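Complete the sampling kit: fill its empty vial pockets and pen slots

ROBOT

A 7-joint arm with a two-finger parallel gripper is mounted at the origin on a cart in front of the work surface, level with it; the furniture and walls round the work are solid. World frame = base frame: x ahead of the robot, y to its left, z up, the work surface at z = 0. Lengths are in mm, angles in rad, forces in N, time in s.
With the tool pointing down it reaches from about 400 to 875 mm from the base axis. Payload 4.4 kg.
Tool frame: the origin (TCP) lies between the finger pads; the fingertips stand 11 mm ahead of it and the grasp point (between the pads) lies 8 mm behind it; y points along the fingers, x is the direction in which the jaws open and shut, and the axes are right-handed (so a half turn about y gives the same grasp; the last joint's range is limited). The gripper opens to 85 mm and grips with 20 to 120 N. Pads are 22 mm wide; open, the fingers measure 114 mm over their backs; the gripper's body (76 mm by 85 mm) begins 54 mm behind the grasp point. The pads swing forward as they close: fully open they stand 13 mm farther back than shut.
Start: joints at [-1.373, 0.628, 0.038, 1.517, -0.027, 0.996, -0.02], TCP at [169.463, 627.535, 210.613] pointing down, gripper open.
Joint ranges: [-3.06, 3.06], [-0.37, 2.12], [-1.25, 1.32], [0.18, 2.47], [-1.1, 4.24], [0.23, 1.98], [-2.94, 2.94]. Speed limits (rad/s): [2.57, 2.57, 3.14, 3.14, 3.14, 3.14, 3.14].

INTERFACE

Orientations are given as [roll, pitch, yaw] about the fixed x, y, z axes, in that order (R = Rz(yaw) Ry(pitch) Rx(roll)).
In Python, from cell import * gives the robot as it stands.
- The arm moves only by the shell command python3 -m jog 'ROWS'. ROWS is JSON, a list of rows, each an object of numbers: "x", "y", "z": the shift along the tool's x, y, z in mm; "ax", "ay", "az": the turn, a rotation vector about the tool's x, y, z in rad; "grip": the finger opening in mm, from 0 to 85.4. In form: [{"x": .., "y": .., "z": .., "ax": .., "ay": .., "az": .., "grip": ..}, ...]. A call has 1 to 5 rows; each row is the pose to reach, as a shift and turn from the pose commanded when the call began, along the tool's axes at that moment; what a row does not reach only later rows make up. A row lasts 1/10 s, in which the tool goes at most 50 mm and 8.59 degrees, less where a joint would pass 70% of its speed; a pose out of reach is approached as far as the arm can. A call with a gripper value outside its range is refused whole. The fingers move at their own pace and stop on an object; the grip force is fixed at half the most. Time passes only in rows, so rows that repeat a pose let the fingers close. It gives the time, the measured TCP pose, the force and the opening at its end, in the units of the state.
- read_state(): the state, without advancing time (a new reading comes with each control period).
- get_image(name): name is "scene" or "side" or "wrist"; returns a dict with "color" (420x560x3 uint8, red, green, blue), "vfov" (degrees; the focal length in pixels is half the picture's height over the tangent of half this angle, whatever the lens; pixels are square), "cx", "cy" (the principal point, pixels), "camera_from_world" (4x4, takes a point from world to camera coordinates). Camera axes: x right, y down, z forward; pixel columns grow to the right and rows downward; lengths in mm; the calibration is good to about 2 mm. A picture is of the moment at which its call begins. There is no depth.
- finish_job(): hands the job in, once; it reports no verdict.
The state is a dict: "clock": time; "qpos": joint angles; "qd": joint speeds; "tau": joint torques, N m; "eef_pos": TCP position; "tool_rot": TCP orientation; "force": force on the tool from outside, world axes, zero at the start; "torque": the same for the moment, N m; "width": finger opening in mm.
Only numpy, scipy, OpenCV 4.12 (cv2) and the standard library are available. Lean on these libraries where they do the work, as an engineer would, in place of code of your own. Each camera call takes 0.05 s, during which the arm holds its last target.

TASK

Complete the sampling kit in the white tray: stand one of the loose blue-capped vials from the bench, fully home, in every vial pocket that is still empty, and lay a loose green pen flat in every empty pen slot, its writing tip pointing the same way as that of the pen already lying there. Set the glass vials down, do not drop them; leave what is already in the tray, and all the other things on the bench, where they are.

Things in the scene. Friction and masses are not known exactly. Their poses are not given: they have to be found in the camera images.
- tray: white flat tray, 246 x 176 mm, 16 mm high rim, fixed to the bench; origin at the centre of its underside on the bench top, x along its 246 mm side, y along its 176 mm side. Its +x part is a dark grey foam block (top 32 mm above the bench) with six square pockets, 2 rows (40 mm apart along x) of 3 (54 mm apart along y); its -x part has three pen slots that run along y, side by side, 42 mm apart
- pocket_1 (a point): centre of the floor of a square vial pocket, 30 x 30 mm with bevelled edges, 27 mm deep, floor 4.5 mm above the bench; axes as the tray's; at tray x 56, y -54 mm. It may be empty or hold a vial
- pocket_2 (a point): centre of the floor of a square vial pocket, 30 x 30 mm with bevelled edges, 27 mm deep, floor 4.5 mm above the bench; axes as the tray's; at tray x 56, y 0 mm. It may be empty or hold a vial
- pocket_3 (a point): centre of the floor of a square vial pocket, 30 x 30 mm with bevelled edges, 27 mm deep, floor 4.5 mm above the bench; axes as the tray's; at tray x 56, y 54 mm. It may be empty or hold a vial
- pocket_4 (a point): centre of the floor of a square vial pocket, 30 x 30 mm with bevelled edges, 27 mm deep, floor 4.5 mm above the bench; axes as the tray's; at tray x 96, y -54 mm. It may be empty or hold a vial
- pocket_5 (a point): centre of the floor of a square vial pocket, 30 x 30 mm with bevelled edges, 27 mm deep, floor 4.5 mm above the bench; axes as the tray's; at tray x 96, y 0 mm. It may be empty or hold a vial
- pocket_6 (a point): centre of the floor of a square vial pocket, 30 x 30 mm with bevelled edges, 27 mm deep, floor 4.5 mm above the bench; axes as the tray's; at tray x 96, y 54 mm. It may be empty or hold a vial
- slot_1 (a point): centre of the floor of a pen slot, floor 14 mm above the bench; the slot runs along y of its frame (as the tray's), 158 mm long, 18 mm wide between 8 mm high ribs at both ends; between the ribs the middle 70 mm is open sideways for the fingers; at tray x -90 mm. It may be empty or hold a pen
- slot_2 (a point): centre of the floor of a pen slot, floor 14 mm above the bench; the slot runs along y of its frame (as the tray's), 158 mm long, 18 mm wide between 8 mm high ribs at both ends; between the ribs the middle 70 mm is open sideways for the fingers; at tray x -48 mm. It may be empty or hold a pen
- slot_3 (a point): centre of the floor of a pen slot, floor 14 mm above the bench; the slot runs along y of its frame (as the tray's), 158 mm long, 18 mm wide between 8 mm high ribs at both ends; between the ribs the middle 70 mm is open sideways for the fingers; at tray x -6 mm. It may be empty or hold a pen
- vial_a: clear vial with a blue screw cap, 25 mm across the cap, 22 mm across the body, 79 mm tall, upright, about 30 g; origin at the centre of its underside, z up along it. It stands either in a pocket of the tray or on the bench
- vial_b: clear vial with a blue screw cap, 25 mm across the cap, 22 mm across the body, 79 mm tall, upright, about 30 g; origin at the centre of its underside, z up along it. It stands either in a pocket of the tray or on the bench
- vial_c: clear vial with a blue screw cap, 25 mm across the cap, 22 mm across the body, 79 mm tall, upright, about 30 g; origin at the centre of its underside, z up along it. It stands either in a pocket of the tray or on the bench
- vial_d: clear vial with a blue screw cap, 25 mm across the cap, 22 mm across the body, 79 mm tall, upright, about 30 g; origin at the centre of its underside, z up along it. It stands either in a pocket of the tray or on the bench
- vial_e: clear vial with a blue screw cap, 25 mm across the cap, 22 mm across the body, 79 mm tall, upright, about 30 g; origin at the centre of its underside, z up along it. It stands either in a pocket of the tray or on the bench
- vial_f: clear vial with a blue screw cap, 25 mm across the cap, 22 mm across the body, 79 mm tall, upright, about 30 g; origin at the centre of its underside, z up along it. It stands either in a pocket of the tray or on the bench
- pen_a_mid (a point): middle of a green ball pen with a white end opposite its writing tip, 145 mm long, 11 to 12 mm thick, lying flat; the point lies on the pen's axis, 5.5 mm above what it lies on; its y runs along the pen, the writing tip at -y. The pen lies either in a slot of the tray or on the bench
- pen_b_mid (a point): middle of a green ball pen with a white end opposite its writing tip, 145 mm long, 11 to 12 mm thick, lying flat; the point lies on the pen's axis, 5.5 mm above what it lies on; its y runs along the pen, the writing tip at -y. The pen lies either in a slot of the tray or on the bench
- pen_c_mid (a point): middle of a green ball pen with a white end opposite its writing tip, 145 mm long, 11 to 12 mm thick, lying flat; the point lies on the pen's axis, 5.5 mm above what it lies on; its y runs along the pen, the writing tip at -y. The pen lies either in a slot of the tray or on the bench
- white_vial: bystander: vial with a white cap, 25 mm across, 58 mm tall, standing on the bench; origin under its centre; not one of the kit's
- corked_tube: bystander: glass tube with a cork, 29 mm across, 123 mm tall, standing on the bench; origin under its centre
- cup: bystander: specimen cup with a red lid, 69 mm across, 72 mm tall, on the bench; origin under its centre
- beaker: bystander: small glass beaker, 60 mm across, 70 mm tall, on the bench; origin under its centre
- paper_carton: bystander, obstacle: open cardboard paper carton fixed on the bench, walls 105 mm high with a back flap that leans outward; it reaches from 140 mm in front of (-x) to 80 mm behind its origin and 155 mm to either side

How it is judged:
By the outcome, as a careful person would: the job done as asked, in the order asked, and still so for the second after the job is handed in, with the robot touching nothing.
It also fails if it takes over 72 s, if anything falls off the work surface, if the arm or the gripper's body presses on something with over 40 N, if the wrist force passes 120 N, or if a joint passes its speed limit or range.

## Working session

There is one attempt and no reset: what is moved stays moved. The work goes in short steps, Python scripts to look and compute and a shell command to move; the robot and the scene stay as the last step left them, time stands still between calls to the robot, and variables do not carry over. Pictures are saved under pics/ and viewed, and the job is handed in when it is done.

```bash
ls; mkdir -p pics; python3 - <<'E'
from cell import *
import cv2
s=read_state(); print({k:(s[k]) for k in s})
for n in ["scene","side","wrist"]:
    im=get_image(n); cv2.imwrite(f"pics/{n}0.png",im["color"][:,:,::-1]); print(n,im["vfov"],im["cx"],im["cy"],im["camera_from_world"])
E
```

```text
pics
{'clock': 0.0, 'qpos': array([-1.37281212,  0.62933656,  0.03844156,  1.51836535, -0.02698532,
        0.99626868, -0.0200183 ]), 'qd': array([ 0.00012752,  0.00147778,  0.00034426, -0.00043444, -0.00024134,
        0.00016426, -0.00019467]), 'tau': array([ 5.15475858e-04, -5.63413775e+01,  1.22641649e+00, -1.93442345e+01,
        1.10007939e-02,  1.05906386e-02,  1.24755939e-06]), 'eef_pos': array([169.28490643, 626.89460092, 209.69615226]), 'tool_rot': array([-1.57083227,  0.00185956,  1.30700215]), 'force': array([ 0.60979272, -0.37671445,  0.53205155]), 'torque': array([0.01698809, 0.00463759, 0.00143268]), 'width': 85.6665072120936}
scene 55.99975578011341 280.5020968881918 212.677429529283 [[ 8.12759878e-01 -5.82478677e-01 -1.18309399e-02 -3.87755584e+02]
 [-3.74876011e-01 -5.07321586e-01 -7.75946380e-01  2.55901030e+02]
 [ 4.45970130e-01  6.35093221e-01 -6.30687913e-01  7.71289881e+02]
 [ 0.00000000e+00  0.00000000e+00  0.00000000e+00  1.00000000e+00]]
side 44.491438345170145 270.6387220629131 206.53878507896508 [[-9.43822892e-01 -3.29734314e-01 -2.17630429e-02  4.86411273e+02]
 [-1.45620248e-01  4.74130813e-01 -8.68328691e-01  9.93156276e+01]
 [ 2.96636294e-01 -8.16379357e-01 -4.95511508e-01  1.19826699e+03]
 [ 0.00000000e+00  0.00000000e+00  0.00000000e+00  1.00000000e+00]]
wrist 68.58899899541541 280.7943770162351 209.01331585088644 [[ 2.60994915e-01  9.65336513e-01 -2.65910802e-03 -6.50194126e+02]
 [ 9.28564764e-01 -2.50298085e-01  2.74077267e-01 -3.62019522e+01]
 [ 2.63911223e-01 -7.40019271e-02 -9.61703999e-01  3.80675988e+02]
 [ 0.00000000e+00  0.00000000e+00  0.00000000e+00  1.00000000e+00]]
```

View pics/scene0.png

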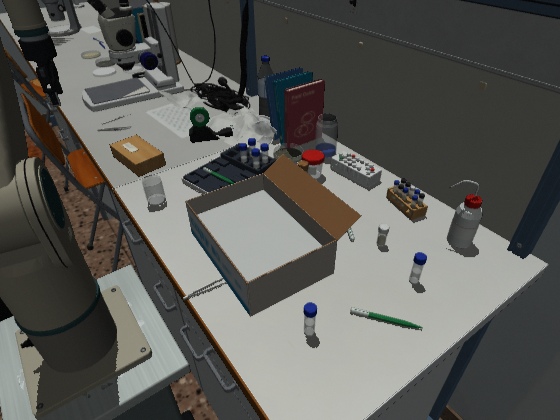

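View pics/side0.png

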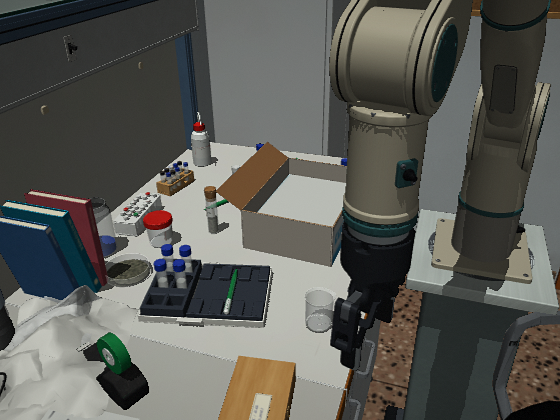

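View pics/wrist0.png

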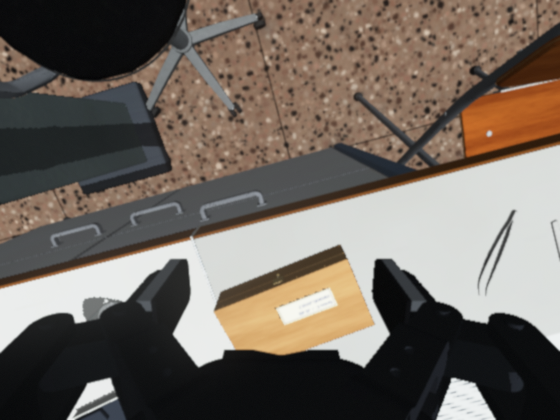

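```bash
cat > h.py <<'E'
import numpy as np,cv2,json
from scipy.optimize import least_squares
def cam(im):
    f=im["color"].shape[0]/2/np.tan(np.radians(im["vfov"]/2)); 
    return dict(f=f,cx=im["cx"],cy=im["cy"],T=np.array(im["camera_from_world"]))
def proj(c,p):
    q=(c["T"][:3,:3]@np.asarray(p,float).T).T+c["T"][:3,3]
    return np.stack([c["f"]*q[...,0]/q[...,2]+c["cx"],c["f"]*q[...,1]/q[...,2]+c["cy"]],-1)
def onz(c,uv,z):
    R=c["T"][:3,:3];t=c["T"][:3,3];o=-R.T@t
    d=R.T@np.array([(uv[0]-c["cx"])/c["f"],(uv[1]-c["cy"])/c["f"],1]); return o+d*(z-o[2])/d[2]
def tri(cs,uvs):
    x0=onz(cs[0],uvs[0],30)
    r=least_squares(lambda p:np.concatenate([proj(c,p)-u for c,u in zip(cs,uvs)]),x0); return r.x,r.fun
def crop(img,x0,y0,w,h,k,name):
    cv2.imwrite(name,cv2.resize(img[y0:y0+h,x0:x0+w],None,fx=k,fy=k,interpolation=cv2.INTER_CUBIC))
E
cat > cams.py <<'E'
from cell import *
from h import *
def grab(n): 
    im=get_image(n); return im["color"][:,:,::-1].copy(),cam(im)
E
python3 - <<'E'
from h import *
s=cv2.imread("pics/scene0.png");d=cv2.imread("pics/side0.png")
crop(s,170,130,140,100,5,"pics/c1.png")
crop(d,130,235,150,95,5,"pics/c2.png")
crop(s,290,230,150,110,5,"pics/c3.png")
crop(s,280,140,120,110,5,"pics/c4.png")
crop(d,190,130,180,110,4,"pics/c5.png")
E
```

```text
(no output)
```

View pics/c1.png

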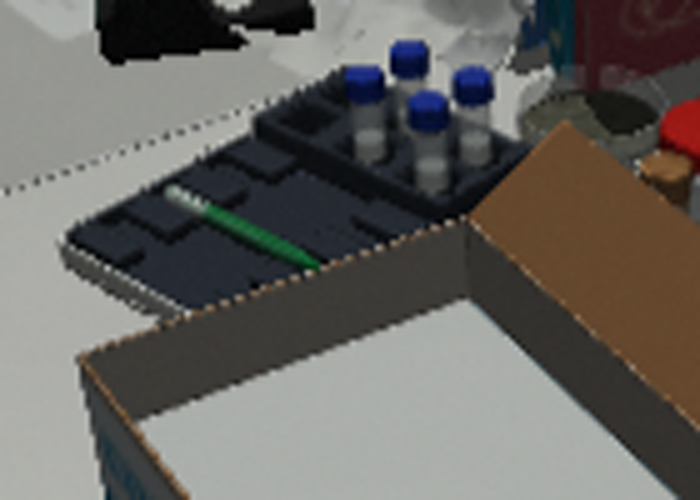

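View pics/c2.png

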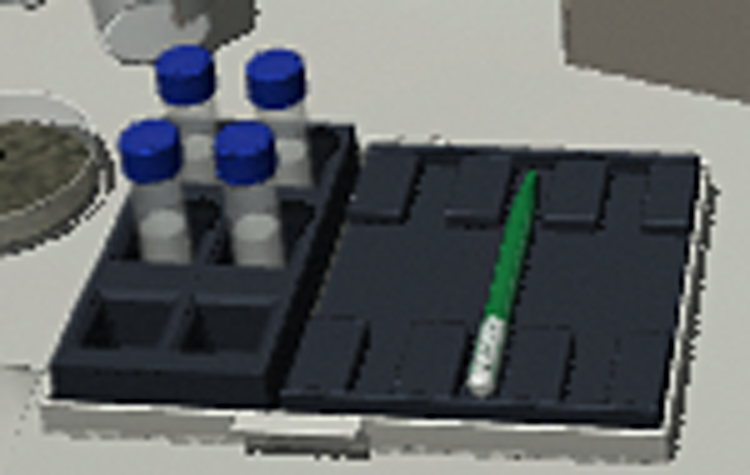

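View pics/c3.png

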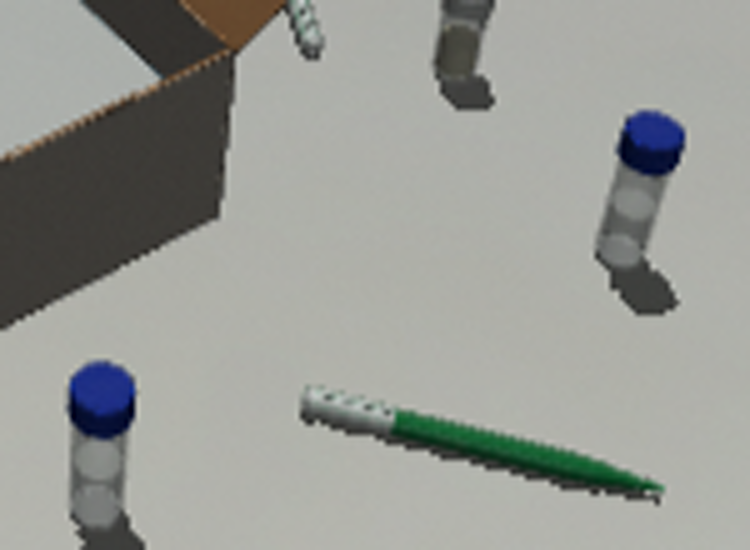

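View pics/c4.png

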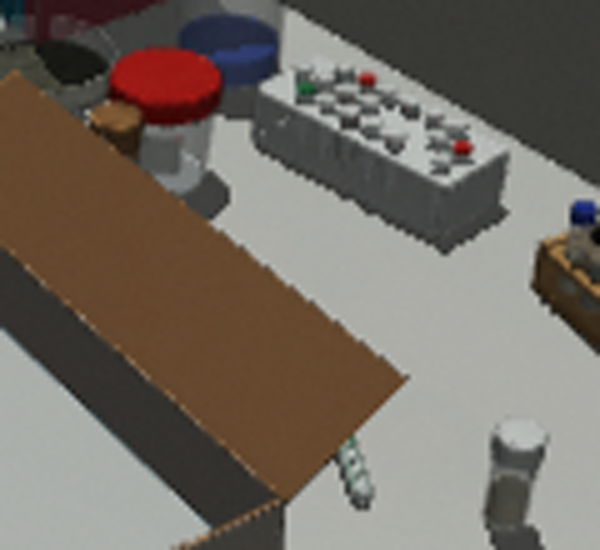

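View pics/c5.png

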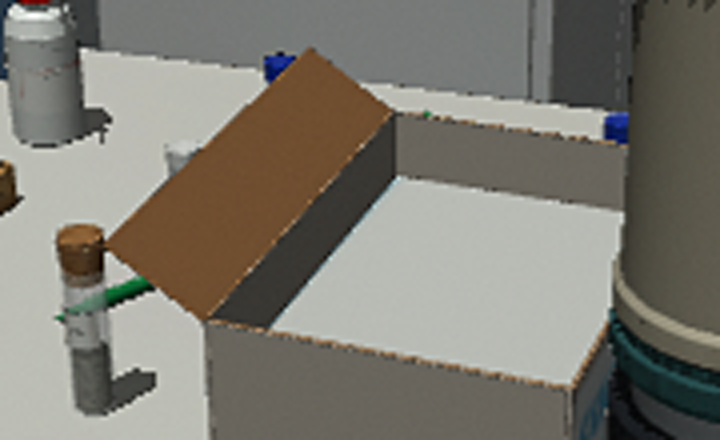

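```bash
python3 - <<'E'
from cams import *
import pickle
a,cs=grab("scene");b,cd=grab("side");pickle.dump((cs,cd),open("cams.pkl","wb"))
# initial tray
o=lambda u,v:(130+u/5,235+v/5)
for p in [(672,430),(42,400),(700,158)]: print(onz(cd,o(*p),16))
def T(x,y,yaw,P):
    c,s=np.cos(yaw),np.sin(yaw);P=np.array(P,float);return np.stack([x+c*P[:,0]-s*P[:,1],y+s*P[:,0]+c*P[:,1],P[:,2]],-1)
P=[(-123,88,16),(123,88,16),(-123,-88,16)]
U=np.array([o(*p) for p in [(672,430),(42,400),(700,158)]])
r=least_squares(lambda q:(proj(cd,T(*q,P))-U).ravel(),[500,450,0]);print(r.x,r.fun)
# vial caps: top centre; side crop c2 , scene crop c1
for uv1,uv2,n in [((185,60),(408,50),''),((275,65),(472,80),''),((150,137),(364,76),''),((245,138),(428,104),'')]: pass
E
```

```text
[388.03623562 399.48985979  16.        ]
[628.00306491 459.08997977  16.        ]
[435.32665294 232.30028581  16.        ]
[5.30706922e+02 3.45065856e+02 2.56285604e-01] [-0.59524594 -0.31728163 -0.35604575  0.82370621  1.08487984 -0.80824843]
```

```bash
cat >> h.py <<'E'
import pickle
def T(x,y,yaw,P):
    c,s=np.cos(yaw),np.sin(yaw);P=np.array(P,float);return np.stack([x+c*P[...,0]-s*P[...,1],y+s*P[...,0]+c*P[...,1],P[...,2]],-1)
def overlay(img,c,q,x0,y0,w,h,k,name):
    im=cv2.resize(img[y0:y0+h,x0:x0+w],None,fx=k,fy=k,interpolation=cv2.INTER_CUBIC)
    def poly(P,col):
        u=(proj(c,T(*q,P))-[x0-.5,y0-.5])*k-.5; cv2.polylines(im,[np.round(u).astype(int)],True,col,1)
    poly([(-123,-88,16),(123,-88,16),(123,88,16),(-123,88,16)],(0,0,255))
    for px in(56,96):
        for py in(-54,0,54):
            poly([(px+a*15,py+b*15,32) for a,b in((1,1),(1,-1),(-1,-1),(-1,1))],(0,255,255))
    for sx in (-90,-48,-6):
        for e in(1,-1):
            poly([(sx+a*9,b,22) for a,b in((1,e*79),(1,e*35),(-1,e*35),(-1,e*79))],(255,255,0))
    cv2.imwrite(name,im)
E
python3 - <<'E'
from h import *
cs,cd=pickle.load(open("cams.pkl","rb"))
q=(530.7,345.1,.2563)
overlay(cv2.imread("pics/side0.png"),cd,q,130,235,150,95,5,"pics/o2.png")
overlay(cv2.imread("pics/scene0.png"),cs,q,170,130,140,100,5,"pics/o1.png")
E
```

```text
(no output)
```

View pics/o2.png

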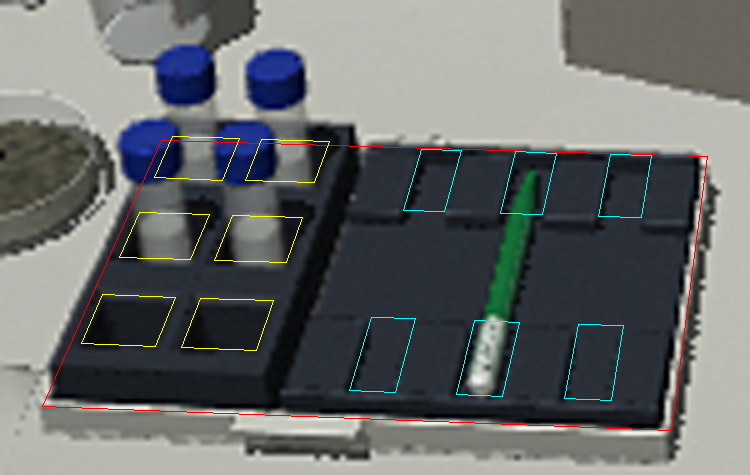

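View pics/o1.png

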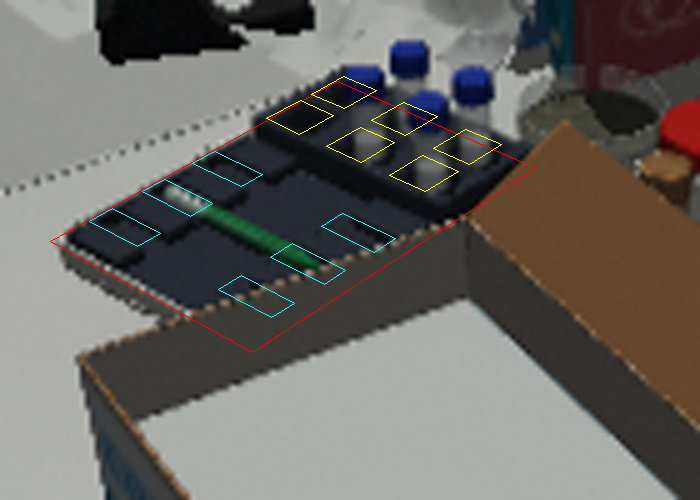

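```bash
python3 - <<'E'
from h import *
cs,cd=pickle.load(open("cams.pkl","rb"))
o=lambda u,v:(290+u/5-.4,230+v/5-.4)
print("v1",onz(cs,o(102,382),79),onz(cs,o(96,508),2))
print("v2",onz(cs,o(653,130),79),onz(cs,o(621,250),2))
print("pen1 white",onz(cs,o(304,403),5.5),"tip",onz(cs,o(661,489),4))
o=lambda u,v:(280+u/5-.4,140+v/5-.4)
print("pen2 white",onz(cs,o(363,502),5.5), "flap corner?",onz(cs,o(283,498),105), "white vial",onz(cs,o(520,432),58))
print("flap top R", [onz(cs,o(406,378),z) for z in (150,180)])
o=lambda u,v:(190+u/4-.4,130+v/4-.4)
print("pen2 tip",onz(cd,o(60,318),5),onz(cd,o(150,285),5.5),"tube",onz(cd,o(80,235),123),onz(cd,o(93,405),0))
o=lambda u,v:(170+u/5-.4,130+v/5-.4)
print("carton tops",onz(cs,o(80,357),105),onz(cs,o(468,218),105)," flap top L",[onz(cs,o(566,121),z) for z in (150,180)])
E
```

```text
v1 [ 375.67090174 -237.74256681   79.        ] [ 374.54344803 -239.66376273    2.        ]
v2 [ 646.37835657 -273.18034215   79.        ] [ 648.65837753 -273.70552846    2.        ]
pen1 white [ 474.20694833 -252.8776091     5.5       ] tip [ 560.76046976 -366.24011278    4.        ]
pen2 white [625.10651872 -99.9658907    5.5       ] flap corner? [ 517.22787543 -149.65820728  105.        ] white vial [ 675.88999069 -146.44061527   58.        ]
flap top R [array([ 573.23132898, -159.05337997,  150.        ]), array([ 544.60576125, -183.19397967,  180.        ])]
pen2 tip [693.69999062  27.25738841   5.        ] [653.49807087 -31.76204369   5.5       ] tube [626.53514253 116.46025849 123.        ] [630.01001188 113.13813871   0.        ]
carton tops [316.11242659 165.67240552 105.        ] [533.43231364 154.80510067 105.        ]  flap top L [array([588.77889175, 142.51893596, 150.        ]), array([559.27397209, 101.32175938, 180.        ])]
```

```bash
cat > plan.py <<'E'
import sys
from cell import *
from h import *
from scipy.spatial.transform import Rotation as Ro
def plan(x,y,z,yaw=None):
    s=read_state();R=Ro.from_euler('xyz',s['tool_rot']).as_matrix();p=s['eef_pos']
    d=R.T@(np.array([x,y,z])-p)
    y0=s['tool_rot'][2]
    if yaw is None: yaw=y0
    # desired rotation
    Rt=Ro.from_euler('xyz',[-np.pi/2,0,yaw]).as_matrix()
    rv=Ro.from_matrix(R.T@Rt).as_rotvec()
    print("d",d.round(1),"rv",rv.round(3),"n",(np.linalg.norm(d)/50).round(1),(np.linalg.norm(rv)/.15).round(1))
if __name__=="__main__":
    s=read_state();print(s['clock'].__round__(2),s['eef_pos'].round(1),s['tool_rot'].round(3),s['qpos'].round(2),s['force'].round(1),round(s['width'],1))
    a=[float(v) for v in sys.argv[1:]]
    if a: plan(*a)
E
python3 - <<'E'
from h import *
cs,cd=pickle.load(open("cams.pkl","rb"))
o4=lambda u,v:np.array((280+u/5-.4,140+v/5-.4));o5=lambda u,v:np.array((190+u/4-.4,130+v/4-.4));o1=lambda u,v:np.array((170+u/5-.4,130+v/5-.4))
print(tri([cs,cd],[o4(406,378),o5(312,50)]));print(tri([cs,cd],[o1(566,121),o5(107,242)]))
q=(530.7,345.1,.2563)
print(T(*q,[(56,54,0),(96,54,0),(-90,0,0),(-48,0,0),(-6,0,0)]).round(1))
E
python3 plan.py 520 250 250 1.827
```

```text
(array([ 577.57145947, -154.0532404 ,  142.34814121]), array([-0.61725643,  0.8029451 , -0.93045672, -0.93964019]))
(array([592.96718127, 150.89642397, 142.35295676]), array([-0.55162542,  0.72186261, -0.55643249, -0.56598824]))
[[571.2 411.5   0. ]
 [609.9 421.7   0. ]
 [443.6 322.3   0. ]
 [484.3 332.9   0. ]
 [524.9 343.6   0. ]]
0.25 [169.4 627.3 210.2] [-1.571e+00  1.000e-03  1.307e+00] [-1.37  0.63  0.04  1.52 -0.03  1.   -0.02] [-0.4 -0.2 -0.2] 85.2
d [-272.8  -39.6 -436.9] rv [-0.    -0.52  -0.001] n 10.3 3.5
```

```bash
python3 -m jog '[{"x":-136,"y":-40,"z":-218},{"x":-136,"y":-40,"z":-218},{"x":-136,"y":-40,"z":-218},{"x":-273,"y":-40,"z":-437},{"x":-273,"y":-40,"z":-437}]'; python3 plan.py 520 250 250 1.827; python3 - <<'E'
from cams import *
a,c=grab("wrist");cv2.imwrite("pics/w1.png",a);pickle.dump(c,open("w1.pkl","wb"))
E
```

```text
0.25 [169.4 627.3 210.2] [-1.571e+00  1.000e-03  1.307e+00] [-1.37  0.63  0.04  1.52 -0.03  1.   -0.02] [-0.4 -0.2 -0.2] 85.2
d [-272.8  -39.6 -436.9] rv [-0.    -0.52  -0.001] n 10.3 3.5$[0]: bad value
```

View pics/w1.png

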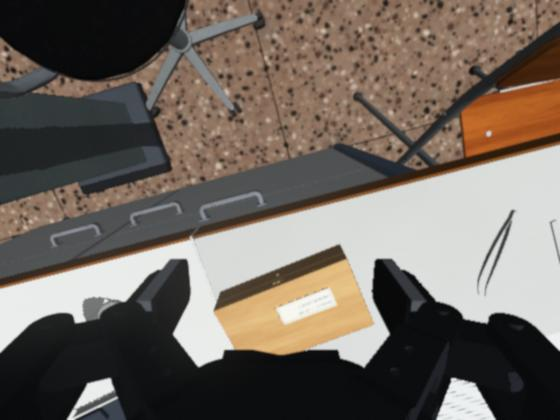

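```bash
python3 -m jog '[{"x":-136,"y":-40,"z":-218,"ax":0,"ay":0,"az":0,"grip":85},{"x":-136,"y":-40,"z":-218,"ax":0,"ay":0,"az":0,"grip":85},{"x":-136,"y":-40,"z":-218,"ax":0,"ay":0,"az":0,"grip":85},{"x":-273,"y":-40,"z":-437,"ax":0,"ay":0,"az":0,"grip":85},{"x":-273,"y":-40,"z":-437,"ax":0,"ay":0,"az":0,"grip":85}]'; python3 plan.py 520 250 250 1.827; python3 -m jog -h | head -30
```

```text
clock: 0.8
eef_pos: [339.6, 444.3, 238.7]
tool_rot: [-1.571, -0.001, 1.307]
force: [1.0, 0.0, -0.4]
width: 84.8
0.8 [339.6 444.3 238.7] [-1.571e+00 -1.000e-03  1.307e+00] [-1.    0.47  0.05  1.74 -0.03  0.93  0.37] [ 1.   0.  -0.4] 84.8
d [-140.6  -11.3 -224.8] rv [ 0.001 -0.52   0.001] n 5.3 3.5invalid input: not JSON, or not a number
```

```bash
python3 -m jog '[{"x":-140,"y":-11,"z":-225,"ax":0,"ay":0,"az":0,"grip":85},{"x":-140,"y":-11,"z":-225,"ax":0,"ay":0,"az":0,"grip":85},{"x":-140,"y":-11,"z":-225,"ax":0,"ay":0,"az":0,"grip":85}]'; python3 - <<'E'
from cams import *
a,c=grab("wrist");cv2.imwrite("pics/w1.png",a);pickle.dump(c,open("w1.pkl","wb"))
q=(530.7,345.1,.2563)
overlay(a,c,q,0,0,560,420,1.4,"pics/w1o.png")
E
python3 plan.py 520 250 250
```

```text
clock: 1.1
eef_pos: [441.7, 334.6, 244.8]
tool_rot: [-1.571, -0.0, 1.307]
force: [1.5, 0.3, 0.6]
width: 85.0
1.15 [449.9 325.  245.3] [-1.579  0.004  1.294] [-0.73  0.45  0.08  1.75 -0.03  0.94  0.65] [ 5.6 -6.3  0.6] 85.0
d [-53.   -3.8 -88. ] rv [ 0.008  0.    -0.004] n 2.1 0.1
```

View pics/w1o.png

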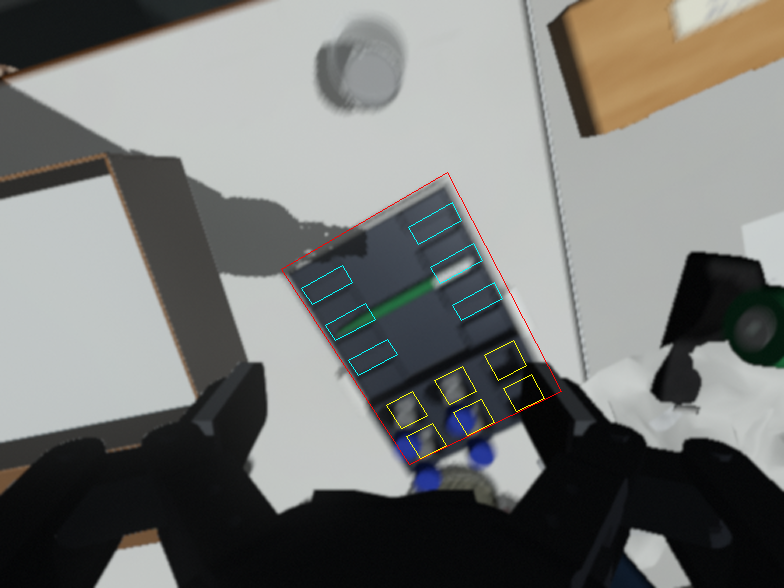

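```bash
python3 plan.py 480 40 250; python3 -m jog '[{"x":-266,"y":-5,"z":-103,"ax":0,"ay":0,"az":0,"grip":85},{"x":-266,"y":-5,"z":-103,"ax":0,"ay":0,"az":0,"grip":85},{"x":-266,"y":-5,"z":-103,"ax":0,"ay":0,"az":0,"grip":85},{"x":-266,"y":-5,"z":-103,"ax":0,"ay":0,"az":0,"grip":85},{"x":-266,"y":-5,"z":-103,"ax":0,"ay":0,"az":0,"grip":85}]';  python3 plan.py 380 -235 200
```

```text
1.15 [449.9 325.  245.3] [-1.579  0.004  1.294] [-0.73  0.45  0.08  1.75 -0.03  0.94  0.65] [ 5.6 -6.3  0.6] 85.0
d [-266.    -2.9 -106.8] rv [ 0.008  0.    -0.004] n 5.7 0.1
clock: 1.65
eef_pos: [466.8, 85.9, 249.1]
tool_rot: [-1.571, -0.0, 1.307]
force: [1.5, -0.3, -0.9]
width: 85.0
1.65 [466.8  85.9 249.1] [-1.571 -0.     1.307] [-0.33  0.33  0.11  1.94 -0.05  0.87  1.12] [ 1.5 -0.3 -0.9] 85.0
d [-3.325e+02  4.900e+01  3.000e-01] rv [ 0.001 -0.     0.   ] n 6.7 0.0
```

```bash
python3 -m jog '[{"x":-325,"y":49,"z":0,"ax":0,"ay":0,"az":0,"grip":85},{"x":-325,"y":49,"z":0,"ax":0,"ay":0,"az":0,"grip":85},{"x":-325,"y":49,"z":0,"ax":0,"ay":0,"az":0,"grip":85},{"x":-325,"y":49,"z":0,"ax":0,"ay":0,"az":0,"grip":85},{"x":-325,"y":49,"z":0,"ax":0,"ay":0,"az":0,"grip":85}]';  python3 -m jog '[{"x":-75,"y":0,"z":0,"ax":0,"ay":0,"az":0,"grip":85},{"x":-75,"y":0,"z":0,"ax":0,"ay":0,"az":0,"grip":85},{"x":-75,"y":0,"z":0,"ax":0,"ay":0,"az":0,"grip":85}]';python3 plan.py 375 -239 150;  python3 - <<'E'
from cams import *
a,c=grab("wrist");cv2.imwrite("pics/w2.png",a);pickle.dump(c,open("w2.pkl","wb"))
for p in [(375,-238.5,79),(375,-238.5,0),(647.5,-273.4,79),(474,-253,5),(561,-366,4)]: print(proj(c,p))
E
```

```text
clock: 2.15
eef_pos: [401.9, -152.6, 211.6]
tool_rot: [-1.572, -0.0, 1.307]
force: [1.6, 0.0, -0.8]
width: 85.3
clock: 2.45
eef_pos: [381.6, -227.5, 211.8]
tool_rot: [-1.571, 0.002, 1.299]
force: [-0.1, 0.1, -0.1]
width: 85.3
2.45 [ 381.6 -227.5  211.8] [-1.571  0.002  1.299] [ 0.32  0.34  0.2   2.07 -0.1   0.74  1.88] [-0.1  0.1 -0.1] 85.3
d [-12.7  61.8   3.3] rv [ 0.001  0.    -0.002] n 1.3 0.0
[267.31855353 190.60541821]
[270.20403507 176.69417349]
[302.09851871 406.84935691]
[280.42177584 252.58191054]
[219.92127369 326.75606458]
```

View pics/w2.png

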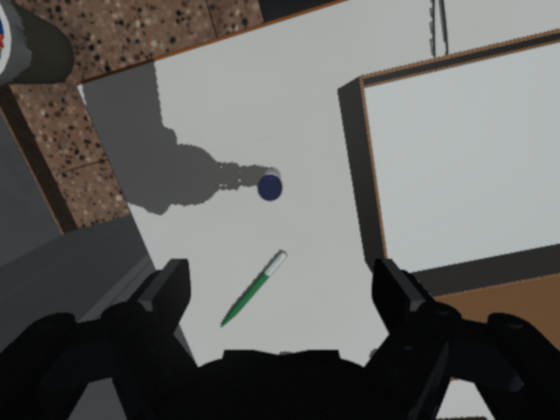

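```bash
python3 - <<'E'
from h import *
a=cv2.imread("pics/w2.png");crop(a,210,150,120,100,6,"pics/w2c.png")
a=cv2.imread("pics/w2.png");crop(a,210,240,120,100,6,"pics/w2d.png")
E
```

```text
(no output)
```

View pics/w2c.png

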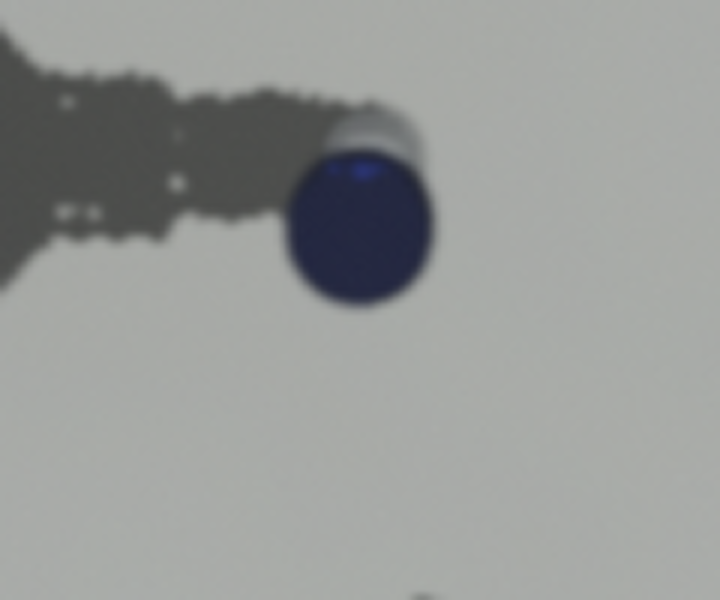

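View pics/w2d.png

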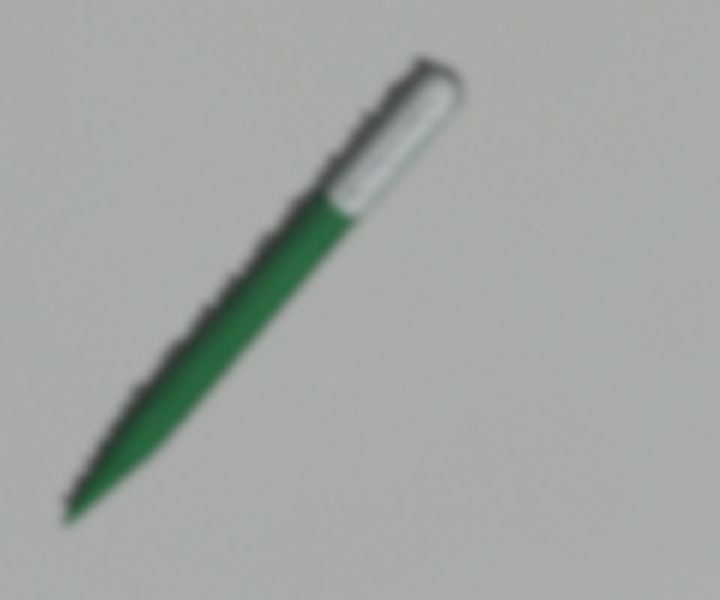

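```bash
python3 - <<'E'
from h import *
c=pickle.load(open("w2.pkl","rb"));cs,cd=pickle.load(open("cams.pkl","rb"))
k=lambda u,v,y0:np.array((210+u/6-.42,y0+v/6-.42))
print(onz(c,k(359,231,150),79),onz(c,k(460,76,240),5.5),onz(c,k(67,522,240),5.5))
v=(290+102/5-.4,230+382/5-.4)
print(tri([c,cs],[k(359,231,150),np.array(v)]))
a=onz(c,k(460,76,240),5.5)[:2];b=onz(c,k(67,522,240),5.5)[:2];print((a+b)/2,np.degrees(np.arctan2(*(b-a)[::-1])),np.hypot(*(b-a)))
E
```

```text
[ 373.11010207 -235.79944099   79.        ] [ 475.3589173  -245.48737184    5.5       ] [ 560.04431946 -364.14698571    5.5       ]
(array([ 374.01203278, -236.22763605,   77.56407585]), array([-0.10614526,  0.66985071, -1.22787947,  0.37457159]))
[ 517.70161838 -304.81717878] -54.485178224021716 145.77970126698386
```

```bash
python3 plan.py 374 -237 54
```

```text
2.5 [ 382.4 -224.9  211.7] [-1.571  0.     1.303] [ 0.32  0.34  0.2   2.07 -0.1   0.74  1.88] [ 0.1  0.8 -0.4] 85.1
d [-13.8 157.7   4.9] rv [ 0.  0. -0.] n 3.2 0.0
```

```bash
python3 -m jog '[{"x":-14,"y":45,"z":5,"ax":0,"ay":0,"az":0,"grip":85},{"x":-14,"y":90,"z":5,"ax":0,"ay":0,"az":0,"grip":85},{"x":-14,"y":130,"z":5,"ax":0,"ay":0,"az":0,"grip":85},{"x":-14,"y":158,"z":5,"ax":0,"ay":0,"az":0,"grip":70},{"x":-14,"y":158,"z":5,"ax":0,"ay":0,"az":0,"grip":50}]';  python3 plan.py 374 -237 54;python3 - <<'E'
from cams import *
a,c=grab("wrist");cv2.imwrite("pics/w3.png",a)
E
```

```text
clock: 3.0
eef_pos: [373.0, -232.6, 50.9]
tool_rot: [-1.564, -0.003, 1.309]
force: [-0.4, 0.4, 0.7]
width: 58.5
3.0 [ 373.  -232.6   50.9] [-1.564 -0.003  1.309] [ 0.43  0.64  0.1   2.22 -0.2   0.3   2.  ] [-0.4  0.4  0.7] 58.5
d [-4.  -3.1 -2.1] rv [-0.007  0.     0.003] n 0.1 0.0
```

View pics/w3.png

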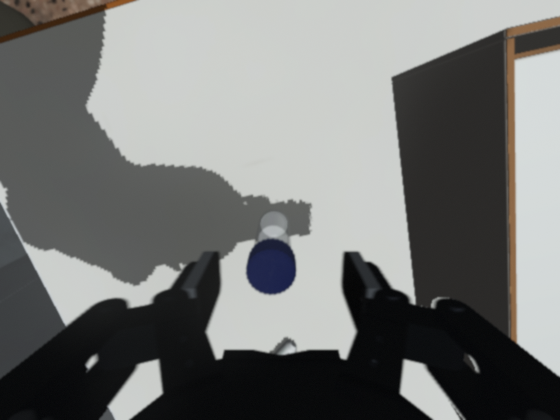

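```bash
python3 - <<'E'
from cams import *
s=read_state();a,c=grab("wrist");cv2.imwrite("pics/w4.png",a)
p=s["eef_pos"];print(p)
for z in (0,59,79): print(z,proj(c,(p[0],p[1],z)), proj(c,(374,-237,z)))
crop(a,210,190,130,120,5,"pics/w4c.png")
E
python3 plan.py
```

```text
[ 374.01122242 -233.6401431    52.63360631]
0 [278.85770376 218.95992804] [274.47520941 220.06802351]
59 [278.31243763 250.99208202] [272.4775791  252.42464034]
79 [278.03501006 267.28981606] [271.46171128 268.8791594 ]
3.1 [ 374.9 -234.5   53.8] [-1.570e+00 -1.000e-03  1.309e+00] [ 0.43  0.63  0.1   2.21 -0.2   0.31  2.  ] [0.2 0.1 0.5] 50.2
```

View pics/w4c.png

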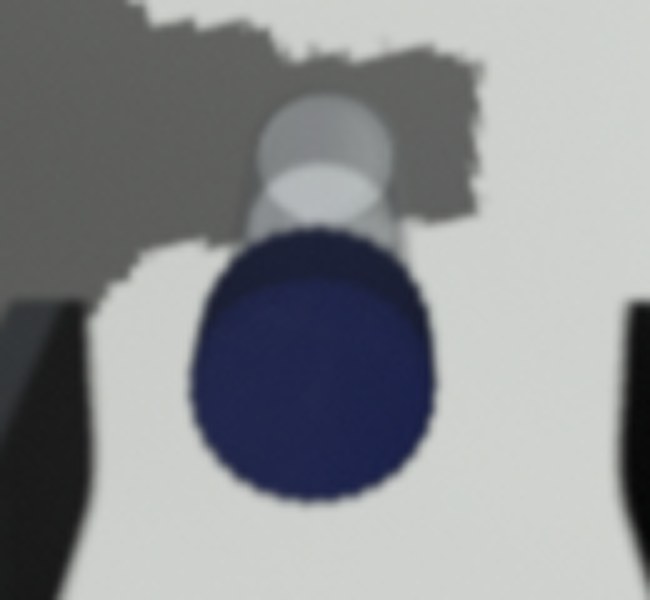

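```bash
python3 -m jog '[{"x":-3,"y":0,"z":0,"ax":0,"ay":0,"az":0,"grip":45},{"x":-3,"y":0,"z":0,"ax":0,"ay":0,"az":0,"grip":30},{"x":-3,"y":0,"z":0,"ax":0,"ay":0,"az":0,"grip":10},{"x":-3,"y":0,"z":0,"ax":0,"ay":0,"az":0,"grip":10},{"x":-3,"y":0,"z":0,"ax":0,"ay":0,"az":0,"grip":10}]';python3 -m jog '[{"x":0,"y":0,"z":0,"ax":0,"ay":0,"az":0,"grip":10},{"x":0,"y":0,"z":0,"ax":0,"ay":0,"az":0,"grip":10}]'; python3 plan.py 440 -130 270 1.827
```

```text
clock: 3.6
eef_pos: [375.3, -238.5, 55.3]
tool_rot: [-1.574, -0.0, 1.308]
force: [0.9, 2.9, 12.1]
width: 9.8
clock: 3.8
eef_pos: [375.3, -238.5, 55.3]
tool_rot: [-1.574, -0.0, 1.308]
force: [0.4, 3.1, 12.0]
width: 10.0
3.8 [ 375.3 -238.5   55.3] [-1.574 -0.     1.308] [ 0.44  0.63  0.1   2.21 -0.19  0.31  2.01] [ 0.4  3.1 12. ] 10.0
d [ 121.7 -214.6  -35. ] rv [ 0.004 -0.519 -0.001] n 5.0 3.5
```

```bash
python3 - <<'E'
from cams import *
a,c=grab("wrist");cv2.imwrite("pics/w5.png",a)
b,c=grab("scene");crop(b,230,230,200,150,4,"pics/s5.png")
E
```

```text
(no output)
```

View pics/w5.png

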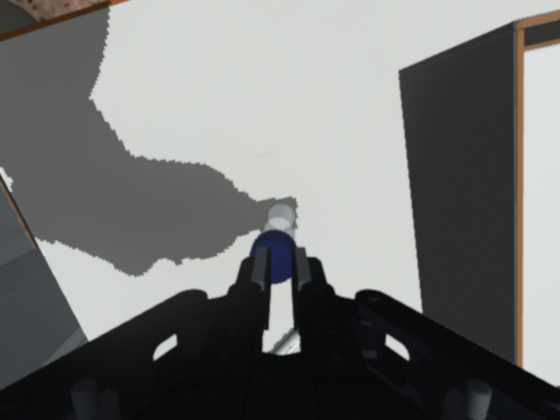

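View pics/s5.png

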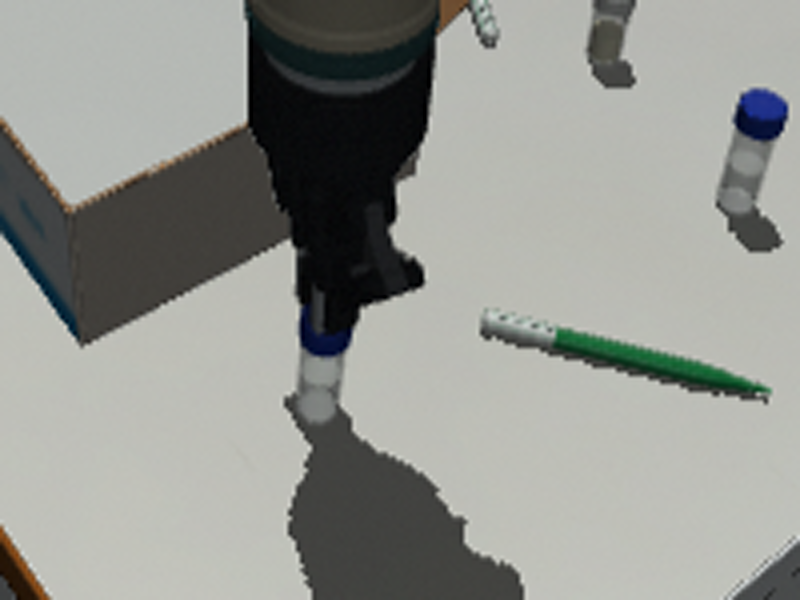

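```bash
python3 - <<'E'
from cams import *
s=read_state();p=s["eef_pos"];print(p)
R=None
cs,cd=pickle.load(open("cams.pkl","rb"));a,c=grab("wrist")
yaw=s["tool_rot"][2];X=np.array([np.cos(yaw),np.sin(yaw),0]);Z=np.array([-np.sin(yaw),np.cos(yaw),0])
for d in (-20,-10,0,10,20):
  for h in (-11,8,27): 
    q=p+d*Z+[0,0,h]; print(d,h,"scene crop",((proj(cs,q)-230)*4).round(),"wrist",proj(c,q).round())
print("cam",-c["T"][:3,:3].T@c["T"][:3,3]-p, Z)
E
python3 -c "
from h import *
crop(cv2.imread('pics/w5.png'),220,200,120,130,5,'pics/w5c.png')"
```

```text
[ 375.27975974 -238.51161538   55.30607954]
-20 -11 scene crop [356. 338.] wrist [279. 269.]
-20 8 scene crop [358. 314.] wrist [278. 285.]
-20 27 scene crop [360. 289.] wrist [278. 304.]
-10 -11 scene crop [337. 344.] wrist [279. 254.]
-10 8 scene crop [339. 320.] wrist [278. 269.]
-10 27 scene crop [340. 295.] wrist [278. 286.]
0 -11 scene crop [318. 351.] wrist [279. 239.]
0 8 scene crop [319. 326.] wrist [278. 252.]
0 27 scene crop [321. 301.] wrist [278. 268.]
10 -11 scene crop [299. 357.] wrist [279. 224.]
10 8 scene crop [300. 333.] wrist [278. 235.]
10 27 scene crop [301. 307.] wrist [278. 249.]
20 -11 scene crop [279. 363.] wrist [279. 208.]
20 8 scene crop [280. 339.] wrist [278. 218.]
20 27 scene crop [281. 314.] wrist [278. 230.]
cam [-67.10687753  19.63241494 164.24777389] [-0.96555096  0.26021403  0.        ]
```

View pics/w5c.png

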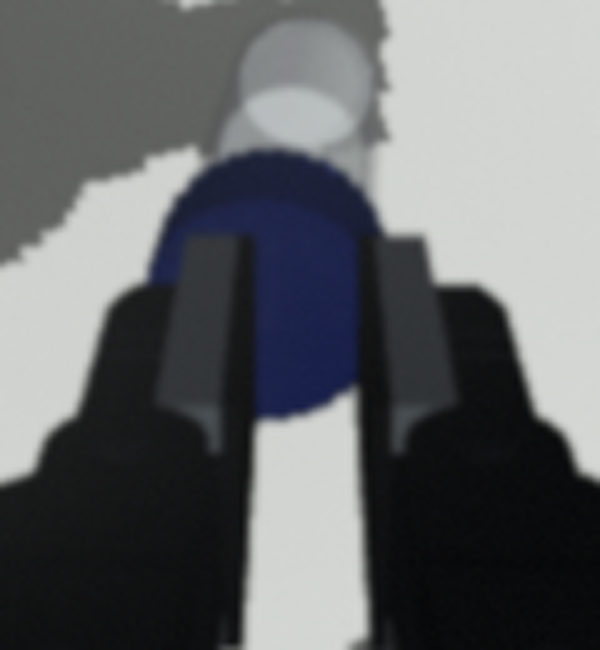

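```bash
python3 -c "
from h import *
a=cv2.imread('pics/s5.png');b=a[220:430,240:460];cv2.imwrite('pics/s5c.png',cv2.convertScaleAbs(cv2.resize(b,None,fx=2.7,fy=2.7),alpha=2))"
```

```text
(no output)
```

View pics/s5c.png

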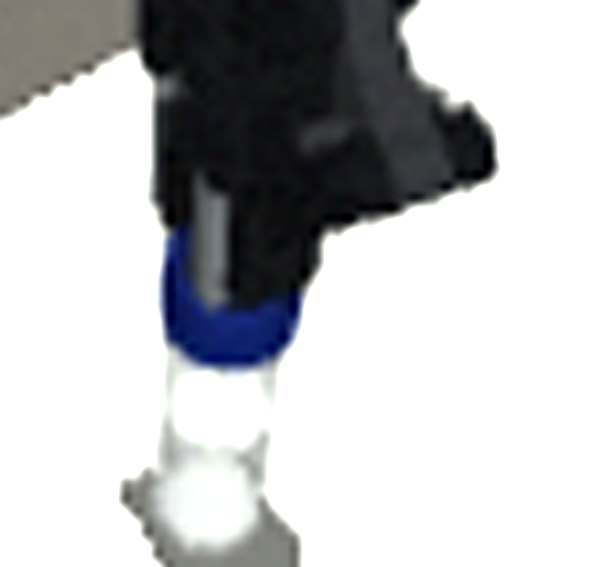

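```bash
python3 -m jog '[{"x":0,"y":-40,"z":0,"ax":0,"ay":0,"az":0,"grip":10},{"x":0,"y":-40,"z":0,"ax":0,"ay":0,"az":0,"grip":60},{"x":0,"y":-40,"z":0,"ax":0,"ay":0,"az":0,"grip":60},{"x":0,"y":-40,"z":0,"ax":0,"ay":0,"az":0,"grip":60}]'; python3 plan.py; python3 - <<'E'
from cams import *
a,c=grab("wrist");cv2.imwrite("pics/w6.png",a);pickle.dump(c,open("w6.pkl","wb"))
s=read_state();p=s["eef_pos"]
for z in (0,59,79): print(z,proj(c,(p[0],p[1],z)), proj(c,(374,-237,z)))
b,c=grab("scene");crop(b,230,230,200,150,4,"pics/s6.png")
E
```

```text
clock: 4.35
eef_pos: [373.5, -238.4, 93.6]
tool_rot: [-1.571, -0.0, 1.307]
force: [-0.1, 0.4, 0.3]
width: 53.5
4.35 [ 373.5 -238.4   93.6] [-1.571 -0.     1.307] [ 0.41  0.55  0.14  2.19 -0.18  0.41  1.99] [-0.1  0.4  0.3] 53.5
0 [279.32337424 204.06582946] [280.9673169  204.47778273]
59 [278.85704697 226.39490701] [280.94434771 226.90727287]
79 [278.63614423 236.97235923] [280.93346865 237.53070772]
```

View pics/w6.png

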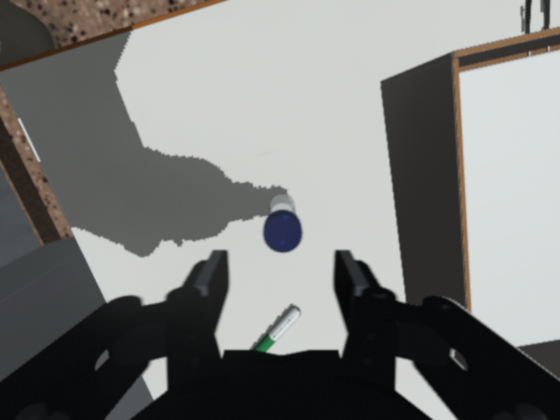

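View pics/s6.png

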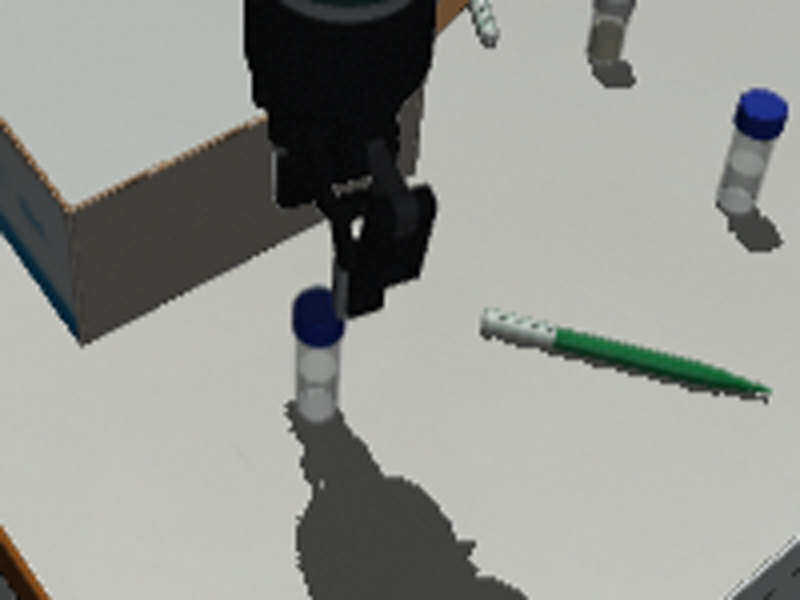

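```bash
python3 -m jog '[{"x":2,"y":25,"z":1,"ax":0,"ay":0,"az":0,"grip":62},{"x":2,"y":50,"z":1,"ax":0,"ay":0,"az":0,"grip":62},{"x":2,"y":73,"z":1,"ax":0,"ay":0,"az":0,"grip":62},{"x":2,"y":73,"z":1,"ax":0,"ay":0,"az":0,"grip":62}]'; python3 plan.py; python3 - <<'E'
from cams import *
a,c=grab("wrist");cv2.imwrite("pics/w7.png",a)
b,c=grab("scene");crop(b,230,230,200,150,4,"pics/s7.png")
E
```

```text
clock: 4.85
eef_pos: [371.2, -235.3, 17.9]
tool_rot: [-1.565, -0.001, 1.306]
force: [-0.3, 0.5, 0.5]
width: 62.1
4.85 [ 371.2 -235.3   17.9] [-1.565e+00 -1.000e-03  1.306e+00] [ 0.39  0.71  0.17  2.23 -0.49  0.24  2.3 ] [-0.3  0.5  0.5] 62.1
```

View pics/w7.png

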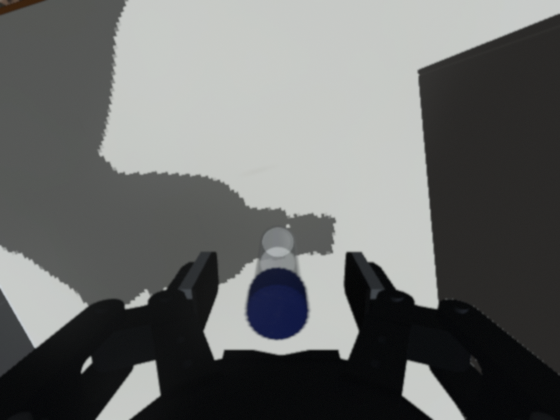

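View pics/s7.png

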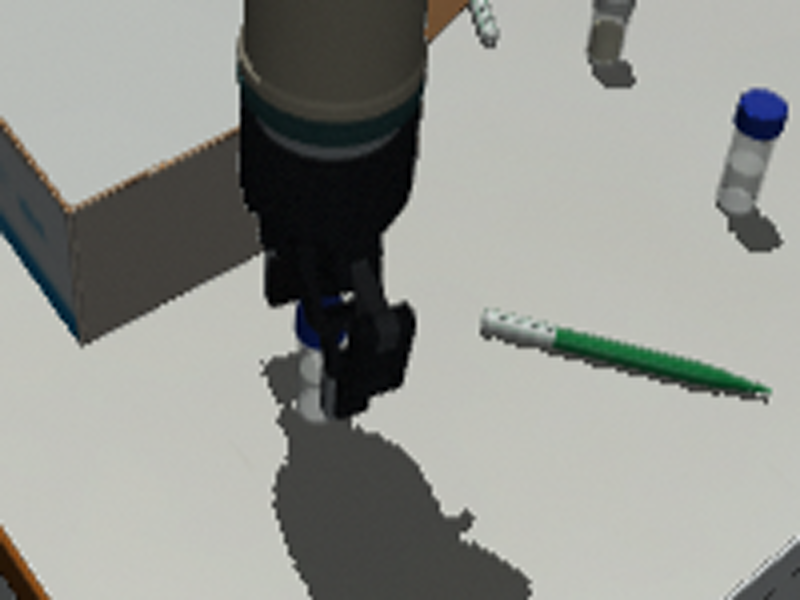

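```bash
python3 -m jog '[{"x":0,"y":0,"z":0,"ax":0,"ay":0,"az":0,"grip":30},{"x":0,"y":0,"z":0,"ax":0,"ay":0,"az":0,"grip":10},{"x":0,"y":0,"z":0,"ax":0,"ay":0,"az":0,"grip":10},{"x":0,"y":0,"z":0,"ax":0,"ay":0,"az":0,"grip":10},{"x":0,"y":0,"z":0,"ax":0,"ay":0,"az":0,"grip":10}]'; python3 plan.py; python3 - <<'E'
from cams import *
a,c=grab("wrist");cv2.imwrite("pics/w8.png",a)
b,c=grab("scene");crop(b,230,230,200,150,4,"pics/s8.png")
E
```

```text
clock: 5.45
eef_pos: [373.5, -236.5, 21.0]
tool_rot: [-1.572, 0.0, 1.307]
force: [-0.3, -0.3, 3.7]
width: 20.2
5.45 [ 373.5 -236.5   21. ] [-1.572  0.     1.307] [ 0.39  0.71  0.17  2.23 -0.48  0.24  2.3 ] [-0.3 -0.3  3.7] 20.2
```

View pics/w8.png

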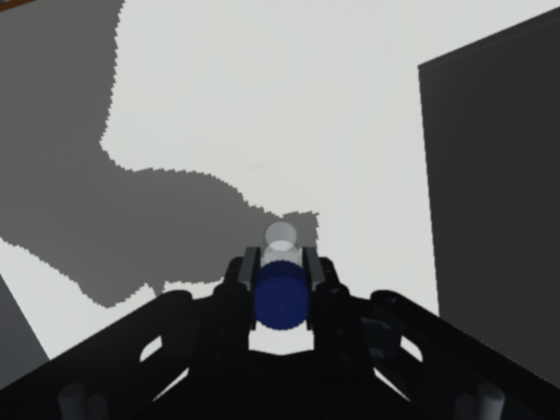

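View pics/s8.png

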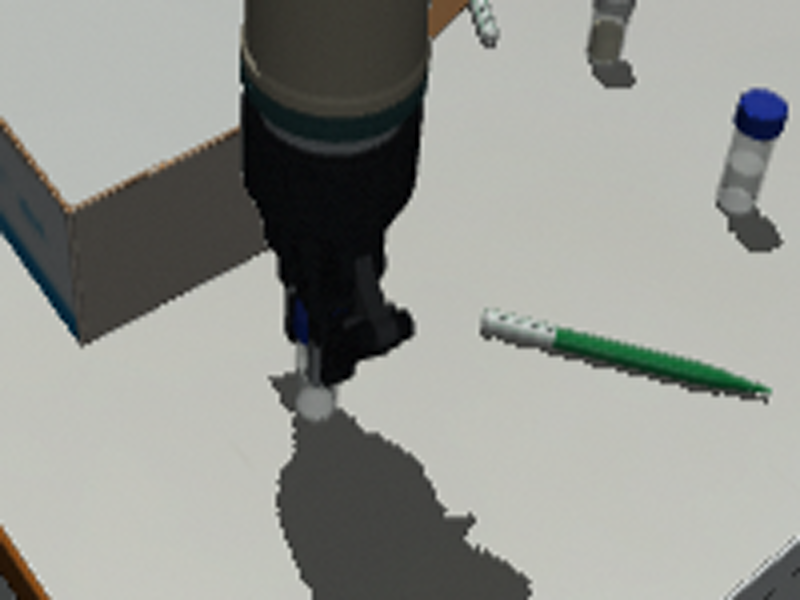

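```bash
python3 -m jog '[{"x":0,"y":-10,"z":0,"ax":0,"ay":0,"az":0,"grip":10},{"x":0,"y":-40,"z":0,"ax":0,"ay":0,"az":0,"grip":10},{"x":0,"y":-80,"z":0,"ax":0,"ay":0,"az":0,"grip":10},{"x":0,"y":-130,"z":0,"ax":0,"ay":0,"az":0,"grip":10},{"x":0,"y":-150,"z":0,"ax":0,"ay":0,"az":0,"grip":10}]'; python3 plan.py; python3 - <<'E'
from cams import *
a,c=grab("wrist");cv2.imwrite("pics/w9.png",a)
b,c=grab("scene");b=b[190:340,230:390];cv2.imwrite("pics/s9.png",cv2.convertScaleAbs(cv2.resize(b,None,fx=4,fy=4,interpolation=cv2.INTER_CUBIC),alpha=1.6))
E
```

```text
clock: 6.05
eef_pos: [374.2, -237.4, 174.6]
tool_rot: [-1.576, 0.001, 1.306]
force: [1.4, -0.7, -0.6]
width: 20.6
6.05 [ 374.2 -237.4  174.6] [-1.576e+00  1.000e-03  1.306e+00] [ 0.17  0.43  0.46  2.12 -0.31  0.65  2.14] [ 1.4 -0.7 -0.6] 20.6
```

View pics/w9.png

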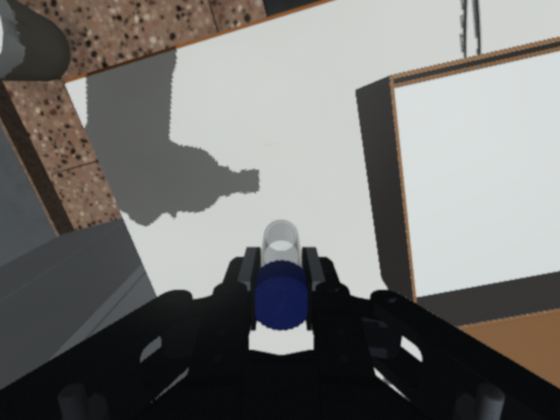

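View pics/s9.png

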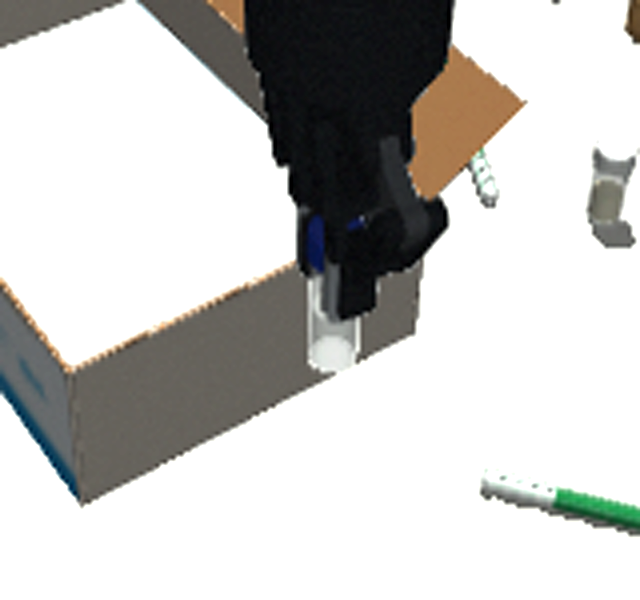

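```bash
python3 - <<'E'
from cams import *
s=read_state();p=s["eef_pos"];yaw=s["tool_rot"][2];X=np.array([np.cos(yaw),np.sin(yaw),0]);Z=np.array([-np.sin(yaw),np.cos(yaw),0])
a,c=grab("wrist");b,cs=grab("scene")
print(p)
for u,v in [((313,269.2),(254,247.5)),((312,269),(250,247.5)),((314,269),(260,247.5))]:
    q,f=tri([cs,c],[np.array(u),np.array(v)]);r=q-p;print("X",r@X,"Z",r@Z,"h",r[2],f)
# vial bottom centre, cap top centre
q,f=tri([cs,c],[np.array([230+332/4-.4,190+353/4-.4]),np.array([281,236])]);r=q-p;print("bottom X",r@X,"Z",r@Z,"h",r[2],f)
for h in(-21,38,58): print(h,proj(c,p+[0,0,h]),proj(cs,p+[0,0,h])*4-[920,760])
crop(a,220,200,120,140,5,"pics/w9c.png")
E
```

```text
[ 374.87929221 -237.29825491  173.7907606 ]
X -12.353427577067261 Z 6.730632439005323 h 17.87179624096845 [-1.84930153  1.16984047  0.01779368  0.67132128]
X -14.004750593663378 Z 8.43663406839131 h 21.53567556792146 [-1.30601234  0.82392885  0.01193638  0.46465064]
X -9.582754458627582 Z 4.759617337783691 h 13.694696020630772 [-2.53754893  1.61133871  0.02602679  0.94112417]
bottom X 1.4566021592857914 Z -1.7023155788376805 h -20.17205907848256 [-1.05672233  0.600822   -0.00210489  0.44199833]
-21 [278.72701659 233.48513759] [323.89795232 358.4974069 ]
38 [277.64286453 279.52125006] [329.14536576 263.17274089]
58 [277.04602606 304.86467179] [331.06228811 228.34987347]
```

View pics/w9c.png

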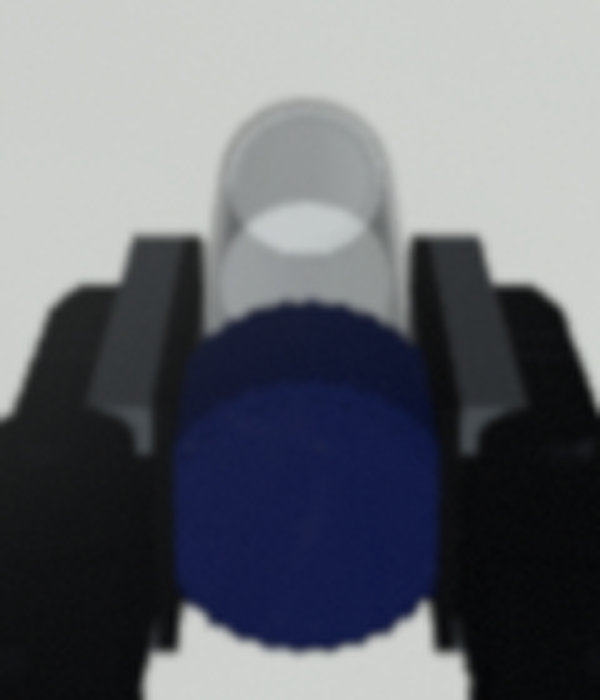

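```bash
python3 plan.py 430 -60 240 1.55
```

```text
6.25 [ 373.1 -235.9  170.9] [-1.571 -0.     1.308] [ 0.17  0.43  0.45  2.13 -0.31  0.64  2.15] [ 0.8  0.4 -0.3] 20.2
d [184.6 -69.   -9.2] rv [ 0.001 -0.242  0.   ] n 3.9 1.6
```

```bash
python3 -m jog '[{"x":185,"y":-69,"z":-9,"ax":0,"ay":-0.24,"az":0,"grip":10},{"x":185,"y":-69,"z":-9,"ax":0,"ay":-0.24,"az":0,"grip":10},{"x":185,"y":-69,"z":-9,"ax":0,"ay":-0.24,"az":0,"grip":10},{"x":185,"y":-69,"z":-9,"ax":0,"ay":-0.24,"az":0,"grip":10},{"x":185,"y":-69,"z":-9,"ax":0,"ay":-0.24,"az":0,"grip":10}]'; python3 plan.py 520 180 240 1.827
```

```text
clock: 6.75
eef_pos: [432.3, -53.3, 239.6]
tool_rot: [-1.572, -0.003, 1.559]
force: [-1.0, -0.0, -1.0]
width: 20.6
6.75 [432.3 -53.3 239.6] [-1.572 -0.003  1.559] [-0.27  0.3   0.42  2.05 -0.17  0.82  1.82] [-1. -0. -1.] 20.6
d [234.3   0.4 -84.9] rv [ 0.001 -0.268  0.003] n 5.0 1.8
```

```bash
python3 -m jog '[{"x":230,"y":0,"z":-85,"ax":0,"ay":-0.27,"az":0,"grip":10},{"x":230,"y":0,"z":-85,"ax":0,"ay":-0.27,"az":0,"grip":10},{"x":230,"y":0,"z":-85,"ax":0,"ay":-0.27,"az":0,"grip":10},{"x":230,"y":0,"z":-85,"ax":0,"ay":-0.27,"az":0,"grip":10},{"x":230,"y":0,"z":-85,"ax":0,"ay":-0.27,"az":0,"grip":10}]'; python3 plan.py 610 421 170 1.827
```

```text
clock: 7.25
eef_pos: [520.1, 169.5, 237.5]
tool_rot: [-1.567, -0.0, 1.817]
force: [0.4, 0.1, -0.3]
width: 20.2
7.25 [520.1 169.5 237.5] [-1.567 -0.     1.817] [-0.57  0.46  0.3   1.78 -0.17  0.93  1.62] [ 0.4  0.1 -0.3] 20.2
d [ 221.9   67.  -148.8] rv [-0.004 -0.01   0.   ] n 5.5 0.1
```

```bash
python3 -m jog '[{"x":222,"y":60,"z":-149,"ax":0,"ay":0,"az":0,"grip":10},{"x":222,"y":60,"z":-149,"ax":0,"ay":0,"az":0,"grip":10},{"x":222,"y":60,"z":-149,"ax":0,"ay":0,"az":0,"grip":10},{"x":222,"y":60,"z":-149,"ax":0,"ay":0,"az":0,"grip":10},{"x":222,"y":60,"z":-149,"ax":0,"ay":0,"az":0,"grip":10}]';  python3 -m jog '[{"x":14,"y":4,"z":-9,"ax":0,"ay":0,"az":0,"grip":10},{"x":14,"y":30,"z":-9,"ax":0,"ay":0,"az":0,"grip":10},{"x":14,"y":30,"z":-9,"ax":0,"ay":0,"az":0,"grip":10}]'; python3 plan.py 610 421 100 1.827;  python3 - <<'E'
from cams import *
a,c=grab("wrist");cv2.imwrite("pics/w10.png",a);pickle.dump(c,open("w10.pkl","wb"))
b,cd=grab("side");crop(b,130,200,130,120,5,"pics/d10.png")
E
```

```text
clock: 7.75
eef_pos: [602.7, 397.8, 181.5]
tool_rot: [-1.567, 0.001, 1.816]
force: [1.3, 0.5, -0.1]
width: 20.6
clock: 8.05
eef_pos: [605.0, 410.9, 147.9]
tool_rot: [-1.56, 0.004, 1.817]
force: [-1.0, -1.3, -0.8]
width: 20.4
8.05 [605.  410.9 147.9] [-1.56   0.004  1.817] [-0.77  0.84  0.26  1.3  -0.23  1.04  1.35] [-1.  -1.3 -0.8] 20.4
d [ 8.7 47.8 -7.8] rv [-0.011 -0.01  -0.004] n 1.0 0.1
```

View pics/w10.png

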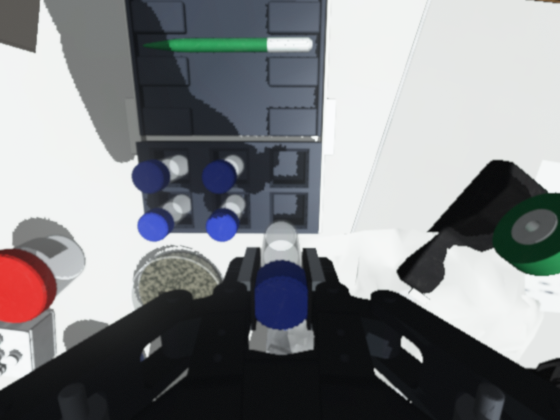

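View pics/d10.png

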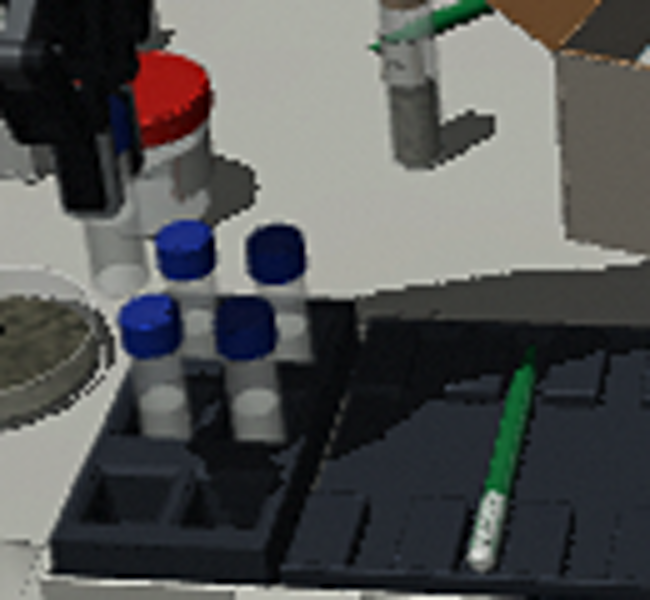

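```bash
python3 - <<'E'
from h import *
c=pickle.load(open("w10.pkl","rb"))
overlay(cv2.imread("pics/w10.png"),c,(530.7,345.1,.2563),120,0,210,260,3,"pics/w10o.png")
E
```

```text
(no output)
```

View pics/w10o.png

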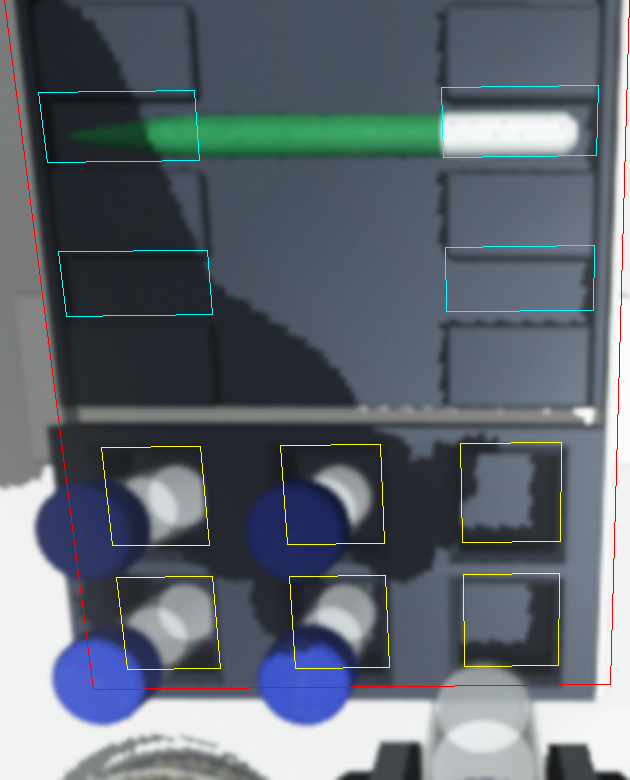

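```bash
python3 plan.py 610.3 420.2 72 1.827
```

```text
8.15 [607.7 411.2 152.7] [-1.567  0.002  1.816] [-0.77  0.83  0.27  1.3  -0.23  1.05  1.35] [ 0.6 -1.1  0.5] 20.3
d [ 8.3 80.6 -5. ] rv [-0.004 -0.011 -0.002] n 1.6 0.1
```

```bash
python3 -m jog '[{"x":8,"y":25,"z":-5,"ax":0,"ay":-0.01,"az":0,"grip":10},{"x":8,"y":55,"z":-5,"ax":0,"ay":-0.01,"az":0,"grip":10},{"x":8,"y":80,"z":-5,"ax":0,"ay":-0.01,"az":0,"grip":10},{"x":8,"y":80,"z":-5,"ax":0,"ay":-0.01,"az":0,"grip":10},{"x":8,"y":80,"z":-5,"ax":0,"ay":-0.01,"az":0,"grip":10}]';  python3 plan.py 610.3 420.2 26 1.827;  python3 - <<'E'
from cams import *
a,c=grab("wrist");pickle.dump(c,open("w11.pkl","wb"))
overlay(a,c,(530.7,345.1,.2563),140,60,220,200,3.5,"pics/w11.png")
b,cd=grab("side");crop(b,130,200,130,120,5,"pics/d11.png")
E
```

```text
clock: 8.65
eef_pos: [612.1, 421.5, 76.0]
tool_rot: [-1.572, -0.0, 1.826]
force: [0.7, -0.2, 1.3]
width: 20.5
8.65 [612.1 421.5  76. ] [-1.572 -0.     1.826] [-0.76  0.92  0.24  1.33 -0.24  0.92  1.36] [ 0.7 -0.2  1.3] 20.5
d [-0.8 50.   2.1] rv [ 0.001 -0.001  0.   ] n 1.0 0.0
```

View pics/w11.png

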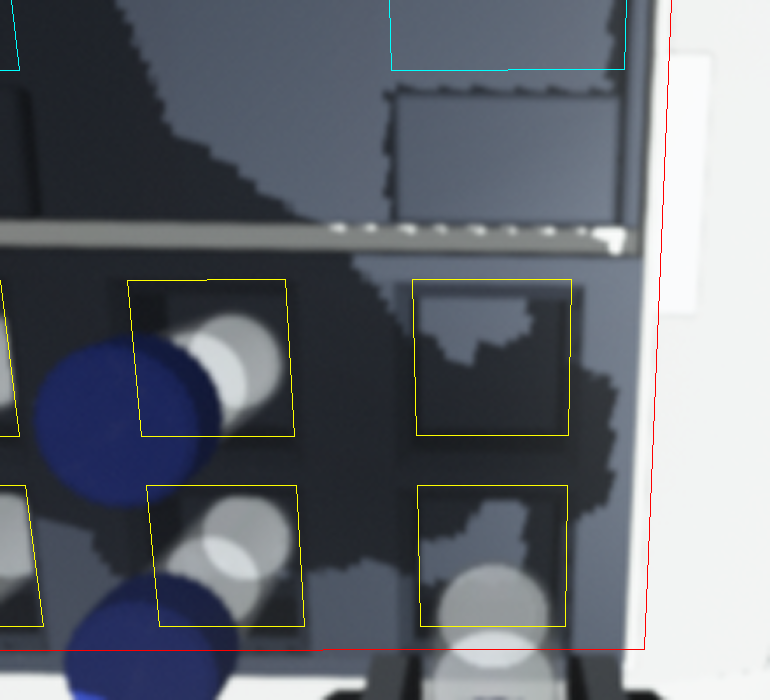

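View pics/d11.png

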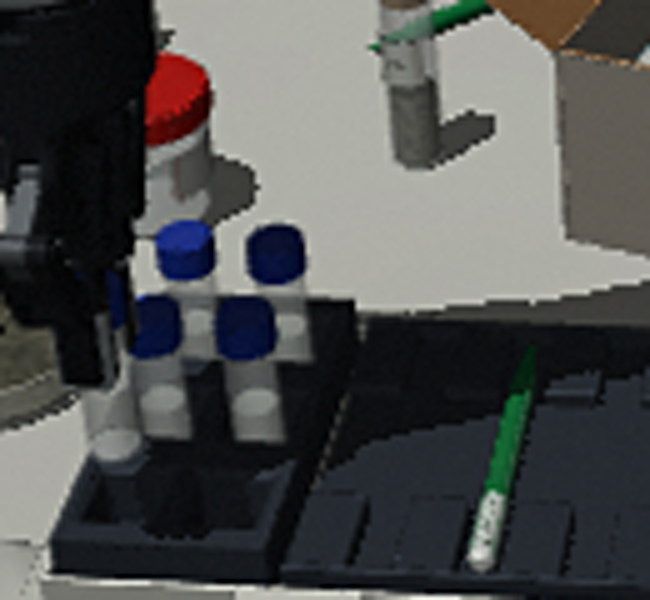

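```bash
python3 - <<'E'
from cams import *
c=pickle.load(open("w11.pkl","rb"));s=read_state();p=s["eef_pos"];print(p)
k=lambda u,v:(140+u/3.5-.36,60+v/3.5-.36)
v=onz(c,k(493,613),p[2]-21);w=onz(c,k(495,563),32);print(v,w,"v1 pocket3",onz(c,k(495,364),32))
t=-.2563;d=w-v;yaw=s["tool_rot"][2];print("X",d@[np.cos(yaw),np.sin(yaw),0],"Z",d@[-np.sin(yaw),np.cos(yaw),0])
E
```

```text
[612.97777666 422.48442837  77.43551912]
[612.70584656 422.60848511  56.43551912] [611.07391688 422.55854184  32.        ] v1 pocket3 [572.00741602 412.368103    32.        ]
X 0.36432184754154934 Z 1.5915270614623938
```

```bash
python3 plan.py; python3 -m jog '[{"x":0,"y":20,"z":1.6,"ax":0,"ay":0,"az":0,"grip":10},{"x":0,"y":32,"z":1.6,"ax":0,"ay":0,"az":0,"grip":10},{"x":0,"y":42,"z":1.6,"ax":0,"ay":0,"az":0,"grip":10},{"x":0,"y":46,"z":1.6,"ax":0,"ay":0,"az":0,"grip":10},{"x":0,"y":46,"z":1.6,"ax":0,"ay":0,"az":0,"grip":10}]';  python3 plan.py 612 422.5 25;  python3 - <<'E'
from cams import *
b,cd=grab("side");crop(b,130,200,130,120,5,"pics/d12.png")
E
```

```text
8.75 [613.  422.5  77.4] [-1.574e+00 -1.000e-03  1.826e+00] [-0.76  0.92  0.24  1.33 -0.24  0.92  1.36] [ 0.2  0.2 -0.4] 20.5
clock: 9.25
eef_pos: [609.5, 421.5, 28.4]
tool_rot: [-1.57, 0.0, 1.827]
force: [-0.1, 0.1, -0.5]
width: 20.5
9.25 [609.5 421.5  28.4] [-1.57   0.     1.827] [-0.76  0.97  0.23  1.35 -0.26  0.84  1.37] [-0.1  0.1 -0.5] 20.5
d [ 0.3  3.4 -2.6] rv [-0.001 -0.    -0.   ] n 0.1 0.0
```

View pics/d12.png

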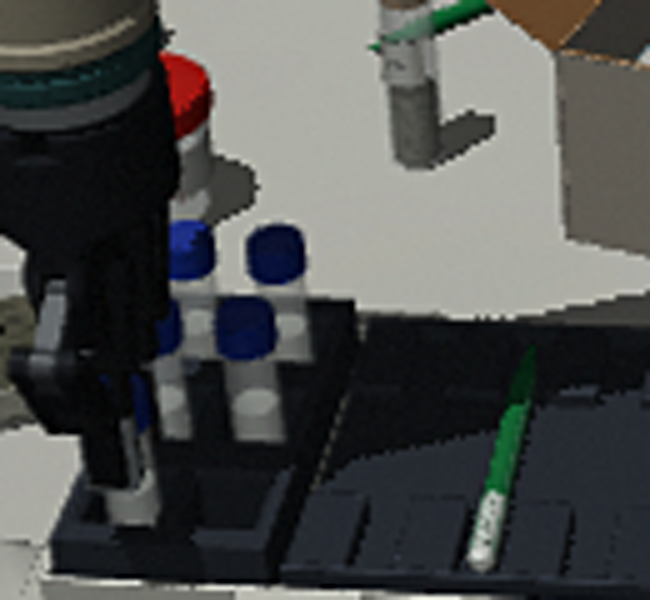

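```bash
python3 -m jog '[{"x":0,"y":1.5,"z":0,"ax":0,"ay":0,"az":0,"grip":10},{"x":0,"y":2.5,"z":0,"ax":0,"ay":0,"az":0,"grip":10},{"x":0,"y":3,"z":0,"ax":0,"ay":0,"az":0,"grip":10}]';  python3 plan.py
```

```text
clock: 9.6
eef_pos: [609.9, 421.9, 26.1]
tool_rot: [-1.571, -0.0, 1.827]
force: [0.6, 0.0, -0.4]
width: 20.5
9.6 [609.9 421.9  26.1] [-1.571 -0.     1.827] [-0.76  0.98  0.23  1.35 -0.26  0.84  1.37] [ 0.6  0.  -0.4] 20.5
```

```bash
python3 -m jog '[{"x":0,"y":0.7,"z":0,"ax":0,"ay":0,"az":0,"grip":10},{"x":0,"y":1.4,"z":0,"ax":0,"ay":0,"az":0,"grip":10},{"x":0,"y":1.4,"z":0,"ax":0,"ay":0,"az":0,"grip":10}]';  python3 plan.py
```

```text
clock: 9.9
eef_pos: [610.0, 421.8, 25.6]
tool_rot: [-1.571, -0.0, 1.827]
force: [-1.7, -1.2, 5.0]
width: 20.5
9.9 [610.  421.8  25.6] [-1.571 -0.     1.827] [-0.76  0.98  0.23  1.35 -0.26  0.84  1.37] [-1.7 -1.2  5. ] 20.5
```

```bash
python3 -m jog '[{"x":0,"y":0,"z":0,"ax":0,"ay":0,"az":0,"grip":30},{"x":0,"y":0,"z":0,"ax":0,"ay":0,"az":0,"grip":40},{"x":0,"y":0,"z":0,"ax":0,"ay":0,"az":0,"grip":40},{"x":0,"y":-30,"z":0,"ax":0,"ay":0,"az":0,"grip":40},{"x":0,"y":-80,"z":0,"ax":0,"ay":0,"az":0,"grip":40}]';  python3 -m jog '[{"x":0,"y":-50,"z":0,"ax":0,"ay":0,"az":0,"grip":40},{"x":0,"y":-100,"z":0,"ax":0,"ay":0,"az":0,"grip":60}]'; python3 plan.py 560 100 240 1.827; python3 - <<'E'
from cams import *
a,c=grab("wrist");cv2.imwrite("pics/w12.png",a[:330]);pickle.dump(c,open("w12.pkl","wb"))
E
```

```text
clock: 10.4
eef_pos: [606.7, 420.0, 100.7]
tool_rot: [-1.562, 0.003, 1.827]
force: [0.4, 0.2, 0.6]
width: 40.0
clock: 10.6
eef_pos: [609.5, 421.5, 206.1]
tool_rot: [-1.57, 0.0, 1.827]
force: [0.5, 0.3, -0.8]
width: 53.5
10.6 [609.5 421.5 206.1] [-1.57   0.     1.827] [-0.78  0.79  0.28  1.22 -0.21  1.15  1.34] [ 0.5  0.3 -0.8] 53.5
d [-298.5  -33.8  129.3] rv [-0. -0. -0.] n 6.5 0.0
```

View pics/w12.png

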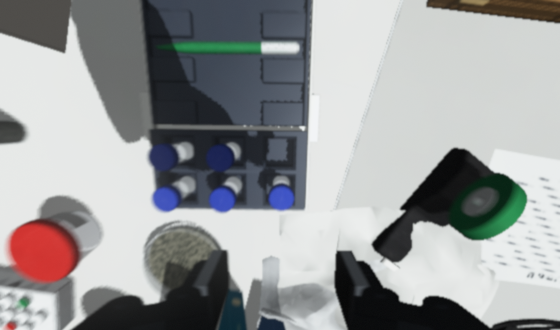

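```bash
python3 plan.py 641 -250 205 1.4
```

```text
10.65 [614.1 424.1 216.8] [-1.585 -0.005  1.827] [-0.78  0.78  0.28  1.21 -0.21  1.16  1.34] [3.1 1.6 6.1] 59.3
d [-658.9    6.4  145.1] rv [0.013 0.427 0.008] n 13.5 2.8
```

```bash
python3 -m jog '[{"x":-240,"y":0,"z":53,"ax":0,"ay":0,"az":0,"grip":85},{"x":-240,"y":0,"z":53,"ax":0,"ay":0,"az":0,"grip":85},{"x":-240,"y":0,"z":53,"ax":0,"ay":0,"az":0,"grip":85},{"x":-240,"y":0,"z":53,"ax":0,"ay":0,"az":0,"grip":85},{"x":-240,"y":0,"z":53,"ax":0,"ay":0,"az":0,"grip":85}]'; python3 plan.py 641 -250 205 1.4
```

```text
clock: 11.15
eef_pos: [619.1, 173.3, 204.3]
tool_rot: [-1.571, 0.001, 1.826]
force: [0.5, -0.9, -0.6]
width: 84.7
11.15 [619.1 173.3 204.3] [-1.571e+00  1.000e-03  1.826e+00] [-0.48  0.64  0.27  1.55 -0.19  0.98  1.68] [ 0.5 -0.9 -0.6] 84.7
d [-4.151e+02 -4.000e-01  8.570e+01] rv [ 0.     0.426 -0.001] n 8.5 2.8
```

```bash
python3 -m jog '[{"x":-238,"y":0,"z":49,"ax":0,"ay":0.3,"az":0,"grip":85},{"x":-238,"y":0,"z":49,"ax":0,"ay":0.3,"az":0,"grip":85},{"x":-238,"y":0,"z":49,"ax":0,"ay":0.3,"az":0,"grip":85},{"x":-238,"y":0,"z":49,"ax":0,"ay":0.3,"az":0,"grip":85},{"x":-238,"y":0,"z":49,"ax":0,"ay":0.3,"az":0,"grip":85}]'; python3 plan.py 641 -265 190 1.4
```

```text
clock: 11.65
eef_pos: [631.9, -69.7, 204.3]
tool_rot: [-1.571, 0.001, 1.525]
force: [0.4, -0.0, -0.3]
width: 84.7
11.65 [631.9 -69.7 204.3] [-1.571e+00  1.000e-03  1.525e+00] [-0.14  0.64  0.35  1.57 -0.24  0.97  1.81] [ 0.4 -0.  -0.3] 84.7
d [-194.6   14.6  -17.9] rv [ 0.     0.125 -0.001] n 3.9 0.8
```

```bash
python3 -m jog '[{"x":-195,"y":14,"z":-18,"ax":0,"ay":0.12,"az":0,"grip":85},{"x":-195,"y":14,"z":-18,"ax":0,"ay":0.12,"az":0,"grip":85},{"x":-195,"y":14,"z":-18,"ax":0,"ay":0.12,"az":0,"grip":85},{"x":-195,"y":14,"z":-18,"ax":0,"ay":0.12,"az":0,"grip":85},{"x":-195,"y":14,"z":-18,"ax":0,"ay":0.12,"az":0,"grip":60}]'; python3 - <<'E'
from cams import *
a,c=grab("wrist");cv2.imwrite("pics/w13.png",a);pickle.dump(c,open("w13.pkl","wb"))
p=read_state()["eef_pos"];print(p)
for z in (0,79): print(z,proj(c,(p[0],p[1],z)), proj(c,(647.5,-273.4,z)))
E
python3 plan.py
```

```text
clock: 12.15
eef_pos: [638.5, -273.0, 189.8]
tool_rot: [-1.57, 0.008, 1.396]
force: [-0.2, -0.0, -0.6]
width: 72.8
[ 639.66234535 -267.89169771  189.69857911]
0 [285.59423903 183.21555088] [282.11326821 190.47603121]
79 [286.13925148 199.73965077] [281.72939246 208.78908774]
12.2 [ 639.7 -267.9  189.7] [-1.57   0.003  1.4  ] [ 0.16  0.74  0.36  1.41 -0.28  1.04  1.98] [-0.   1.1  0.2] 65.8
```

View pics/w13.png

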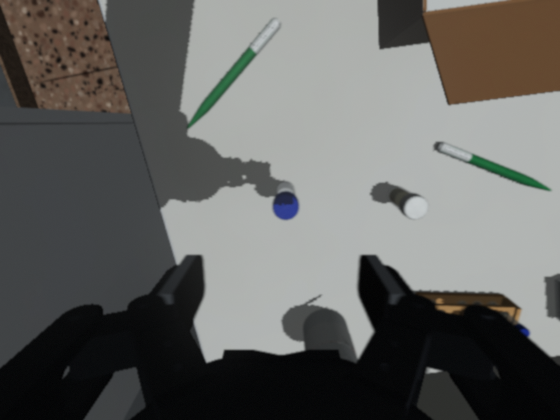

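```bash
python3 - <<'E'
from cams import *
a,c=grab("wrist");cv2.imwrite("pics/w14.png",a);pickle.dump(c,open("w14.pkl","wb"))
p=read_state()["eef_pos"];print(p)
for z in (0,79): print(z,proj(c,(p[0],p[1],z)), proj(c,(647.5,-273.4,z)))
crop(a,240,160,90,70,8,"pics/w14c.png");crop(a,420,130,140,75,5,"pics/w14d.png");crop(a,170,10,120,130,5,"pics/w14e.png")
E
```

```text
[ 640.76269956 -264.03471851  189.72103212]
0 [283.74819054 183.41229154] [276.85941413 190.30489468]
79 [284.1861615 199.9620304] [275.46367603 208.55389242]
```

View pics/w14c.png

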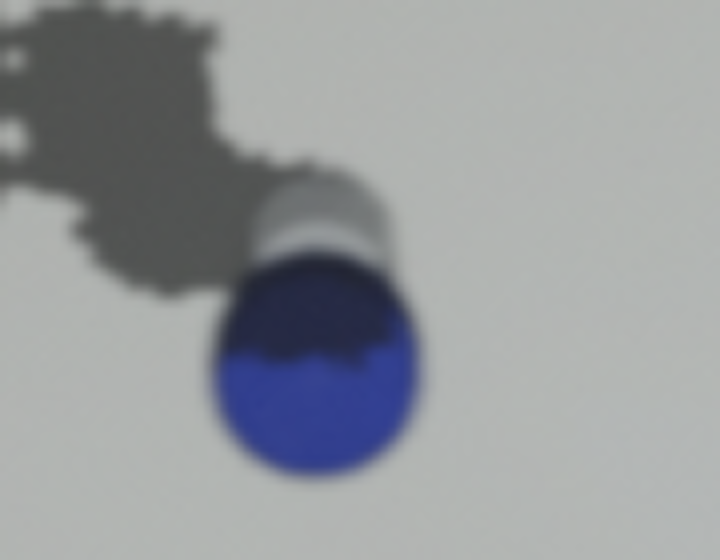

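View pics/w14d.png

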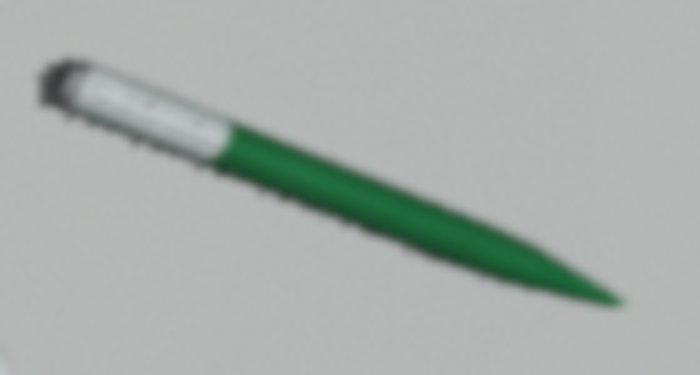

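View pics/w14e.png

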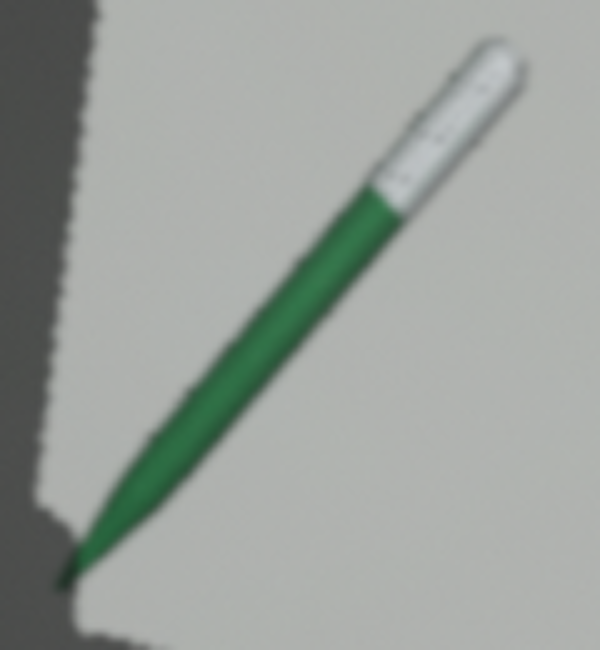

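```bash
python3 - <<'E'
from h import *
c=pickle.load(open("w14.pkl","rb"))
print(onz(c,(279.2,206.2),79))
k5=lambda x0,y0,u,v:(x0+u/5-.4,y0+v/5-.4)
for A,B in [(k5(420,130,66,80),k5(420,130,622,303)),(k5(170,10,512,52),k5(170,10,66,585))]:
    a=onz(c,A,5.5)[:2];b=onz(c,B,5)[:2];print(a,b,(a+b)/2,np.degrees(np.arctan2(*(b-a)[::-1])),np.hypot(*(b-a)))
E
python3 plan.py 645 -270 21.5 1.4
```

```text
[ 645.85510478 -269.58903731   79.        ]
[625.77875059 -93.64703914] [698.69427    30.9499556] [662.2365103  -31.34854177] 59.66336399116318 144.3644141425862
[ 473.63813158 -247.51797237] [ 558.56980987 -362.40887316] [ 516.10397072 -304.96342276] -53.52679354910396 142.87515200978063
12.25 [ 640.8 -264.   189.7] [-1.57   0.     1.404] [ 0.16  0.74  0.36  1.41 -0.28  1.04  1.97] [ 0.4  1.2 -0.9] 60.3
d [ -5.1 168.2  -5.3] rv [-0.001  0.004 -0.   ] n 3.4 0.0
```

```bash
python3 -m jog '[{"x":-6,"y":45,"z":-5,"ax":0,"ay":0,"az":0,"grip":65},{"x":-6,"y":90,"z":-5,"ax":0,"ay":0,"az":0,"grip":65},{"x":-6,"y":130,"z":-5,"ax":0,"ay":0,"az":0,"grip":65},{"x":-6,"y":160,"z":-5,"ax":0,"ay":0,"az":0,"grip":65},{"x":-6,"y":168,"z":-5,"ax":0,"ay":0,"az":0,"grip":65}]'; python3 -m jog '[{"x":0,"y":0,"z":0,"ax":0,"ay":0,"az":0,"grip":60},{"x":0,"y":0,"z":0,"ax":0,"ay":0,"az":0,"grip":60}]'; python3 - <<'E'
from cams import *
a,c=grab("wrist");cv2.imwrite("pics/w15.png",a)
p=read_state()["eef_pos"];print(p)
for z in (0,79): print(z,proj(c,(p[0],p[1],z)))
E
python3 plan.py
```

```text
clock: 12.75
eef_pos: [643.5, -264.8, 18.3]
tool_rot: [-1.564, -0.003, 1.409]
force: [-0.2, 0.3, -0.3]
width: 64.9
clock: 12.95
eef_pos: [647.2, -268.7, 24.3]
tool_rot: [-1.574, 0.001, 1.408]
force: [0.2, -1.0, 1.1]
width: 59.5
[ 647.3691181  -269.07344269   24.75957248]
0 [278.27838566 232.02864216]
79 [276.4626011  300.04361496]
13.0 [ 647.4 -269.1   24.8] [-1.575e+00  1.000e-03  1.408e+00] [ 0.2   0.93  0.29  1.5  -0.34  0.76  2.03] [ 0.6 -0.1  0.7] 60.0
```

View pics/w15.png

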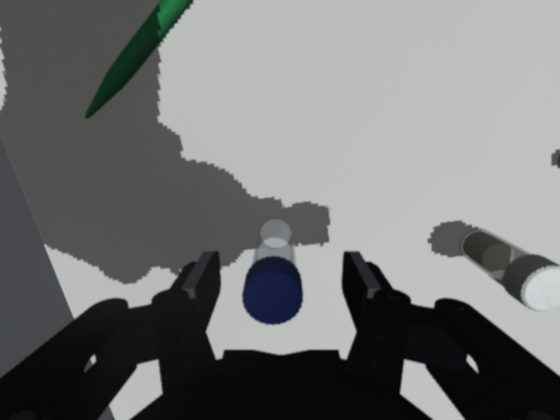

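```bash
python3 -m jog '[{"x":-3.5,"y":3,"z":0,"ax":0,"ay":0,"az":0,"grip":60},{"x":-3.5,"y":3,"z":0,"ax":0,"ay":0,"az":0,"grip":30},{"x":-3.5,"y":3,"z":0,"ax":0,"ay":0,"az":0,"grip":10},{"x":-3.5,"y":3,"z":0,"ax":0,"ay":0,"az":0,"grip":10},{"x":-3.5,"y":3,"z":0,"ax":0,"ay":0,"az":0,"grip":10}]'; python3 -m jog '[{"x":0,"y":0,"z":0,"ax":0,"ay":0,"az":0,"grip":10}]'; python3 plan.py
```

```text
clock: 13.5
eef_pos: [645.3, -272.5, 20.0]
tool_rot: [-1.572, 0.0, 1.407]
force: [-0.1, -0.1, 3.3]
width: 20.5
clock: 13.6
eef_pos: [645.3, -272.5, 20.0]
tool_rot: [-1.572, 0.0, 1.407]
force: [-0.8, -0.0, 3.5]
width: 20.4
13.6 [ 645.3 -272.5   20. ] [-1.572  0.     1.407] [ 0.2   0.94  0.29  1.5  -0.34  0.75  2.04] [-0.8 -0.   3.5] 20.4
```

```bash
python3 -m jog '[{"x":0,"y":-15,"z":0,"ax":0,"ay":0,"az":0,"grip":10},{"x":0,"y":-60,"z":0,"ax":0,"ay":0,"az":0,"grip":10},{"x":0,"y":-110,"z":0,"ax":0,"ay":0,"az":0,"grip":10},{"x":10,"y":-155,"z":0,"ax":0,"ay":0,"az":0,"grip":10},{"x":30,"y":-200,"z":0,"ax":0,"ay":0,"az":0,"grip":10}]'; python3 plan.py 620 -10 225 1.62
```

```text
clock: 14.1
eef_pos: [648.9, -244.9, 222.5]
tool_rot: [-1.571, 0.002, 1.403]
force: [0.0, 0.5, 0.3]
width: 20.6
14.1 [ 648.9 -244.9  222.5] [-1.571  0.002  1.403] [ 0.12  0.71  0.37  1.37 -0.27  1.11  1.94] [0.  0.5 0.3] 20.6
d [226.8  -3.   67.6] rv [ 0.    -0.217 -0.002] n 4.7 1.4
```

```bash
python3 -m jog '[{"x":227,"y":-3,"z":68,"ax":0,"ay":-0.22,"az":0,"grip":10},{"x":227,"y":-3,"z":68,"ax":0,"ay":-0.22,"az":0,"grip":10},{"x":227,"y":-3,"z":68,"ax":0,"ay":-0.22,"az":0,"grip":10},{"x":227,"y":-3,"z":68,"ax":0,"ay":-0.22,"az":0,"grip":10},{"x":227,"y":-3,"z":68,"ax":0,"ay":-0.22,"az":0,"grip":10}]'; python3 plan.py 595 230 220 1.827
```

```text
clock: 14.6
eef_pos: [619.1, -3.3, 223.3]
tool_rot: [-1.571, -0.002, 1.63]
force: [1.3, 0.5, -0.2]
width: 20.5
14.6 [619.1  -3.3 223.3] [-1.571 -0.002  1.63 ] [-0.24  0.59  0.33  1.6  -0.22  0.99  1.79] [ 1.3  0.5 -0.2] 20.5
d [234.3   3.8  10.2] rv [ 0.001 -0.197  0.002] n 4.7 1.3
```

```bash
python3 -m jog '[{"x":234,"y":3,"z":10,"ax":0,"ay":-0.197,"az":0,"grip":10},{"x":234,"y":3,"z":10,"ax":0,"ay":-0.197,"az":0,"grip":10},{"x":234,"y":3,"z":10,"ax":0,"ay":-0.197,"az":0,"grip":10},{"x":234,"y":3,"z":10,"ax":0,"ay":-0.197,"az":0,"grip":10},{"x":234,"y":3,"z":10,"ax":0,"ay":-0.197,"az":0,"grip":10}]'; python3 plan.py 571.2 411.5 130 1.827
```

```text
clock: 15.1
eef_pos: [595.3, 230.3, 220.1]
tool_rot: [-1.571, -0.002, 1.828]
force: [-0.1, -0.3, -0.4]
width: 20.6
15.1 [595.3 230.3 220.1] [-1.571 -0.002  1.828] [-0.57  0.61  0.27  1.55 -0.19  1.    1.58] [-0.1 -0.3 -0.4] 20.6
d [181.1  90.6 -22.7] rv [0.    0.001 0.002] n 4.1 0.0
```

```bash
python3 -m jog '[{"x":181,"y":20,"z":-23,"ax":0,"ay":0,"az":0,"grip":10},{"x":181,"y":40,"z":-23,"ax":0,"ay":0,"az":0,"grip":10},{"x":181,"y":60,"z":-23,"ax":0,"ay":0,"az":0,"grip":10},{"x":181,"y":90,"z":-23,"ax":0,"ay":0,"az":0,"grip":10},{"x":181,"y":90,"z":-23,"ax":0,"ay":0,"az":0,"grip":10}]';python3 -m jog '[{"x":0,"y":30,"z":0,"ax":0,"ay":0,"az":0,"grip":10},{"x":0,"y":55,"z":0,"ax":0,"ay":0,"az":0,"grip":10},{"x":0,"y":55,"z":0,"ax":0,"ay":0,"az":0,"grip":10},{"x":0,"y":55,"z":0,"ax":0,"ay":0,"az":0,"grip":10}]'; python3 plan.py 571.2 411.5 25 1.827; python3 - <<'E'
from cams import *
p=read_state()["eef_pos"];print(p)
a,c=grab("wrist");pickle.dump(c,open("w16.pkl","wb"))
overlay(a,c,(530.7,345.1,.2563),140,60,220,200,3.5,"pics/w16.png")
E
python3 plan.py 571.2 411.5 25 1.827
```

```text
clock: 15.6
eef_pos: [568.3, 411.2, 125.4]
tool_rot: [-1.564, -0.001, 1.831]
force: [-1.1, 0.2, -0.3]
width: 20.7
clock: 16.0
eef_pos: [574.5, 405.5, 75.5]
tool_rot: [-1.571, 0.001, 1.823]
force: [0.3, -0.9, 0.1]
width: 20.7
16.0 [574.5 405.5  75.5] [-1.571e+00  1.000e-03  1.823e+00] [-0.78  0.87  0.24  1.47 -0.24  0.84  1.36] [ 0.3 -0.9  0.1] 20.7
d [ 6.6 50.5  1.7] rv [ 0.001 -0.004 -0.001] n 1.0 0.0
[574.45517612 405.50831579  75.49968379]
16.05 [575.1 406.1  76.4] [-1.573 -0.     1.823] [-0.78  0.86  0.24  1.46 -0.24  0.84  1.36] [-0.1 -0.3 -0.3] 20.4
d [ 6.2 51.4  2.6] rv [ 0.002 -0.004  0.   ] n 1.0 0.0
```

View pics/w16.png

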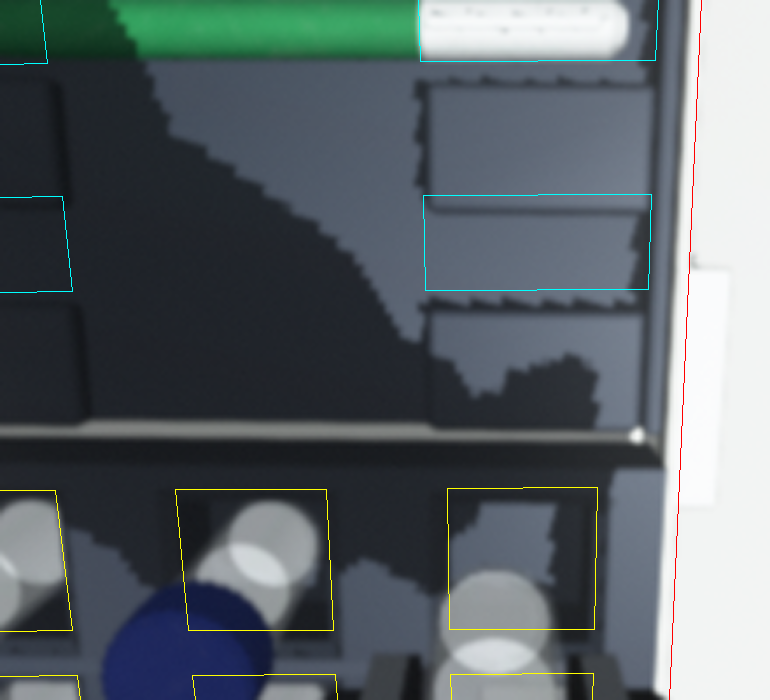

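```bash
python3 -m jog '[{"x":6,"y":12,"z":2,"ax":0,"ay":0,"az":0,"grip":10},{"x":6,"y":12,"z":2,"ax":0,"ay":0,"az":0,"grip":10},{"x":6,"y":12,"z":2,"ax":0,"ay":0,"az":0,"grip":10}]'; python3 - <<'E'
from cams import *
s=read_state();p=s["eef_pos"];print(p)
a,c=grab("wrist");pickle.dump(c,open("w17.pkl","wb"))
overlay(a,c,(530.7,345.1,.2563),140,60,220,200,3.5,"pics/w17.png")
E
python3 plan.py 571.2 411.5 25 1.827
```

```text
clock: 16.35
eef_pos: [569.8, 412.3, 62.7]
tool_rot: [-1.571, -0.0, 1.825]
force: [0.2, 0.6, 0.3]
width: 20.5
[569.75257056 412.27468099  62.65410951]
16.4 [570.2 412.   62.8] [-1.571 -0.     1.824] [-0.79  0.88  0.23  1.47 -0.25  0.82  1.35] [-0.4 -0.6  0.5] 20.7
d [-0.7 37.8 -0.9] rv [ 0.    -0.003  0.   ] n 0.8 0.0
```

View pics/w17.png

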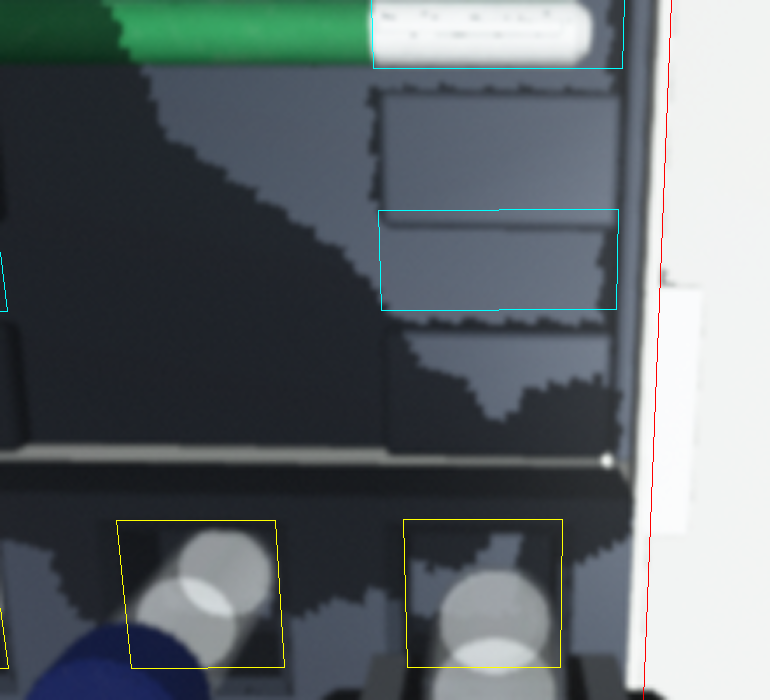

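```bash
python3 -m jog '[{"x":-1,"y":12,"z":-1,"ax":0,"ay":0,"az":0,"grip":10},{"x":-1,"y":22,"z":-1,"ax":0,"ay":0,"az":0,"grip":10},{"x":-1,"y":32,"z":-1,"ax":0,"ay":0,"az":0,"grip":10},{"x":-1,"y":35,"z":-1,"ax":0,"ay":0,"az":0,"grip":10},{"x":-1,"y":35,"z":-1,"ax":0,"ay":0,"az":0,"grip":10}]'; python3 plan.py
```

```text
clock: 16.9
eef_pos: [570.8, 410.5, 26.3]
tool_rot: [-1.569, 0.001, 1.824]
force: [-0.5, -0.3, 0.7]
width: 20.6
16.9 [570.8 410.5  26.3] [-1.569e+00  1.000e-03  1.824e+00] [-0.78  0.93  0.22  1.48 -0.26  0.76  1.36] [-0.5 -0.3  0.7] 20.6
```

```bash
python3 -m jog '[{"x":0,"y":0.7,"z":0,"ax":0,"ay":0,"az":0,"grip":10},{"x":0,"y":1.2,"z":0,"ax":0,"ay":0,"az":0,"grip":10},{"x":0,"y":1.2,"z":0,"ax":0,"ay":0,"az":0,"grip":10}]'; python3 plan.py
```

```text
clock: 17.2
eef_pos: [571.6, 411.2, 26.7]
tool_rot: [-1.571, -0.0, 1.824]
force: [0.3, -0.2, 0.4]
width: 20.8
17.2 [571.6 411.2  26.7] [-1.571 -0.     1.824] [-0.78  0.93  0.22  1.48 -0.26  0.76  1.36] [ 0.3 -0.2  0.4] 20.8
```

```bash
python3 -m jog '[{"x":0,"y":1,"z":0,"ax":0,"ay":0,"az":0,"grip":10},{"x":0,"y":2,"z":0,"ax":0,"ay":0,"az":0,"grip":10},{"x":0,"y":2.5,"z":0,"ax":0,"ay":0,"az":0,"grip":10},{"x":0,"y":2.5,"z":0,"ax":0,"ay":0,"az":0,"grip":10}]'; python3 plan.py
```

```text
clock: 17.6
eef_pos: [571.6, 411.1, 24.5]
tool_rot: [-1.571, -0.0, 1.824]
force: [-0.9, -0.7, 3.9]
width: 20.6
17.6 [571.6 411.1  24.5] [-1.571 -0.     1.824] [-0.78  0.93  0.22  1.48 -0.26  0.76  1.36] [-0.9 -0.7  3.9] 20.6
```

```bash
python3 -m jog '[{"x":0,"y":0,"z":0,"ax":0,"ay":0,"az":0,"grip":30},{"x":0,"y":0,"z":0,"ax":0,"ay":0,"az":0,"grip":40},{"x":0,"y":0,"z":0,"ax":0,"ay":0,"az":0,"grip":40},{"x":0,"y":-30,"z":0,"ax":0,"ay":0,"az":0,"grip":40},{"x":0,"y":-80,"z":0,"ax":0,"ay":0,"az":0,"grip":40}]';  python3 -m jog '[{"x":0,"y":-50,"z":0,"ax":0,"ay":0,"az":0,"grip":40},{"x":0,"y":-100,"z":0,"ax":0,"ay":0,"az":0,"grip":60}]'; python3 - <<'E'
from cams import *
a,c=grab("wrist");cv2.imwrite("pics/w18.png",a[:330])
E
python3 plan.py 600 150 215 1.4
```

```text
clock: 18.1
eef_pos: [568.5, 409.3, 100.4]
tool_rot: [-1.563, 0.003, 1.824]
force: [0.5, 0.8, 0.4]
width: 40.0
clock: 18.3
eef_pos: [571.2, 410.7, 205.3]
tool_rot: [-1.57, 0.0, 1.824]
force: [1.0, 0.5, -0.7]
width: 53.0
18.35 [575.8 413.4 215.6] [-1.585 -0.005  1.824] [-0.81  0.72  0.28  1.35 -0.21  1.09  1.32] [2.6 1.7 6.7] 59.7
d [-261.1   -1.4   42.6] rv [0.013 0.424 0.008] n 5.3 2.8
```

View pics/w18.png

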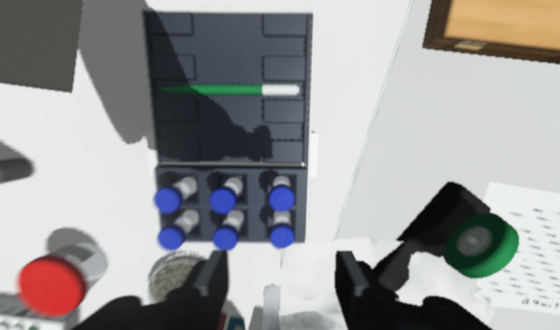

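```bash
python3 -m jog '[{"x":-235,"y":0,"z":75,"ax":0,"ay":0.4,"az":0,"grip":60},{"x":-235,"y":0,"z":75,"ax":0,"ay":0.4,"az":0,"grip":60},{"x":-235,"y":0,"z":75,"ax":0,"ay":0.4,"az":0,"grip":60},{"x":-235,"y":0,"z":75,"ax":0,"ay":0.4,"az":0,"grip":60},{"x":-235,"y":0,"z":75,"ax":0,"ay":0.4,"az":0,"grip":60}]'; python3 plan.py 535 -70 200 1
```

```text
clock: 18.85
eef_pos: [557.2, 162.3, 203.6]
tool_rot: [-1.571, 0.001, 1.423]
force: [1.4, -0.2, 0.3]
width: 60.1
18.85 [557.2 162.3 203.6] [-1.571e+00  1.000e-03  1.423e+00] [-0.58  0.56  0.38  1.73 -0.26  0.9   1.34] [ 1.4 -0.2  0.3] 60.1
d [-233.     3.8  -12.1] rv [ 0.     0.423 -0.   ] n 4.7 2.8
```

```bash
python3 -m jog '[{"x":-233,"y":2,"z":-12,"ax":0,"ay":0.42,"az":0,"grip":60},{"x":-233,"y":2,"z":-12,"ax":0,"ay":0.42,"az":0,"grip":60},{"x":-233,"y":2,"z":-12,"ax":0,"ay":0.42,"az":0,"grip":60},{"x":-233,"y":2,"z":-12,"ax":0,"ay":0.42,"az":0,"grip":60},{"x":-233,"y":2,"z":-12,"ax":0,"ay":0.42,"az":0,"grip":60}]'; python3 plan.py 519 -295 150 0.637
```

```text
clock: 19.35
eef_pos: [534.5, -71.8, 201.8]
tool_rot: [-1.572, 0.002, 1.0]
force: [0.5, -0.2, 0.2]
width: 59.8
19.35 [534.5 -71.8 201.8] [-1.572  0.002  1.   ] [-0.25  0.52  0.5   1.85 -0.32  0.85  1.41] [ 0.5 -0.2  0.2] 59.8
d [-196.1   52.3 -107.4] rv [ 0.001  0.363 -0.001] n 4.6 2.4
```

```bash
python3 -m jog '[{"x":-196,"y":0,"z":-107,"ax":0,"ay":0.363,"az":0,"grip":60},{"x":-196,"y":0,"z":-107,"ax":0,"ay":0.363,"az":0,"grip":60},{"x":-196,"y":0,"z":-107,"ax":0,"ay":0.363,"az":0,"grip":60},{"x":-196,"y":20,"z":-107,"ax":0,"ay":0.363,"az":0,"grip":60},{"x":-196,"y":50,"z":-107,"ax":0,"ay":0.363,"az":0,"grip":40}]'; python3 -m jog '[{"x":0,"y":30,"z":0,"ax":0,"ay":0,"az":0,"grip":40},{"x":0,"y":50,"z":0,"ax":0,"ay":0,"az":0,"grip":40},{"x":0,"y":50,"z":0,"ax":0,"ay":0,"az":0,"grip":40}]';  python3 - <<'E'
from cams import *
p=read_state()["eef_pos"];print(p)
a,c=grab("wrist");cv2.imwrite("pics/w19.png",a);pickle.dump(c,open("w19.pkl","wb"))
print(proj(c,(p[0],p[1],5.5)))
E
python3 plan.py
```

```text
clock: 19.85
eef_pos: [521.4, -297.8, 154.3]
tool_rot: [-1.581, -0.001, 0.636]
force: [0.9, -0.3, -0.3]
width: 46.9
clock: 20.15
eef_pos: [518.3, -289.2, 98.7]
tool_rot: [-1.565, 0.003, 0.64]
force: [-0.1, 1.1, 0.1]
width: 39.9
[ 518.31813176 -289.23697409   98.6608664 ]
[279.76942012 205.99125291]
20.2 [ 519.5 -289.9  100.5] [-1.568e+00  1.000e-03  6.410e-01] [ 0.16  0.74  0.49  1.78 -0.49  0.74  1.56] [-0.3 -0.1  0.2] 40.0
```

View pics/w19.png

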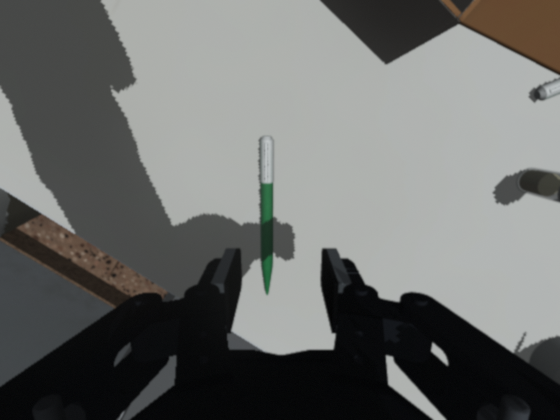

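```bash
python3 - <<'E'
from h import *
c=pickle.load(open("w19.pkl","rb"))
a=onz(c,(266,136.5),5.5)[:2];b=onz(c,(267,293),5)[:2];m=(a+b)/2;print(a,b,m,np.degrees(np.arctan2(*(b-a)[::-1])),np.hypot(*(b-a)))
yaw=.64;p=np.array([518.3,-289.2]);d=m-p;print("X",d@[np.cos(yaw),np.sin(yaw)],"Z",d@[-np.sin(yaw),np.cos(yaw)])
E
```

```text
[ 474.25565689 -248.80139053] [ 559.46533337 -364.81163292] [ 516.86049513 -306.80651173] -53.70266859566388 143.94118696691876
X -11.669149296241393 Z -13.262442620818968
```

```bash
python3 -m jog '[{"x":-13,"y":30,"z":-12,"ax":0,"ay":0,"az":0,"grip":32},{"x":-13,"y":60,"z":-12,"ax":0,"ay":0,"az":0,"grip":32},{"x":-13,"y":85,"z":-12,"ax":0,"ay":0,"az":0,"grip":32},{"x":-13,"y":95,"z":-12,"ax":0,"ay":0,"az":0,"grip":32},{"x":-13,"y":95,"z":-12,"ax":0,"ay":0,"az":0,"grip":32}]'; python3 plan.py;  python3 - <<'E'
from cams import *
a,c=grab("wrist");cv2.imwrite("pics/w20.png",a);pickle.dump(c,open("w20.pkl","wb"))
p=read_state()["eef_pos"];print(p)
b,cs=grab("scene");crop(b,300,230,150,120,5,"pics/s20.png")
E
```

```text
clock: 20.7
eef_pos: [517.4, -307.5, 6.7]
tool_rot: [-1.57, 0.0, 0.642]
force: [-0.3, 0.1, 0.3]
width: 31.9
20.7 [ 517.4 -307.5    6.7] [-1.57   0.     0.642] [ 0.25  0.88  0.39  1.8  -0.57  0.58  1.65] [-0.3  0.1  0.3] 31.9
[ 517.94378327 -308.07196512    7.70570948]
```

View pics/w20.png

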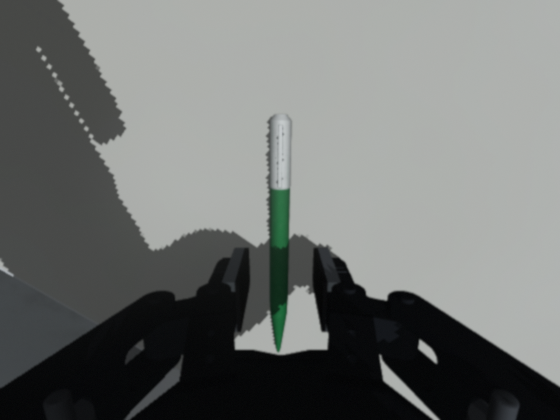

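View pics/s20.png

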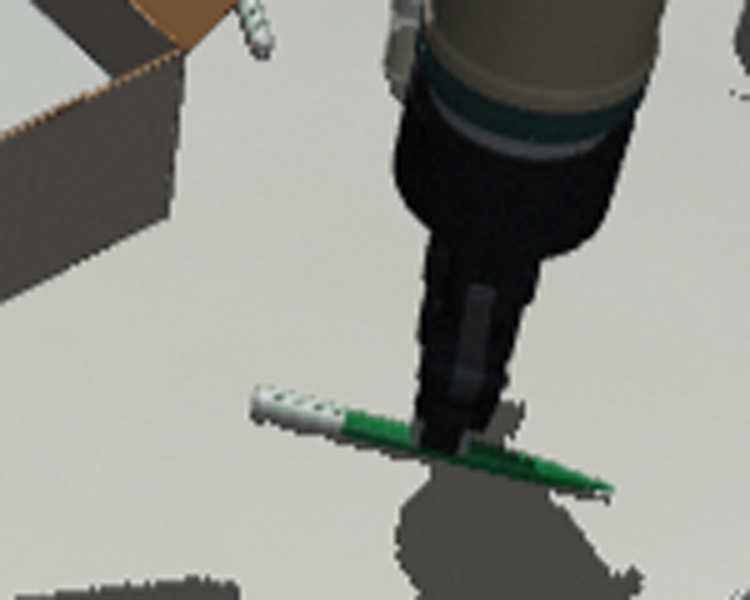

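```bash
python3 -m jog '[{"x":0,"y":8,"z":0,"ax":0,"ay":0,"az":0,"grip":28},{"x":0,"y":15,"z":0,"ax":0,"ay":0,"az":0,"grip":26},{"x":0,"y":18,"z":0,"ax":0,"ay":0,"az":0,"grip":26},{"x":0,"y":18,"z":0,"ax":0,"ay":0,"az":0,"grip":26}]'; python3 plan.py;  python3 - <<'E'
from cams import *
b,cs=grab("scene");crop(b,340,270,110,80,7,"pics/s21.png")
E
```

```text
clock: 21.2
eef_pos: [516.9, -307.5, -11.7]
tool_rot: [-1.57, 0.0, 0.641]
force: [0.4, 0.1, 0.7]
width: 26.0
21.2 [ 516.9 -307.5  -11.7] [-1.57   0.     0.641] [ 0.26  0.91  0.37  1.81 -0.59  0.54  1.66] [0.4 0.1 0.7] 26.0
```

View pics/s21.png

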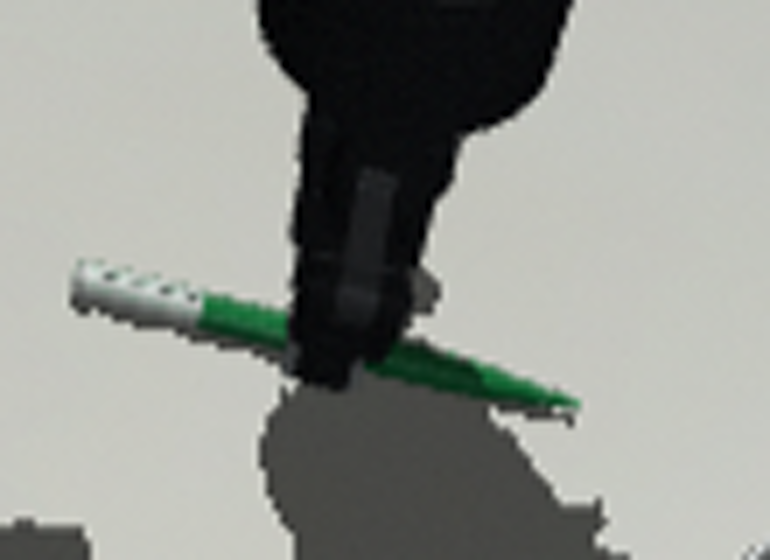

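```bash
python3 -m jog '[{"x":0,"y":2,"z":0,"ax":0,"ay":0,"az":0,"grip":24},{"x":0,"y":4,"z":0,"ax":0,"ay":0,"az":0,"grip":22},{"x":0,"y":6,"z":0,"ax":0,"ay":0,"az":0,"grip":20},{"x":0,"y":6,"z":0,"ax":0,"ay":0,"az":0,"grip":20}]'; python3 plan.py; python3 -m jog '[{"x":0,"y":1,"z":0,"ax":0,"ay":0,"az":0,"grip":20},{"x":0,"y":2,"z":0,"ax":0,"ay":0,"az":0,"grip":18},{"x":0,"y":2.5,"z":0,"ax":0,"ay":0,"az":0,"grip":18}]'; python3 plan.py;
```

```text
clock: 21.65
eef_pos: [517.0, -307.6, -17.5]
tool_rot: [-1.57, 0.0, 0.641]
force: [0.1, 0.5, -0.2]
width: 20.0
21.65 [ 517.  -307.6  -17.5] [-1.57   0.     0.641] [ 0.27  0.91  0.37  1.81 -0.59  0.53  1.66] [ 0.1  0.5 -0.2] 20.0
clock: 21.95
eef_pos: [517.2, -307.7, -19.8]
tool_rot: [-1.571, 0.0, 0.641]
force: [0.2, -0.9, 0.4]
width: 17.7
21.95 [ 517.2 -307.7  -19.8] [-1.571  0.     0.641] [ 0.27  0.92  0.36  1.81 -0.59  0.53  1.67] [ 0.2 -0.9  0.4] 17.7
```

```bash
python3 -m jog '[{"x":0,"y":1,"z":0,"ax":0,"ay":0,"az":0,"grip":18},{"x":0,"y":2,"z":0,"ax":0,"ay":0,"az":0,"grip":18}]'; python3 -m jog '[{"x":0,"y":1,"z":0,"ax":0,"ay":0,"az":0,"grip":18},{"x":0,"y":1.5,"z":0,"ax":0,"ay":0,"az":0,"grip":18}]';  python3 -m jog '[{"x":0,"y":1,"z":0,"ax":0,"ay":0,"az":0,"grip":18},{"x":0,"y":1,"z":0,"ax":0,"ay":0,"az":0,"grip":18}]'
```

```text
clock: 22.15
eef_pos: [517.3, -307.8, -20.4]
tool_rot: [-1.571, -0.001, 0.641]
force: [-3.6, 3.7, 19.2]
width: 18.1
clock: 22.35
eef_pos: [517.3, -307.8, -20.5]
tool_rot: [-1.571, -0.002, 0.641]
force: [-5.1, 4.9, 26.9]
width: 18.3
clock: 22.55
eef_pos: [517.4, -307.8, -20.5]
tool_rot: [-1.571, -0.002, 0.641]
force: [-7.8, 4.5, 30.0]
width: 17.7
```

```bash
 python3 - <<'E'
from cams import *
b,cs=grab("scene");crop(b,340,270,110,80,7,"pics/s22.png")
a,c=grab("wrist");cv2.imwrite("pics/w22.png",a)
E
```

```text
(no output)
```

View pics/s22.png

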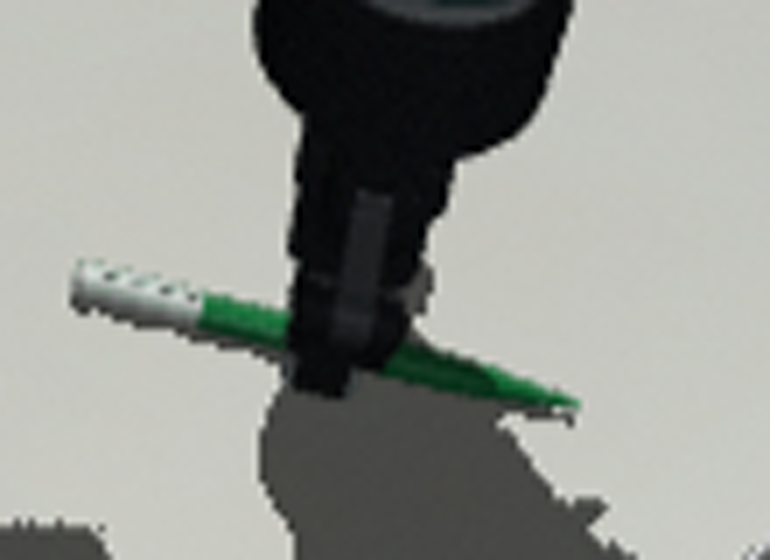

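View pics/w22.png

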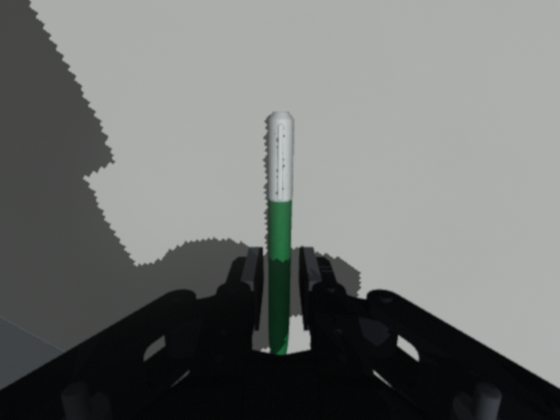

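```bash
python3 -m jog '[{"x":0,"y":-6.5,"z":0,"ax":0,"ay":0,"az":0,"grip":18},{"x":0,"y":-6.5,"z":0,"ax":0,"ay":0,"az":0,"grip":14},{"x":0,"y":-6.5,"z":0,"ax":0,"ay":0,"az":0,"grip":3},{"x":0,"y":-6.5,"z":0,"ax":0,"ay":0,"az":0,"grip":3},{"x":0,"y":-6.5,"z":0,"ax":0,"ay":0,"az":0,"grip":3}]'; python3 plan.py
```

```text
clock: 23.15
eef_pos: [517.8, -308.1, -17.0]
tool_rot: [-1.572, -0.001, 0.641]
force: [-0.9, 1.9, 10.0]
width: 8.6
23.15 [ 517.8 -308.1  -17. ] [-1.572e+00 -1.000e-03  6.410e-01] [ 0.27  0.91  0.37  1.81 -0.59  0.53  1.66] [-0.9  1.9 10. ] 8.6
```

```bash
python3 -m jog '[{"x":0,"y":-3,"z":0,"ax":0,"ay":0,"az":0,"grip":3},{"x":0,"y":-8,"z":0,"ax":0,"ay":0,"az":0,"grip":3},{"x":0,"y":-30,"z":0,"ax":0,"ay":0,"az":0,"grip":3},{"x":0,"y":-60,"z":0,"ax":0,"ay":0,"az":0,"grip":3},{"x":0,"y":-60,"z":0,"ax":0,"ay":0,"az":0,"grip":3}]'; python3 plan.py;  python3 - <<'E'
from cams import *
b,cs=grab("scene");crop(b,340,230,110,100,7,"pics/s23.png")
a,c=grab("wrist");cv2.imwrite("pics/w23.png",a);pickle.dump(c,open("w23.pkl","wb"))
E
```

```text
clock: 23.65
eef_pos: [519.2, -309.6, 45.3]
tool_rot: [-1.576, -0.002, 0.641]
force: [0.4, -0.4, -0.0]
width: 8.7
23.65 [ 519.2 -309.6   45.3] [-1.576 -0.002  0.641] [ 0.23  0.82  0.44  1.79 -0.54  0.64  1.62] [ 0.4 -0.4 -0. ] 8.7
```

View pics/s23.png

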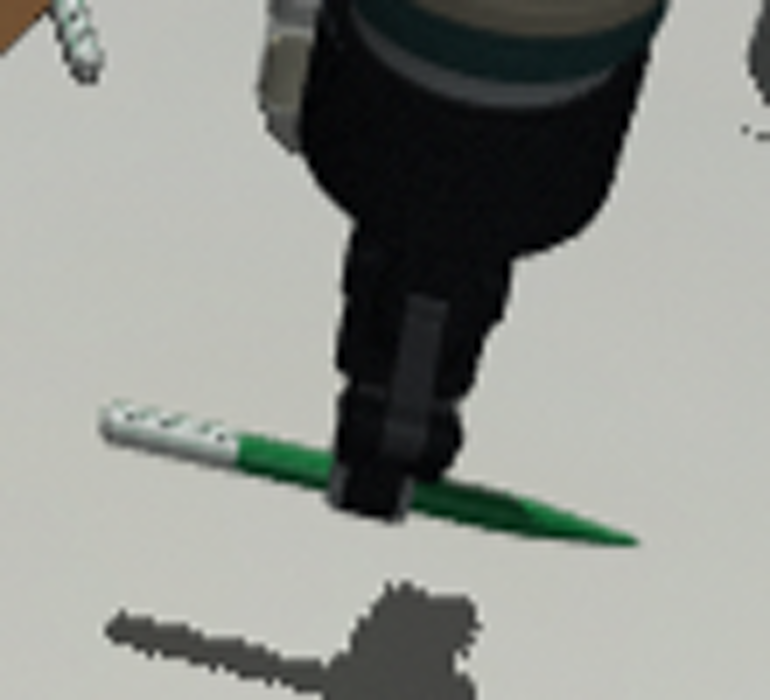

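View pics/w23.png

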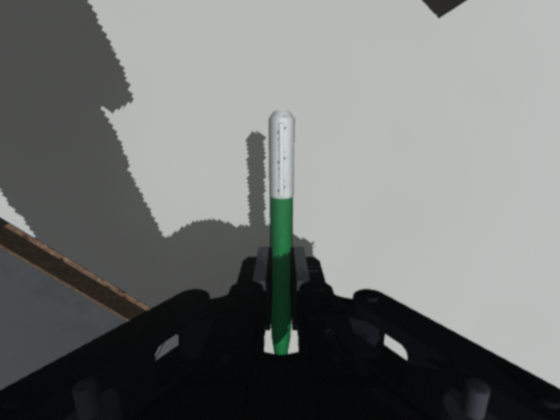

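```bash
python3 -m jog '[{"x":5,"y":-45,"z":0,"ax":0,"ay":0,"az":0,"grip":3},{"x":10,"y":-90,"z":5,"ax":0,"ay":0,"az":0,"grip":3},{"x":20,"y":-130,"z":15,"ax":0,"ay":0,"az":0,"grip":3},{"x":30,"y":-150,"z":40,"ax":0,"ay":0.0,"az":0,"grip":3}]'; python3 -c "
from cell import *
from h import *
c=pickle.load(open('w23.pkl','rb'));p=np.array([519.0,-309.2,44.0]);yaw=.641
q=onz(c,(281.5,111),p[2]+22.5)-p;print('X',q@[np.cos(yaw),np.sin(yaw),0],'Z',q@[-np.sin(yaw),np.cos(yaw),0])"
python3 plan.py 490 -30 200 0.45
```

```text
clock: 24.15
eef_pos: [518.9, -259.9, 194.5]
tool_rot: [-1.576, -0.001, 0.639]
force: [0.1, -0.0, 0.1]
width: 8.6
X 1.3119131723731734 Z 75.47534401612339
24.15 [ 518.9 -259.9  194.5] [-1.576e+00 -1.000e-03  6.390e-01] [ 0.05  0.61  0.59  1.75 -0.41  0.9   1.45] [ 0.1 -0.   0.1] 8.6
d [114.   -6.4 201.7] rv [0.005 0.189 0.001] n 4.6 1.3
```

```bash
python3 -m jog '[{"x":114,"y":-5,"z":202,"ax":0,"ay":0.19,"az":0,"grip":3},{"x":114,"y":-5,"z":202,"ax":0,"ay":0.19,"az":0,"grip":3},{"x":114,"y":-5,"z":202,"ax":0,"ay":0.19,"az":0,"grip":3},{"x":114,"y":-5,"z":202,"ax":0,"ay":0.19,"az":0,"grip":3},{"x":114,"y":-5,"z":202,"ax":0,"ay":0.19,"az":0,"grip":3}]'; python3 plan.py 460 205 200 0.2563
```

```text
clock: 24.65
eef_pos: [486.2, -23.2, 195.9]
tool_rot: [-1.568, 0.003, 0.455]
force: [0.5, -0.0, 0.0]
width: 8.9
24.65 [486.2 -23.2 195.9] [-1.568  0.003  0.455] [-0.48  0.5   0.69  1.99 -0.44  0.81  0.91] [ 0.5 -0.   0. ] 8.9
d [ 76.8  -3.6 216.5] rv [-0.003  0.199 -0.003] n 4.6 1.3
```

```bash
python3 -m jog '[{"x":77,"y":-3,"z":216,"ax":0,"ay":0.199,"az":0,"grip":3},{"x":77,"y":-3,"z":216,"ax":0,"ay":0.199,"az":0,"grip":3},{"x":77,"y":-3,"z":216,"ax":0,"ay":0.199,"az":0,"grip":3},{"x":77,"y":-3,"z":216,"ax":0,"ay":0.199,"az":0,"grip":3},{"x":77,"y":-3,"z":216,"ax":0,"ay":0.199,"az":0,"grip":3}]'; python3 plan.py 444.5 319 120 0.2563
```

```text
clock: 25.15
eef_pos: [461.1, 204.9, 198.8]
tool_rot: [-1.57, 0.003, 0.257]
force: [-0.2, 0.3, -1.0]
width: 9.3
25.15 [461.1 204.9 198.8] [-1.57   0.003  0.257] [-0.98  0.55  0.77  1.94 -0.5   0.86  0.31] [-0.2  0.3 -1. ] 9.3
d [ 13.2  78.8 114.5] rv [-0.001  0.001 -0.003] n 2.8 0.0
```

```bash
python3 -m jog '[{"x":13,"y":20,"z":114,"ax":0,"ay":0,"az":0,"grip":3},{"x":13,"y":45,"z":114,"ax":0,"ay":0,"az":0,"grip":3},{"x":13,"y":79,"z":114,"ax":0,"ay":0,"az":0,"grip":3},{"x":13,"y":110,"z":114,"ax":0,"ay":0,"az":0,"grip":3},{"x":13,"y":130,"z":114,"ax":0,"ay":0,"az":0,"grip":3}]'; python3 -m jog '[{"x":0,"y":10,"z":0,"ax":0,"ay":0,"az":0,"grip":3},{"x":0,"y":10,"z":0,"ax":0,"ay":0,"az":0,"grip":3},{"x":0,"y":10,"z":0,"ax":0,"ay":0,"az":0,"grip":3}]';python3 plan.py 444.5 319 30 0.2563;  python3 - <<'E'
from cams import *
a,c=grab("wrist");cv2.imwrite("pics/w24.png",a);pickle.dump(c,open("w24.pkl","wb"))
b,cd=grab("side");crop(b,150,220,140,110,5,"pics/d24.png")
E
python3 plan.py
```

```text
clock: 25.65
eef_pos: [444.4, 314.0, 66.3]
tool_rot: [-1.573, 0.006, 0.255]
force: [-0.0, -0.1, -0.3]
width: 9.0
clock: 25.95
eef_pos: [447.8, 313.7, 60.7]
tool_rot: [-1.571, -0.001, 0.251]
force: [0.7, -0.0, -0.2]
width: 8.7
25.95 [447.8 313.7  60.7] [-1.571e+00 -1.000e-03  2.510e-01] [-1.03  0.78  0.59  1.94 -0.72  0.63  0.28] [ 0.7 -0.  -0.2] 8.7
d [-1.9 30.7  6. ] rv [ 0.    -0.005  0.001] n 0.6 0.0
26.05 [448.2 314.2  61.4] [-1.57  -0.002  0.252] [-1.03  0.78  0.59  1.94 -0.72  0.63  0.28] [ 0.2 -0.3  0.5] 8.7
```

View pics/w24.png

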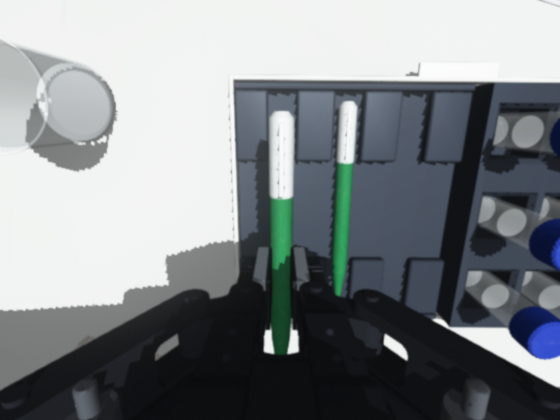

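View pics/d24.png

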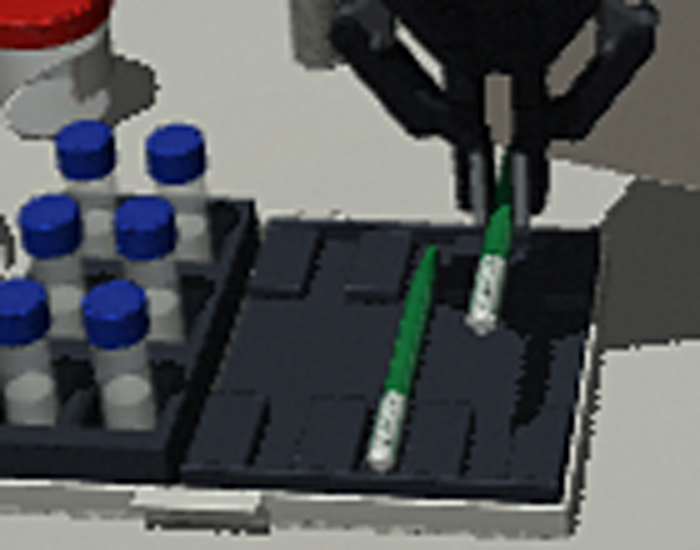

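```bash
python3 - <<'E'
from h import *
im=cv2.imread("pics/w24.png");c=pickle.load(open("w24.pkl","rb"))
overlay(im,c,(530.7,345.1,.2563),220,70,160,120,5,"pics/w24o.png")
E
```

```text
(no output)
```

View pics/w24o.png

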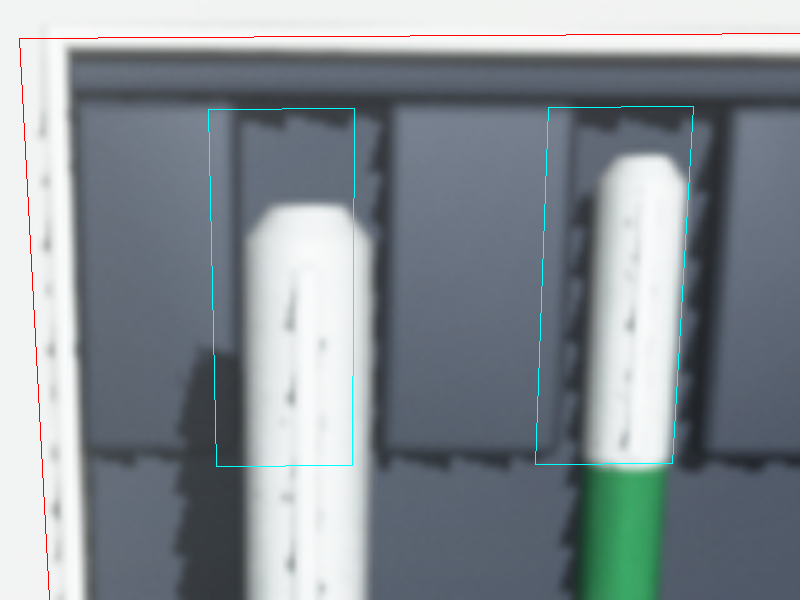

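```bash
python3 - <<'E'
from h import *
c=pickle.load(open("w24.pkl","rb"));p=np.array([448,314,61.0]);yaw=.2515
X=np.array([np.cos(yaw),np.sin(yaw),0]);Z=np.array([-np.sin(yaw),np.cos(yaw),0])
k=lambda u,v:(220+u/5-.4,70+v/5-.4)
for n,uv,z in [("pen",k(307,330),p[2]+22.5),("pen end",k(307,203),p[2]+22.5),("slot",k(312,330),22),("slot far end",k(312,105),22),("slot near",k(314,460),22),("ov",k(283,330),22), ("pen2 end",k(645,155),19.5),("pen2",k(635,330),19.5)]:
    q=onz(c,uv,z)-p;print(n,"X",round(q@X,2),"Z",round(q@Z,2))
E
```

```text
pen X 0.64 Z 64.17
pen end X 0.64 Z 75.01
slot X 1.34 Z 61.44
slot far end X 1.32 Z 88.53
slot near X 1.61 Z 44.8
ov X -2.39 Z 61.44
pen2 end X 43.37 Z 82.82
pen2 X 43.36 Z 61.31
```

```bash
python3 -m jog '[{"x":0.8,"y":15,"z":7.2,"ax":0,"ay":0,"az":0,"grip":3},{"x":0.8,"y":35,"z":7.2,"ax":0,"ay":0,"az":0,"grip":3},{"x":0.8,"y":43,"z":7.2,"ax":0,"ay":0,"az":0,"grip":3},{"x":0.8,"y":43,"z":7.2,"ax":0,"ay":0,"az":0,"grip":3},{"x":0.8,"y":43,"z":7.2,"ax":0,"ay":0,"az":0,"grip":3}]'; python3 plan.py;  python3 - <<'E'
from cams import *
a,c=grab("wrist");cv2.imwrite("pics/w25.png",a);pickle.dump(c,open("w25.pkl","wb"));crop(a,220,70,160,120,5,"pics/w25c.png")
b,cd=grab("side");crop(b,150,220,140,110,5,"pics/d25.png")
E
python3 plan.py
```

```text
clock: 26.55
eef_pos: [446.5, 321.1, 17.4]
tool_rot: [-1.571, -0.0, 0.252]
force: [0.2, 0.9, -0.5]
width: 9.0
26.55 [446.5 321.1  17.4] [-1.571 -0.     0.252] [-1.    0.85  0.52  1.95 -0.78  0.56  0.32] [ 0.2  0.9 -0.5] 9.0
26.65 [446.8 321.3  17.9] [-1.57e+00 -1.00e-03  2.52e-01] [-1.    0.85  0.52  1.95 -0.78  0.56  0.32] [ 0.2  0.2 -0.1] 8.7
```

View pics/w25c.png

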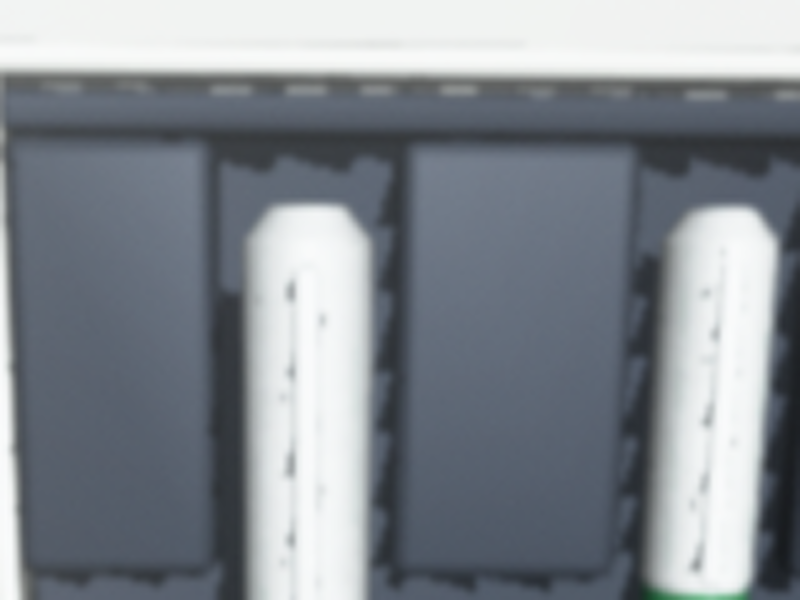

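View pics/d25.png

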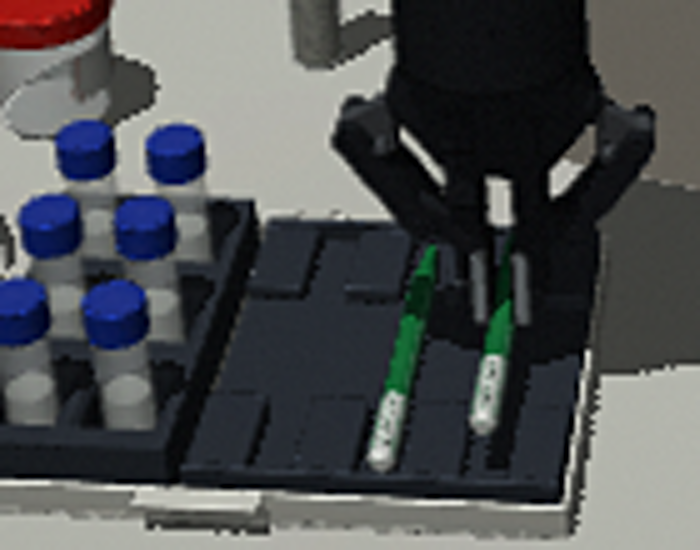

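```bash
python3 -m jog '[{"x":0,"y":8,"z":0,"ax":0,"ay":0,"az":0,"grip":3},{"x":0,"y":14,"z":0,"ax":0,"ay":0,"az":0,"grip":3},{"x":0,"y":17.5,"z":0,"ax":0,"ay":0,"az":0,"grip":3},{"x":0,"y":19,"z":0,"ax":0,"ay":0,"az":0,"grip":3},{"x":0,"y":19,"z":0,"ax":0,"ay":0,"az":0,"grip":3}]'; python3 plan.py; python3 -m jog '[{"x":0,"y":1,"z":0,"ax":0,"ay":0,"az":0,"grip":3},{"x":0,"y":2,"z":0,"ax":0,"ay":0,"az":0,"grip":3}]'; python3 plan.py
```

```text
clock: 27.15
eef_pos: [446.1, 320.9, -2.0]
tool_rot: [-1.571, 0.001, 0.252]
force: [0.3, -0.8, 0.4]
width: 8.9
27.15 [446.1 320.9  -2. ] [-1.571e+00  1.000e-03  2.520e-01] [-0.98  0.87  0.49  1.95 -0.81  0.52  0.34] [ 0.3 -0.8  0.4] 8.9
clock: 27.35
eef_pos: [446.5, 321.2, -3.0]
tool_rot: [-1.57, -0.0, 0.252]
force: [-2.1, -1.6, 15.2]
width: 8.8
27.35 [446.5 321.2  -3. ] [-1.57  -0.     0.252] [-0.98  0.88  0.48  1.95 -0.81  0.52  0.34] [-2.1 -1.6 15.2] 8.8
```

```bash
python3 -m jog '[{"x":0,"y":-1.5,"z":0,"ax":0,"ay":0,"az":0,"grip":14},{"x":0,"y":-1.5,"z":0,"ax":0,"ay":0,"az":0,"grip":22},{"x":0,"y":-1.5,"z":0,"ax":0,"ay":0,"az":0,"grip":22},{"x":0,"y":-20,"z":0,"ax":0,"ay":0,"az":0,"grip":22},{"x":0,"y":-60,"z":0,"ax":0,"ay":0,"az":0,"grip":30}]'; python3 -m jog '[{"x":0,"y":-50,"z":0,"ax":0,"ay":0,"az":0,"grip":40},{"x":0,"y":-100,"z":0,"ax":0,"ay":0,"az":0,"grip":40},{"x":0,"y":-140,"z":0,"ax":0,"ay":0,"az":0,"grip":40}]'; python3 plan.py;  python3 - <<'E'
from cams import *
a,c=grab("wrist");cv2.imwrite("pics/w26.png",a);pickle.dump(c,open("w26.pkl","wb"))
b,cd=grab("side");crop(b,130,220,150,110,5,"pics/d26.png")
E
```

```text
clock: 27.85
eef_pos: [444.2, 320.0, 54.6]
tool_rot: [-1.573, 0.006, 0.252]
force: [0.2, 1.2, 1.4]
width: 30.3
clock: 28.15
eef_pos: [446.7, 321.0, 198.9]
tool_rot: [-1.57, -0.002, 0.252]
force: [0.3, 0.8, -0.0]
width: 40.1
28.15 [446.7 321.  198.9] [-1.57  -0.002  0.252] [-1.17  0.61  0.78  1.83 -0.53  0.92  0.11] [ 0.3  0.8 -0. ] 40.1
```

View pics/w26.png

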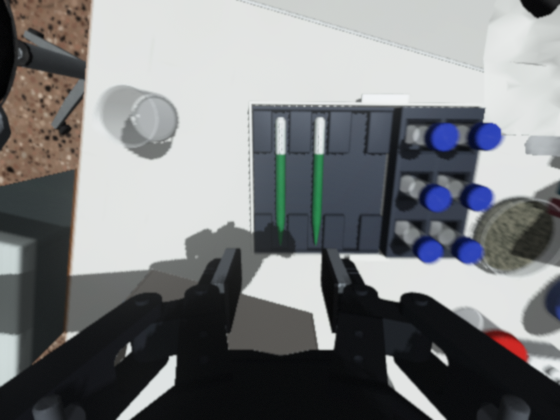

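View pics/d26.png

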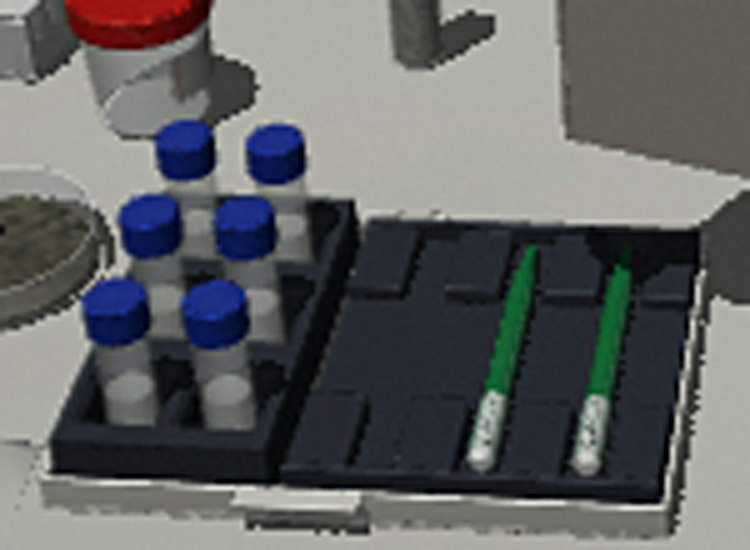

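```bash
python3 plan.py 600 100 215 1.0; python3 -m jog '[{"x":90,"y":-10,"z":-252,"ax":0,"ay":-0.75,"az":0,"grip":40},{"x":90,"y":-10,"z":-252,"ax":0,"ay":-0.75,"az":0,"grip":40},{"x":90,"y":-10,"z":-252,"ax":0,"ay":-0.75,"az":0,"grip":40},{"x":90,"y":-10,"z":-252,"ax":0,"ay":-0.75,"az":0,"grip":40},{"x":90,"y":-10,"z":-252,"ax":0,"ay":-0.75,"az":0,"grip":40}]'; python3 plan.py 667 -23 205 1.75
```

```text
28.25 [449.7 322.4 201.6] [-1.567 -0.009  0.252] [-1.16  0.61  0.78  1.82 -0.53  0.92  0.11] [ 0.1  0.8 -0.7] 40.3
d [  90.3  -13.5 -252.8] rv [-0.    -0.748  0.01 ] n 5.4 5.0
clock: 28.75
eef_pos: [586.6, 112.7, 204.9]
tool_rot: [-1.569, 0.0, 1.009]
force: [0.5, 1.1, -0.5]
width: 40.3
28.75 [586.6 112.7 204.9] [-1.569  0.     1.009] [-0.56  0.61  0.53  1.69 -0.36  0.95  1.11] [ 0.5  1.1 -0.5] 40.3
d [ -72.    -0.3 -140.4] rv [-0.001 -0.741  0.   ] n 3.2 4.9
```

```bash
python3 -m jog '[{"x":-72,"y":0,"z":-140,"ax":0,"ay":-0.75,"az":0,"grip":40},{"x":-72,"y":0,"z":-140,"ax":0,"ay":-0.75,"az":0,"grip":40},{"x":-72,"y":0,"z":-140,"ax":0,"ay":-0.75,"az":0,"grip":40},{"x":-72,"y":0,"z":-140,"ax":0,"ay":-0.75,"az":0,"grip":40},{"x":-72,"y":0,"z":-140,"ax":0,"ay":-0.75,"az":0,"grip":40}]'; python3 plan.py 667 -23 205 2.5;python3 -m jog '[{"x":0,"y":0,"z":0,"ax":0,"ay":-0.75,"az":0,"grip":40},{"x":0,"y":0,"z":0,"ax":0,"ay":-0.75,"az":0,"grip":40},{"x":0,"y":0,"z":0,"ax":0,"ay":-0.75,"az":0,"grip":40},{"x":0,"y":0,"z":0,"ax":0,"ay":-0.75,"az":0,"grip":40},{"x":0,"y":0,"z":0,"ax":0,"ay":-0.75,"az":0,"grip":40}]'; python3 plan.py 667 -23 205 2.61
```

```text
clock: 29.25
eef_pos: [665.5, -26.0, 204.2]
tool_rot: [-1.569, 0.001, 1.753]
force: [-0.6, 0.0, 0.3]
width: 39.9
29.25 [665.5 -26.  204.2] [-1.569e+00  1.000e-03  1.753e+00] [-0.17  0.68  0.3   1.48 -0.22  1.02  1.93] [-0.6  0.   0.3] 39.9
d [ 2.6 -0.8 -2. ] rv [-0.002 -0.747 -0.   ] n 0.1 5.0
clock: 29.75
eef_pos: [664.8, -21.7, 204.5]
tool_rot: [-1.57, -0.002, 2.508]
force: [-0.9, 0.4, -0.6]
width: 39.8
29.75 [664.8 -21.7 204.5] [-1.570e+00 -2.000e-03  2.508e+00] [-0.06  0.66  0.09  1.48 -0.07  1.01  2.56] [-0.9  0.4 -0.6] 39.8
d [-2.6 -0.5 -0.3] rv [-0.001 -0.102  0.002] n 0.1 0.7
```

```bash
python3 -m jog '[{"x":0,"y":40,"z":0,"ax":0,"ay":-0.09,"az":0,"grip":40},{"x":0,"y":40,"z":0,"ax":0,"ay":-0.09,"az":0,"grip":40},{"x":0,"y":40,"z":0,"ax":0,"ay":-0.09,"az":0,"grip":40}]'; python3 - <<'E'
from cams import *
p=read_state()["eef_pos"];print(p,read_state()["tool_rot"])
a,c=grab("wrist");cv2.imwrite("pics/w27.png",a);pickle.dump(c,open("w27.pkl","wb"))
b,cd=grab("side");crop(b,150,120,160,120,5,"pics/d27.png")
E
python3 plan.py
```

```text
clock: 30.05
eef_pos: [664.3, -21.9, 164.5]
tool_rot: [-1.569, -0.003, 2.59]
force: [0.6, -0.4, -0.2]
width: 40.0
[664.32224512 -21.88609795 164.51591159] [-1.56931526 -0.00308638  2.58955416]
30.15 [666.1 -21.9 166.6] [-1.571e+00  1.000e-03  2.590e+00] [-0.05  0.7   0.07  1.51 -0.05  0.93  2.63] [ 1.1 -0.2 -0.1] 39.9
```

View pics/w27.png

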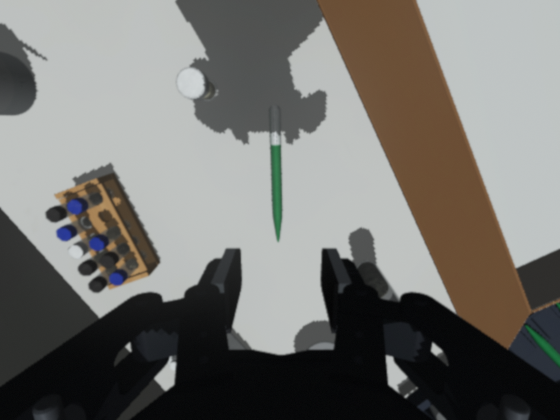

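View pics/d27.png

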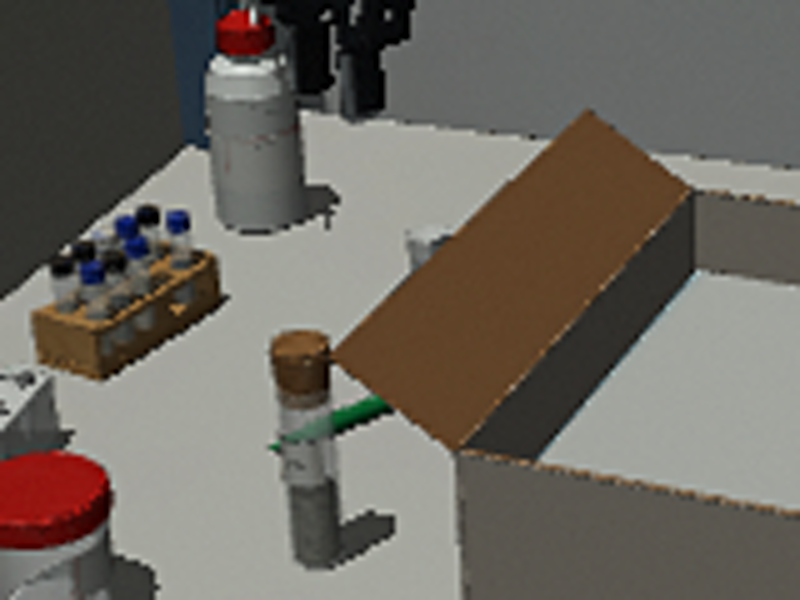

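```bash
python3 - <<'E'
from h import *
c=pickle.load(open("w27.pkl","rb"))
a=onz(c,(275,106),5.5)[:2];b=onz(c,(278,241),5)[:2];m=(a+b)/2;print(a,b,m,np.degrees(np.arctan2(*(b-a)[::-1])),np.hypot(*(b-a)))
yaw=2.59;p=np.array([664.3,-21.9]);d=m-p;print("X",d@[np.cos(yaw),np.sin(yaw)],"Z",d@[-np.sin(yaw),np.cos(yaw)])
E
```

```text
[625.1062863  -95.40413363] [698.62379062  28.9185176 ] [661.86503846 -33.24280801] 59.40228999751411 144.43318541909494
X -3.870299576485373 Z 10.936595102973763
```

```bash
python3 -m jog '[{"x":-5,"y":40,"z":0,"ax":0,"ay":-0.017,"az":0,"grip":36},{"x":-5,"y":80,"z":0,"ax":0,"ay":-0.017,"az":0,"grip":34},{"x":-5,"y":120,"z":0,"ax":0,"ay":-0.017,"az":0,"grip":34},{"x":-5,"y":150,"z":0,"ax":0,"ay":-0.017,"az":0,"grip":34},{"x":-5,"y":155,"z":0,"ax":0,"ay":-0.017,"az":0,"grip":34}]';python3 -m jog '[{"x":0,"y":0,"z":0,"ax":0,"ay":0,"az":0,"grip":32},{"x":0,"y":0,"z":0,"ax":0,"ay":0,"az":0,"grip":32}]'; python3 - <<'E'
from cams import *
a,c=grab("wrist");cv2.imwrite("pics/w28.png",a);pickle.dump(c,open("w28.pkl","wb"))
E
python3 plan.py
```

```text
clock: 30.65
eef_pos: [667.6, -24.2, 7.9]
tool_rot: [-1.568, -0.004, 2.608]
force: [-0.9, 0.3, -0.1]
width: 33.9
clock: 30.85
eef_pos: [671.8, -24.5, 13.0]
tool_rot: [-1.573, 0.004, 2.609]
force: [-0.6, -1.0, 0.2]
width: 32.1
30.9 [671.9 -24.6  13.2] [-1.573  0.004  2.609] [-0.03  0.9   0.05  1.59 -0.06  0.65  2.65] [-0.  -0.5  1.1] 32.0
```

View pics/w28.png

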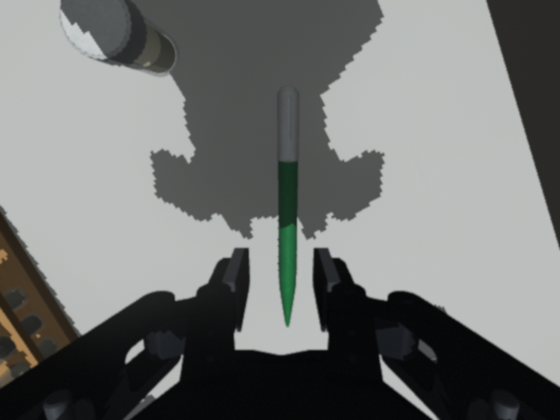

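```bash
python3 -m jog '[{"x":4,"y":6,"z":0,"ax":0,"ay":0,"az":0,"grip":32},{"x":4,"y":14,"z":0,"ax":0,"ay":0,"az":0,"grip":30},{"x":4,"y":20,"z":0,"ax":0,"ay":0,"az":0,"grip":26},{"x":4,"y":24,"z":0,"ax":0,"ay":0,"az":0,"grip":24},{"x":4,"y":24,"z":0,"ax":0,"ay":0,"az":0,"grip":22}]'; python3 - <<'E'
from cams import *
a,c=grab("wrist");cv2.imwrite("pics/w29.png",a);pickle.dump(c,open("w29.pkl","wb"))
E
python3 plan.py
```

```text
clock: 31.4
eef_pos: [665.6, -22.5, -14.4]
tool_rot: [-1.57, -0.001, 2.609]
force: [0.1, 0.8, 0.6]
width: 22.1
31.45 [665.9 -22.5 -14. ] [-1.570e+00 -1.000e-03  2.609e+00] [-0.03  0.93  0.04  1.61 -0.06  0.61  2.65] [ 1.3 -0.  -0.4] 21.7
```

View pics/w29.png

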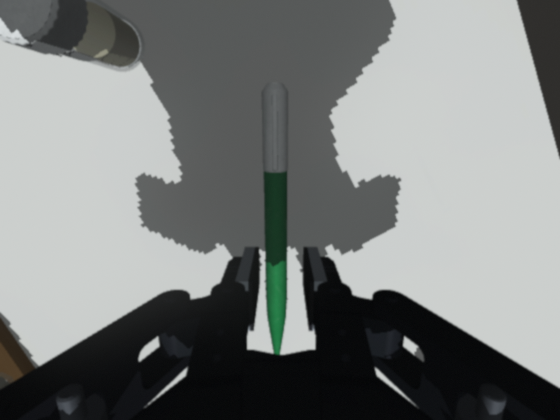

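```bash
python3 -m jog '[{"x":-2.5,"y":2,"z":0,"ax":0,"ay":0,"az":0,"grip":22},{"x":-2.5,"y":3,"z":0,"ax":0,"ay":0,"az":0,"grip":20},{"x":-2.5,"y":3,"z":0,"ax":0,"ay":0,"az":0,"grip":16}]'; python3 -m jog '[{"x":0,"y":0,"z":0,"ax":0,"ay":0,"az":0,"grip":8},{"x":0,"y":0,"z":0,"ax":0,"ay":0,"az":0,"grip":3},{"x":0,"y":0,"z":0,"ax":0,"ay":0,"az":0,"grip":3},{"x":0,"y":0,"z":0,"ax":0,"ay":0,"az":0,"grip":3}]'; python3 plan.py
```

```text
clock: 31.75
eef_pos: [668.5, -23.9, -16.5]
tool_rot: [-1.571, -0.0, 2.609]
force: [-0.4, 0.1, -0.1]
width: 16.0
clock: 32.15
eef_pos: [668.6, -23.7, -16.2]
tool_rot: [-1.571, 0.0, 2.609]
force: [0.4, -0.6, 2.3]
width: 8.6
32.15 [668.6 -23.7 -16.2] [-1.571  0.     2.609] [-0.03  0.94  0.04  1.6  -0.06  0.61  2.65] [ 0.4 -0.6  2.3] 8.6
```

```bash
python3 -m jog '[{"x":0,"y":-10,"z":0,"ax":0,"ay":0,"az":0,"grip":3},{"x":0,"y":-45,"z":0,"ax":0,"ay":0,"az":0,"grip":3},{"x":0,"y":-95,"z":0,"ax":0,"ay":0,"az":0,"grip":3},{"x":0,"y":-145,"z":0,"ax":0,"ay":0,"az":0,"grip":3},{"x":0,"y":-190,"z":0,"ax":0,"ay":0,"az":0,"grip":3}]';python3 -m jog '[{"x":0,"y":-25,"z":0,"ax":0,"ay":0,"az":0,"grip":3},{"x":0,"y":-30,"z":0,"ax":0,"ay":0,"az":0,"grip":3}]'; python3 - <<'E'
from cams import *
p=read_state()["eef_pos"];yaw=read_state()["tool_rot"][2];print(p,yaw)
a,c=grab("wrist");cv2.imwrite("pics/w30.png",a);pickle.dump((c,p,yaw),open("w30.pkl","wb"))
E
python3 plan.py 610 120 210 1.86
```

```text
clock: 32.65
eef_pos: [668.5, -23.7, 176.8]
tool_rot: [-1.572, 0.001, 2.609]
force: [0.2, 0.0, -0.2]
width: 8.5
clock: 32.85
eef_pos: [670.7, -23.8, 208.6]
tool_rot: [-1.575, 0.007, 2.609]
force: [1.4, -0.0, -0.1]
width: 8.9
[670.72381832 -23.77690789 208.5811182 ] 2.6089566324498854
32.9 [669.8 -23.7 206.8] [-1.573  0.004  2.609] [-0.04  0.66  0.07  1.47 -0.05  1.01  2.64] [ 0.6  0.2 -1. ] 8.5
d [124.4  -3.4 -93.5] rv [ 0.004  0.749 -0.003] n 3.1 5.0
```

View pics/w30.png

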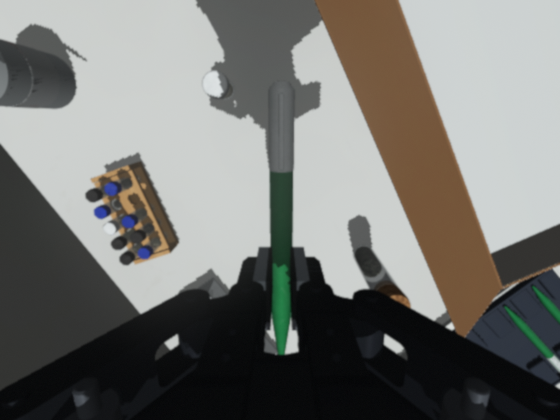

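```bash
python3 - <<'E'
from h import *
c,p,yaw=pickle.load(open("w30.pkl","rb"))
q=onz(c,(281.5,82),p[2]+21.7)-p;print('X',q@[np.cos(yaw),np.sin(yaw),0],'Z',q@[-np.sin(yaw),np.cos(yaw),0])
E
python3 -m jog '[{"x":124,"y":-3,"z":-94,"ax":0,"ay":0.75,"az":0,"grip":3},{"x":124,"y":-3,"z":-94,"ax":0,"ay":0.75,"az":0,"grip":3},{"x":124,"y":-3,"z":-94,"ax":0,"ay":0.75,"az":0,"grip":3},{"x":124,"y":-3,"z":-94,"ax":0,"ay":0.75,"az":0,"grip":3},{"x":124,"y":-3,"z":-94,"ax":0,"ay":0.75,"az":0,"grip":3}]'; python3 plan.py 545 300 210 1.1
```

```text
X 0.623324116414772 Z 84.44239982822178
clock: 33.4
eef_pos: [606.7, 123.8, 204.5]
tool_rot: [-1.567, -0.002, 1.858]
force: [0.0, -0.8, -0.6]
width: 8.9
33.4 [606.7 123.8 204.5] [-1.567 -0.002  1.858] [-0.41  0.61  0.28  1.62 -0.19  0.95  1.79] [ 0.  -0.8 -0.6] 8.9
d [186.5  -5.1   9.3] rv [-0.005  0.758  0.   ] n 3.7 5.1
```

```bash
python3 -m jog '[{"x":187,"y":-4,"z":9,"ax":0,"ay":0.75,"az":0,"grip":3},{"x":187,"y":-4,"z":9,"ax":0,"ay":0.75,"az":0,"grip":3},{"x":187,"y":-4,"z":9,"ax":0,"ay":0.75,"az":0,"grip":3},{"x":187,"y":-4,"z":9,"ax":0,"ay":0.75,"az":0,"grip":3},{"x":187,"y":-4,"z":9,"ax":0,"ay":0.75,"az":0,"grip":3}]'; python3 plan.py 530 333 205 0.4
```

```text
clock: 33.9
eef_pos: [542.6, 305.0, 207.8]
tool_rot: [-1.564, 0.001, 1.114]
force: [0.3, -0.4, 0.2]
width: 8.8
33.9 [542.6 305.  207.8] [-1.564e+00  1.000e-03  1.114e+00] [-0.85  0.64  0.49  1.61 -0.35  0.99  0.87] [ 0.3 -0.4  0.2] 8.8
d [19.6  3.  23.6] rv [-0.006  0.714 -0.003] n 0.6 4.8
```

```bash
python3 -m jog '[{"x":20,"y":0,"z":22,"ax":0,"ay":0.75,"az":0,"grip":3},{"x":20,"y":0,"z":22,"ax":0,"ay":0.75,"az":0,"grip":3},{"x":20,"y":0,"z":22,"ax":0,"ay":0.75,"az":0,"grip":3},{"x":20,"y":0,"z":22,"ax":0,"ay":0.75,"az":0,"grip":3},{"x":20,"y":0,"z":22,"ax":0,"ay":0.75,"az":0,"grip":3}]'; python3 plan.py 530 333 80 0.254
```

```text
clock: 34.4
eef_pos: [535.5, 324.1, 208.6]
tool_rot: [-1.572, 0.004, 0.353]
force: [0.0, -0.1, -0.9]
width: 8.5
34.4 [535.5 324.1 208.6] [-1.572  0.004  0.353] [-0.99  0.69  0.71  1.6  -0.5   1.04  0.21] [ 0.  -0.1 -0.9] 8.5
d [ -1.6 128.5  10.5] rv [ 0.001  0.099 -0.003] n 2.6 0.7
```

```bash
python3 - <<'E'
from h import *
cs,cd=pickle.load(open("cams.pkl","rb"))
p=np.array([446.8,321.3,17.9]);yaw=.252
X=np.array([np.cos(yaw),np.sin(yaw),0]);Z=np.array([-np.sin(yaw),np.cos(yaw),0])
R=cd["T"][:3,:3];o=-R.T@cd["T"][:3,3]
for zz in (-12,0,12):
  for u,v in [(340,110),(335,150),(370,195),(400,225),(440,245),(465,255),(475,320),(655,110),(650,140),(590,225),(560,240),(525,325)]:
    d=R.T@np.array([(150+u/5-.4-cd["cx"])/cd["f"],(220+v/5-.4-cd["cy"])/cd["f"],1]);
    t=((p+zz*Z-o)@Z)/(d@Z);q=o+t*d-p
    print(zz,(u,v),"X",round(q@X,1),"h",round(q[2],1))
E
```

```text
-12 (340, 110) X 62.8 h 108.1
-12 (335, 150) X 66.3 h 88.8
-12 (370, 195) X 53.5 h 67.1
-12 (400, 225) X 42.1 h 52.6
-12 (440, 245) X 26.2 h 43.2
-12 (465, 255) X 16.1 h 38.5
-12 (475, 320) X 13.5 h 5.1
-12 (655, 110) X -62.9 h 112.4
-12 (650, 140) X -60.7 h 98.1
-12 (590, 225) X -35.8 h 55.7
-12 (560, 240) X -23.4 h 47.7
-12 (525, 325) X -7.4 h 3.4
0 (340, 110) X 60.1 h 116.2
0 (335, 150) X 63.5 h 97.1
0 (370, 195) X 51.0 h 75.8
0 (400, 225) X 39.7 h 61.5
0 (440, 245) X 24.0 h 52.2
0 (465, 255) X 14.0 h 47.6
0 (475, 320) X 11.5 h 14.6
0 (655, 110) X -63.8 h 120.4
0 (650, 140) X -61.7 h 106.3
0 (590, 225) X -37.1 h 64.5
0 (560, 240) X -24.8 h 56.6
0 (525, 325) X -9.1 h 12.9
12 (340, 110) X 57.4 h 124.3
12 (335, 150) X 60.8 h 105.4
12 (370, 195) X 48.4 h 84.4
12 (400, 225) X 37.3 h 70.3
12 (440, 245) X 21.8 h 61.2
12 (465, 255) X 12.0 h 56.6
12 (475, 320) X 9.5 h 24.1
12 (655, 110) X -64.7 h 128.4
12 (650, 140) X -62.6 h 114.5
12 (590, 225) X -38.4 h 73.3
12 (560, 240) X -26.3 h 65.6
12 (525, 325) X -10.8 h 22.5
```

```bash
python3 - <<'E'
from h import *
a=cv2.imread("pics/d25.png");cv2.imwrite("pics/d25b.png",cv2.convertScaleAbs(a[50:400,280:680],alpha=3,beta=20))
E
```

```text
(no output)
```

View pics/d25b.png

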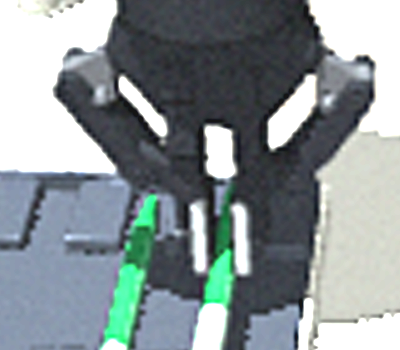

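```bash
python3 -m jog '[{"x":-1,"y":30,"z":10,"ax":0,"ay":0.099,"az":0,"grip":3},{"x":-1,"y":75,"z":10,"ax":0,"ay":0.099,"az":0,"grip":3},{"x":-1,"y":115,"z":10,"ax":0,"ay":0.099,"az":0,"grip":3},{"x":-1,"y":128,"z":10,"ax":0,"ay":0.099,"az":0,"grip":3},{"x":-1,"y":128,"z":10,"ax":0,"ay":0.099,"az":0,"grip":3}]'; python3 -m jog '[{"x":3,"y":5,"z":0,"ax":0,"ay":0,"az":-0.14,"grip":3},{"x":3,"y":5,"z":0,"ax":0,"ay":0,"az":-0.14,"grip":3},{"x":3,"y":5,"z":0,"ax":0,"ay":0,"az":-0.14,"grip":3},{"x":3,"y":5,"z":0,"ax":0,"ay":0,"az":-0.14,"grip":3}]'; python3 plan.py;  python3 - <<'E'
from cams import *
s=read_state();p=s["eef_pos"];rot=s["tool_rot"];print(p,rot)
a,c=grab("wrist");cv2.imwrite("pics/w31.png",a);pickle.dump((c,p,rot),open("w31.pkl","wb"))
b,cd=grab("side");crop(b,130,200,150,120,5,"pics/d31.png")
E
```

```text
clock: 34.9
eef_pos: [530.4, 332.4, 79.9]
tool_rot: [-1.573, 0.006, 0.259]
force: [-0.1, 0.9, 1.3]
width: 8.5
clock: 35.3
eef_pos: [537.1, 335.6, 79.5]
tool_rot: [-1.569, -0.142, 0.26]
force: [-0.1, 0.4, -0.3]
width: 8.8
35.3 [537.1 335.6  79.5] [-1.569 -0.142  0.26 ] [-0.99  0.79  0.59  1.83 -0.71  0.58  0.28] [-0.1  0.4 -0.3] 8.8
[537.12445019 335.63933314  79.46336994] [-1.56925403 -0.14207626  0.26017541]
```

View pics/w31.png

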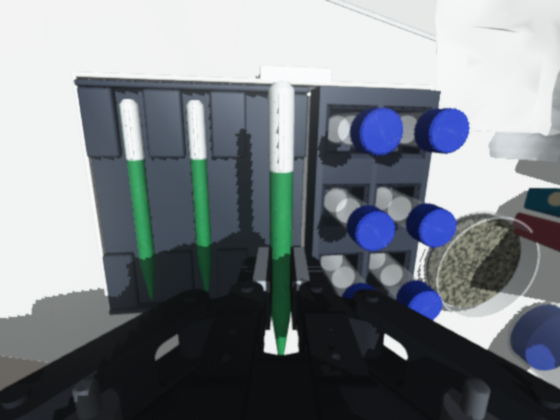

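View pics/d31.png

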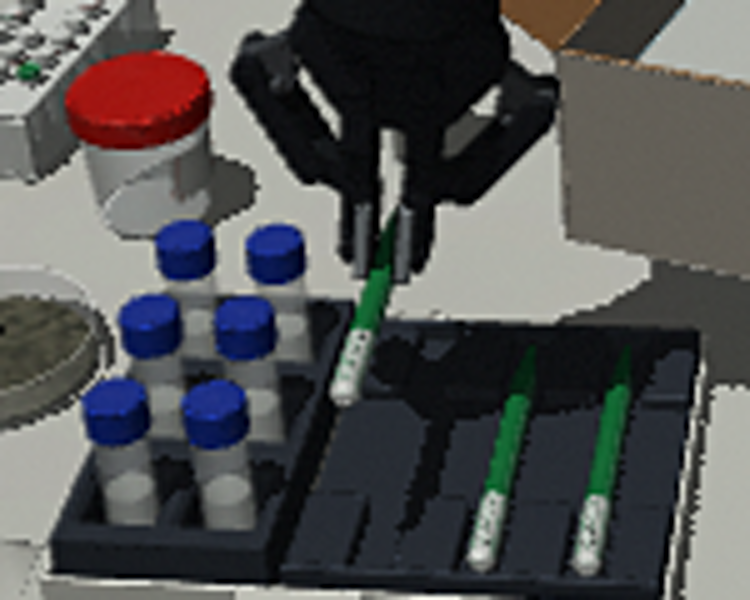

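```bash
python3 - <<'E'
from h import *
crop(cv2.imread("pics/w31.png"),200,70,130,110,6,"pics/w31c.png")
E
```

```text
(no output)
```

View pics/w31c.png

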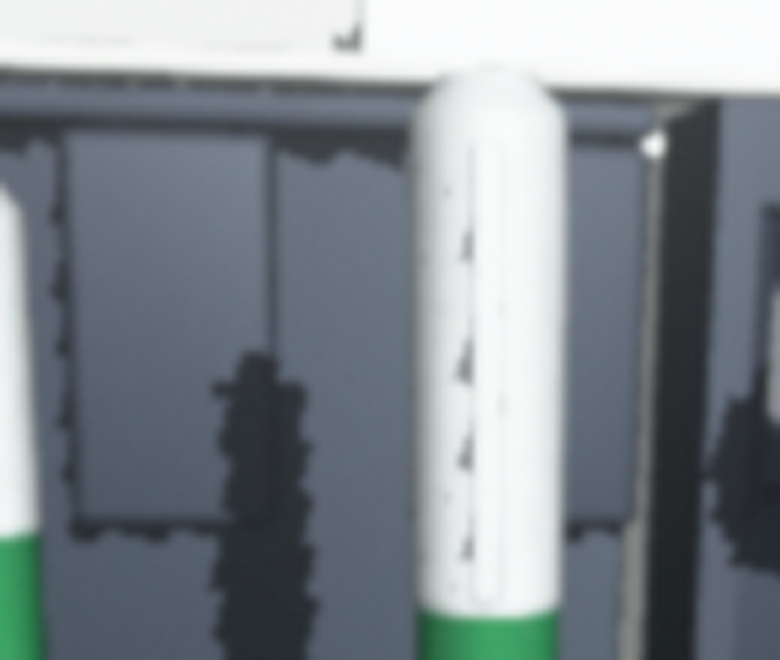

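```bash
python3 - <<'E'
from h import *
from scipy.spatial.transform import Rotation as Ro
c,p,rot=pickle.load(open("w31.pkl","rb"))
k=lambda u,v:(200+u/6-.42,70+v/6-.42)
t=.2563;tx=np.array([np.cos(t),np.sin(t),0]);ty=np.array([-np.sin(t),np.cos(t),0])
zp=p[2]+21.5
f=lambda q:(round(q@tx,2),round(q@ty,2))
print("edge far",f(onz(c,k(273,135),22)-p),"edge near",f(onz(c,k(272,518),22)-p))
print("pen",f(onz(c,k(490,330),zp)-p),f(onz(c,k(489,580),zp)-p),"end",f(onz(c,k(490,70),zp)-p))
R=Ro.from_euler('xyz',rot).as_matrix();print(R.round(3), "pen by tool",f(R@np.array([0,-21.7,0])))
E
python3 plan.py
```

```text
edge far (np.float64(-15.27), np.float64(89.3)) edge near (np.float64(-16.56), np.float64(47.05))
pen (np.float64(-2.15), np.float64(69.11)) (np.float64(-2.15), np.float64(50.45)) end (np.float64(-2.23), np.float64(87.15))
[[ 0.957  0.136 -0.257]
 [ 0.255  0.038  0.966]
 [ 0.142 -0.99   0.002]] pen by tool (np.float64(-3.07), np.float64(-0.05))
35.4 [537.  335.2  78.8] [-1.57  -0.142  0.26 ] [-0.99  0.79  0.59  1.84 -0.71  0.58  0.28] [ 1.1  0.2 -0.3] 8.7
```

```bash
python3 -m jog '[{"x":-6,"y":10,"z":-3.8,"ax":0,"ay":0,"az":0,"grip":3},{"x":-8.5,"y":25,"z":-3.8,"ax":0,"ay":0,"az":0,"grip":3},{"x":-11,"y":44,"z":-3.8,"ax":0,"ay":0,"az":0,"grip":3},{"x":-11,"y":44,"z":-3.8,"ax":0,"ay":0,"az":0,"grip":3},{"x":-11,"y":44,"z":-3.8,"ax":0,"ay":0,"az":0,"grip":3}]'; python3 - <<'E'
from cams import *
s=read_state();p=s["eef_pos"];rot=s["tool_rot"];print(p,rot)
a,c=grab("wrist");cv2.imwrite("pics/w32.png",a);pickle.dump((c,p,rot),open("w32.pkl","wb"));crop(a,200,70,130,110,6,"pics/w32c.png")
b,cd=grab("side");crop(b,130,200,150,120,5,"pics/d32.png")
E
python3 plan.py
```

```text
clock: 35.9
eef_pos: [532.4, 329.5, 32.8]
tool_rot: [-1.571, -0.14, 0.26]
force: [-0.1, -0.4, 0.2]
width: 8.7
[532.43241732 329.53006881  32.78385916] [-1.57083796 -0.14017776  0.25964237]
36.0 [532.7 329.8  33.5] [-1.57  -0.142  0.26 ] [-0.94  0.84  0.51  1.87 -0.78  0.48  0.34] [ 0.8  0.1 -0.2] 8.7
```

View pics/w32c.png

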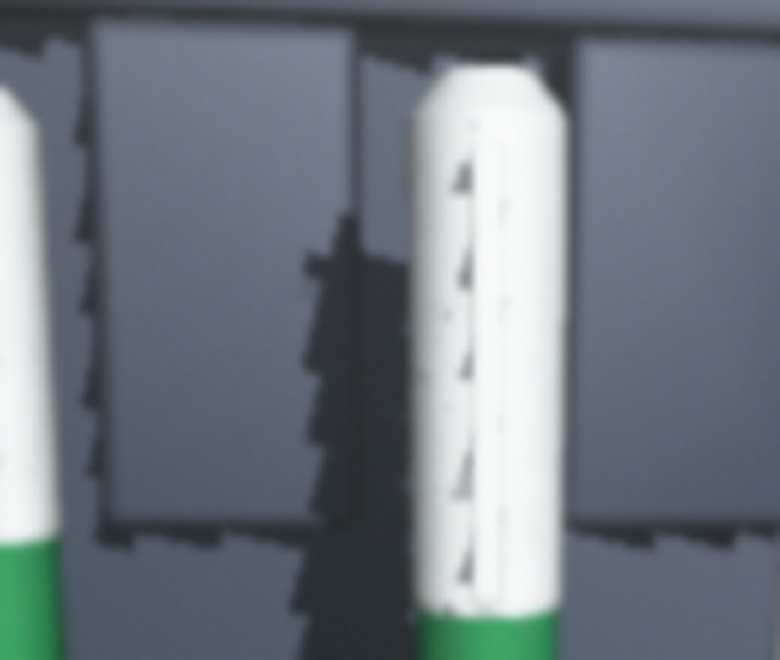

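View pics/d32.png

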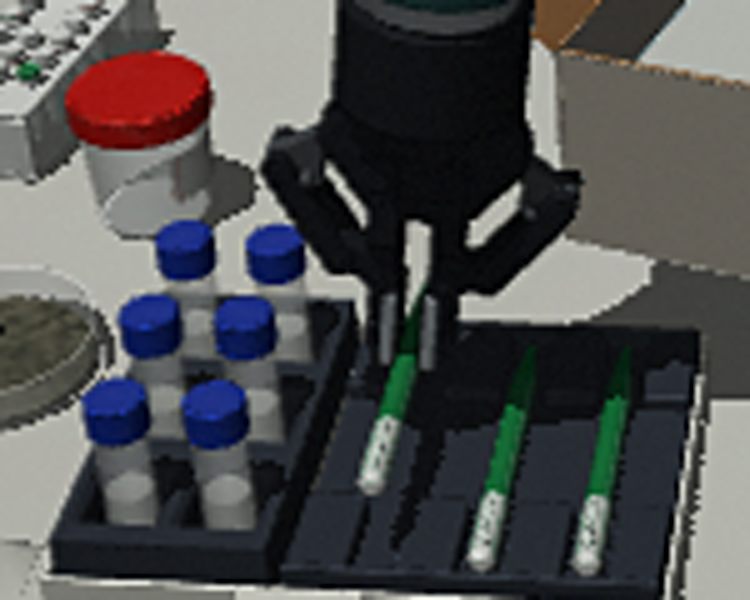

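```bash
python3 - <<'E'
from h import *
c,p,rot=pickle.load(open("w32.pkl","rb"))
k=lambda u,v:(200+u/6-.42,70+v/6-.42)
t=.2563;tx=np.array([np.cos(t),np.sin(t),0]);ty=np.array([-np.sin(t),np.cos(t),0])
zp=p[2]+21.5
f=lambda q:(round(q@tx,2),round(q@ty,2))
for a,b in [((356,38),22),((576,38),22),((357,515),22),((568,515),22),((490,300),zp),((489,560),zp),((490,65),zp)]: print(a,f(onz(c,k(*a),b)-p))
E
```

```text
(356, 38) (np.float64(-9.35), np.float64(93.33))
(576, 38) (np.float64(10.11), np.float64(93.75))
(357, 515) (np.float64(-9.93), np.float64(52.19))
(568, 515) (np.float64(10.04), np.float64(51.96))
(490, 300) (np.float64(-2.08), np.float64(71.31))
(489, 560) (np.float64(-2.09), np.float64(52.06))
(490, 65) (np.float64(-2.14), np.float64(87.52))
```

```bash
python3 -m jog '[{"x":1.2,"y":9,"z":0,"ax":0,"ay":0,"az":0,"grip":3},{"x":-0.3,"y":18,"z":0,"ax":0,"ay":0,"az":0,"grip":3},{"x":-1.5,"y":27,"z":0,"ax":0,"ay":0,"az":0,"grip":3},{"x":-2.2,"y":31,"z":0,"ax":0,"ay":0,"az":0,"grip":3},{"x":-2.2,"y":31,"z":0,"ax":0,"ay":0,"az":0,"grip":3}]'; python3 plan.py; python3 - <<'E'
from cams import *
b,cd=grab("side");crop(b,130,200,150,120,5,"pics/d33.png")
a,c=grab("wrist");cv2.imwrite("pics/w33.png",a)
E
python3 plan.py
```

```text
clock: 36.5
eef_pos: [533.0, 329.7, 0.4]
tool_rot: [-1.571, -0.138, 0.26]
force: [0.7, 0.4, 0.7]
width: 8.6
36.5 [5.330e+02 3.297e+02 4.000e-01] [-1.571 -0.138  0.26 ] [-0.91  0.89  0.45  1.87 -0.81  0.42  0.37] [0.7 0.4 0.7] 8.6
36.6 [533.7 329.9   1.4] [-1.571 -0.14   0.26 ] [-0.91  0.89  0.46  1.87 -0.81  0.42  0.37] [ 0.4  0.5 -0.2] 8.4
```

View pics/d33.png

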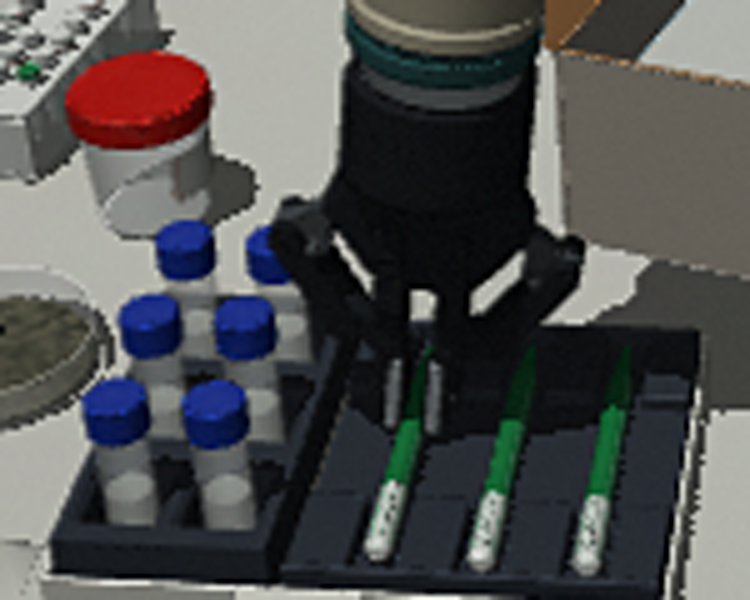

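View pics/w33.png

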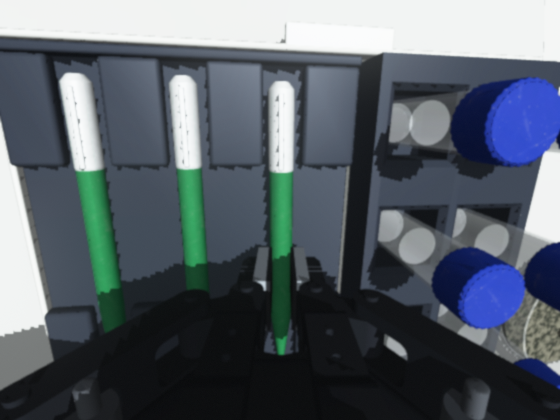

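```bash
python3 -m jog '[{"x":0,"y":1.5,"z":0,"ax":0,"ay":0,"az":0,"grip":3},{"x":-0.2,"y":2.5,"z":0,"ax":0,"ay":0,"az":0,"grip":3},{"x":-0.2,"y":2.5,"z":0,"ax":0,"ay":0,"az":0,"grip":3}]'; python3 -m jog '[{"x":0,"y":0.6,"z":0,"ax":0,"ay":0,"az":0,"grip":3},{"x":0,"y":0.6,"z":0,"ax":0,"ay":0,"az":0,"grip":3}]'
```

```text
clock: 36.9
eef_pos: [533.8, 330.2, -1.0]
tool_rot: [-1.571, -0.14, 0.26]
force: [0.1, 0.1, 0.1]
width: 8.5
clock: 37.1
eef_pos: [534.0, 330.3, -1.3]
tool_rot: [-1.571, -0.14, 0.26]
force: [-0.8, 1.1, 2.1]
width: 8.6
```

```bash
python3 -m jog '[{"x":0,"y":0.6,"z":0,"ax":0,"ay":0,"az":0,"grip":3},{"x":0,"y":0.6,"z":0,"ax":0,"ay":0,"az":0,"grip":3}]'; python3 -m jog '[{"x":0,"y":-1,"z":0,"ax":0,"ay":0,"az":0,"grip":12},{"x":0,"y":-1.5,"z":0,"ax":0,"ay":0,"az":0,"grip":18},{"x":0,"y":-2,"z":0,"ax":0,"ay":0,"az":0,"grip":20},{"x":1.5,"y":-12,"z":0,"ax":0,"ay":0,"az":0,"grip":20},{"x":5,"y":-40,"z":0,"ax":0,"ay":0,"az":0,"grip":20}]'; python3 -m jog '[{"x":6,"y":-45,"z":0,"ax":0,"ay":0,"az":0,"grip":30},{"x":13,"y":-95,"z":0,"ax":0,"ay":0,"az":0,"grip":40},{"x":16,"y":-115,"z":0,"ax":0,"ay":0,"az":0,"grip":40},{"x":16,"y":-115,"z":0,"ax":0,"ay":0,"az":0,"grip":40}]'; python3 - <<'E'
from cams import *
b,cd=grab("side");crop(b,130,200,150,120,5,"pics/d34.png")
a,c=grab("wrist");cv2.imwrite("pics/w34.png",a)
b,cs=grab("scene");cv2.imwrite("pics/s34.png",b)
E
python3 plan.py
```

```text
clock: 37.3
eef_pos: [534.0, 330.3, -1.4]
tool_rot: [-1.57, -0.14, 0.26]
force: [-2.8, -0.2, 7.3]
width: 8.6
clock: 37.8
eef_pos: [531.7, 329.1, 36.8]
tool_rot: [-1.572, -0.135, 0.26]
force: [-0.4, 0.7, -0.0]
width: 19.8
clock: 38.2
eef_pos: [535.6, 330.9, 158.8]
tool_rot: [-1.569, -0.147, 0.26]
force: [-0.1, -0.1, -0.5]
width: 40.1
38.35 [532.2 330.  153.6] [-1.571 -0.138  0.26 ] [-1.06  0.7   0.7   1.8  -0.62  0.72  0.21] [-0.1 -0.6 -0.5] 39.8
```

View pics/d34.png

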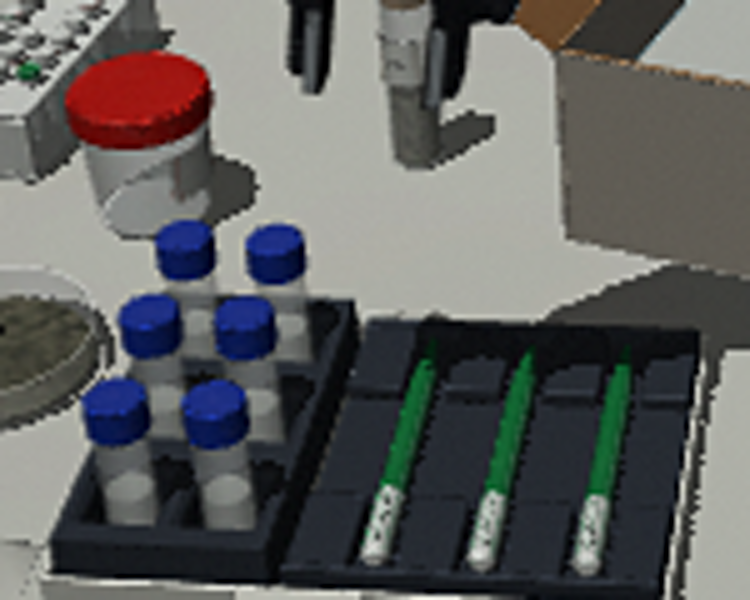

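View pics/w34.png

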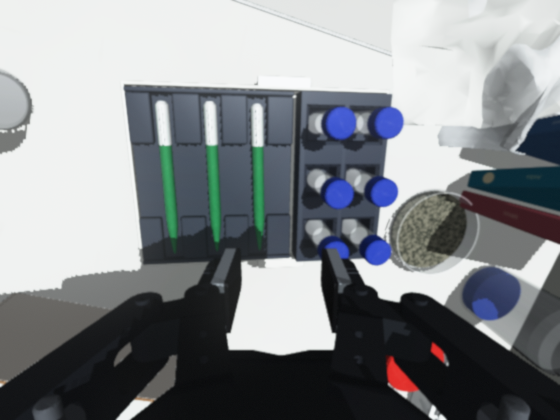

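View pics/s34.png

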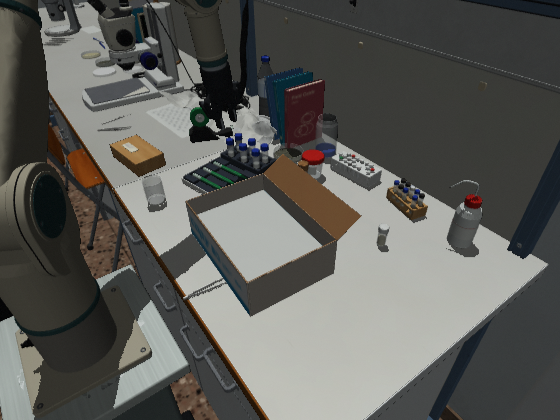

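```bash
python3 -m jog '[{"x":0,"y":-20,"z":0,"ax":0,"ay":0,"az":0,"grip":40},{"x":0,"y":-20,"z":0,"ax":0,"ay":0,"az":0,"grip":40},{"x":0,"y":-20,"z":0,"ax":0,"ay":0,"az":0,"grip":40}]'; python3 -c "
from cell import *
print(finish_job())"
```

```text
clock: 38.65
eef_pos: [530.0, 329.0, 172.9]
tool_rot: [-1.571, -0.139, 0.26]
force: [-0.4, 0.2, 0.2]
width: 39.9
the job is handed in; nothing more can be done
None
```

I stood the two loose vials in the empty pockets 3 and 6, and lowered each until it touched the pocket floor (about 4–5 N) before letting go. I laid the two loose pens in slots 1 and 3, with their tips pointing the same way as the pen already in slot 2. The job was handed in at about 38.7 s of the 72 s allowed.

**Last checks:** the side and wrist pictures showed six upright vials in the pockets and three parallel pens lying flat in their slots. No bystander had visibly moved and the gripper was clear of everything, at near-zero force.

**What went wrong or disagreed:**
- **Fingertip position:** the fingertips sit roughly 30 mm farther back from the reported TCP than the description says. On my first try at the first vial they closed on top of its cap with about 12 N. The vial stayed upright on the bench, and I corrected every later grasp for this.
- **Bench contact:** the fingertips pressed the bench with about 30 N while I was finding the height for the first pen.
- **Slot 3 clearance:** I tilted the gripper about 8° when placing the pen there, to keep the finger linkage off the neighbouring vial caps.
- **Camera agreement:** the camera views disagreed with each other by 2–4 mm, so for the final fits I lined up object and pocket or slot within the same picture.

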